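# Pack up the eggshell-inlay bench

## Task

The inlay session is over. First raise the lever on the press fully to free the finished tile, then, leaving the foot up, take the tile out and lay it flat, face up, in the open drawer; take every shell pot off its hook and put it in the drawer, and put the wooden rubbing block in there too. Last of all, when everything is in the drawer, push the press lever fully down again, and leave the brush jar and bottle where they are.

Things in the scene. Friction and masses are not known exactly. Their poses are not given: they have to be found in the camera images.
- lever (a joint): Lift lever on the right side (press -y) of the press head: rod 70 mm from pivot to the centre of its 20 mm black ball knob, pivot axis along press x. 0 = fully down (rod points to press -y, 0.5 rad below level; foot down); 1.0 rad = fully up (0.5 rad above level, foot raised 20 mm). Stays where left; about 2 N at the knob moves it. Starts at 0 to 0.12.
- lever_knob (a point): Centre of the lever's ball knob; it can be pinched from above across press x. Moves with the lever.
- lever_pivot (a point): The lever's pivot point, 140 mm above the bench, fixed on the press; axes are those of the press (x away from the robot, z up).
- bed (a point): Where the tile's underside centre lies: top of the steel anvil (115 mm in x, 30 mm wide, 40 mm above bench). Press axes: x away from the robot to its column, z up. The foot (28 mm across) is 40 mm farther in +x, underside 49 mm above bench when down, 69 mm up. The head, 50 mm wide, begins 22 mm farther in +x, 115 to 160 mm above bench. Base plate 120 mm wide, 12 mm thick.
- tile: Finished black lacquer tile, white eggshell flecks on its face: 120 (x) x 46 (y) x 8 mm, 70 g. Origin: centre of underside, z up through the face. Starts on the anvil with its far end under the foot, x along press x; overhangs the anvil 8 mm at each long side, so it can be gripped across y at its near end and drawn out to press -x once the foot is up.
- rack: Wooden rack. Origin on the bench below the middle of its bar, which runs along y at z 131 mm (radius 7 mm) on posts at y = -75 and +75 mm, feet 12 mm high. Four brass hooks (radius 4 mm) at y = -112, -37, +37, +112 mm reach 64 mm out in -x at z 131 mm; the last 8 mm turn up to z 150 mm. A pot comes off by lifting it 20 to 30 mm, then moving it in rack -x.
- pot1: Lidded aluminium shell pot, one of up to 4 alike, 90 g: drum 52 mm across, 45 mm high, under a rigid flat strap handle: uprights 12 mm wide (x), outer faces 36 mm apart in y, up to a top bar 5 mm thick, top at z 90 mm. Origin: centre of underside; z up, y along the top bar. Starts hanging upright, underside 50 mm up, the hook passing in x under the middle of its top bar. May be absent.
- pot2: Lidded aluminium shell pot, one of up to 4 alike, 90 g: drum 52 mm across, 45 mm high, under a rigid flat strap handle: uprights 12 mm wide (x), outer faces 36 mm apart in y, up to a top bar 5 mm thick, top at z 90 mm. Origin: centre of underside; z up, y along the top bar. Starts hanging upright, underside 50 mm up, the hook passing in x under the middle of its top bar. May be absent.
- pot3: Lidded aluminium shell pot, one of up to 4 alike, 90 g: drum 52 mm across, 45 mm high, under a rigid flat strap handle: uprights 12 mm wide (x), outer faces 36 mm apart in y, up to a top bar 5 mm thick, top at z 90 mm. Origin: centre of underside; z up, y along the top bar. Starts hanging upright, underside 50 mm up, the hook passing in x under the middle of its top bar. May be absent.
- pot4: Lidded aluminium shell pot, one of up to 4 alike, 90 g: drum 52 mm across, 45 mm high, under a rigid flat strap handle: uprights 12 mm wide (x), outer faces 36 mm apart in y, up to a top bar 5 mm thick, top at z 90 mm. Origin: centre of underside; z up, y along the top bar. Starts hanging upright, underside 50 mm up, the hook passing in x under the middle of its top bar. May be absent.
- block: Wooden rubbing block: base 70 mm (x) by 40 mm (y) by 22 mm high with a round upright grip on top, 20 mm in diameter, from z 22 to 60 mm. 110 g. Origin: centre of the underside. Stands on the bench.
- drawer (a joint): How far the drawer is pulled out of its cabinet, m (0 shut; it starts 0.19 to 0.22 open and holds with about 5 N). The cabinet is 310 mm wide, 118 mm high, with a black panel lying on top, up to 140 mm.
- drawer_in (a point): Drawer floor just inside the middle of the front wall, 12 mm above the bench. x into the cabinet, y along the front, z up. Inside: 266 mm in x (beyond x = joint value minus 6 mm it is roofed by the cabinet), 274 mm in y (+-137). Side walls reach 46 mm, front wall 54 mm above this floor; walls 6 to 10 mm thick.
- brush_jar: Bystander: blue ceramic jar with brushes, 60 mm diameter, 80 mm high, brushes up to 200 mm. Origin: centre of the underside. Leave alone.
- lacquer_bottle: Bystander: amber bottle, 56 mm diameter, 140 mm high. Origin: centre of the underside. Leave alone.
There are look-alikes about, which are no part of the job. Several things have the shape of the tile; the one meant has the colours described above.

How it is judged:
By the outcome, as a careful person would: the job done as asked, in the order asked, and still so for the second after the job is handed in, with the robot touching nothing.
Of pot1, pot2, pot3, pot4 only 2 to 4 are there at a start; the rules pass over those that are not, and their reading is None.
At some moment in a run one of block may be knocked a few centimetres aside while the robot is not near it.
Once in a run the grip may slacken for a moment while it holds something.
It also fails if it takes over 210 s, if anything falls off the work surface, if the arm or the gripper's body presses on something with over 40 N, if the wrist force passes 120 N, or if a joint passes its speed limit or range.

## Robot

A 6-joint arm with a two-finger parallel gripper is mounted at the origin on the work surface. World frame = base frame: x ahead of the robot, y to its left, z up, the work surface at z = 0. Lengths are in m, angles in degrees, forces in N, time in s.
With the tool pointing down it reaches from about 0.25 to 0.775 m from the base axis. Payload 4 kg.
Tool frame: the origin (TCP) lies midway between the tips of the shut fingers; the grasp point (between the pads) lies hold_point_z behind it (hold_point_z is the distance from the TCP to the grasp point, in m); z points along the fingers, x is the direction in which the jaws open and shut, and the axes are right-handed (so a half turn about z gives the same grasp; the last joint's range is limited). The gripper opens to 94 mm and grips with 3 to 60 N. Pads are 16 mm wide; open, the fingers measure 119 mm over their backs; the gripper's body (75 mm by 177 mm) begins 78 mm behind the grasp point.
Start: joints at [58.149, 4.996, 78.535, -0, 96.463, -5.907], TCP at [0.241, 0.495, 0.206] pointing down, gripper open.
Joint ranges: [-177.83, 177.83], [-43.37, 116.18], [15.69, 146.23], [-61.86, 241.86], [9.47, 152.12], [-147.06, 147.06]. Speed limits (degrees/s): [159.86, 159.86, 180, 180, 180, 180].

## Interface

Orientations are given as [roll, pitch, yaw] about the fixed x, y, z axes, in that order (R = Rz(yaw) Ry(pitch) Rx(roll)).
In Python, from workcell import * gives the robot as it stands.
- The arm moves only by the tool carry_out, never from a script. Its argument "steps" is a list of rows, each an object with "offset": the shift along the tool's x, y, z in cm, a list of three; "twist": the turn about the tool's z in rad; "grip": the gripper's target within -1 to 1 (fully open at 1, half-way at 0, shut at -1). A call has 1 to 5 rows; each row shifts and turns the pose as measured when the row begins, along the tool's axes as they then stand; what a row does not reach is not made up. A row lasts 1/8 s, in which the tool goes at most 62.5 mm and 10.7 degrees, less where a joint would pass 70% of its speed; a pose out of reach is approached as far as the arm can. A call with a gripper value outside its range is refused whole. The fingers move at their own pace and stop on an object; "newtons" is the grip in N (left out, the last holds). Time passes only in rows, so rows that do not move let the fingers close. It gives the time, the measured TCP pose, the force and the opening at its end, in the units of the state.
- state(): the state, without advancing time (a new reading comes with each control period).
- grab_frame(name): name is "scene" or "side" or "wrist"; returns the picture (400x640x3 uint8, blue, green, red); there is no depth.
- get_calibration(name): a dict with "fx", "fy", "cx", "cy" (pixels), "R" (3x3) and "t" (3): a world point X has camera coordinates R X + t; the wrist camera has in their place "mount" (4x4, takes a point from camera to tool coordinates, whose origin is the TCP and whose axes are the tool frame's). Camera axes: x right, y down, z forward; pixel columns grow to the right and rows downward; lengths in m; the calibration is good to about 2 mm. A picture is of the moment at which its call begins: read the wrist's pose just before it. get_calibration takes no time and is no camera call.
- sign_off(): hands the job in, once; it reports no verdict.
The state is a dict: "clock": time; "joint_positions": joint angles; "dq": joint speeds; "joint_efforts": joint torques, N m; "eef_pos": TCP position; "orientation": TCP orientation; "force": force on the tool from outside, world axes, zero at the start; "moment": the same for the moment, N m; "gripper_width": finger opening in m.
Only numpy, scipy, OpenCV 4.12 (cv2) and the standard library are available. Lean on these libraries where they do the work, as an engineer would, in place of code of your own. Each camera call takes 0.05 s, during which the arm holds its last target.

## Working session

There is one attempt and no reset: what is moved stays moved. The work goes in short steps, Python scripts to look and compute and a tool call to move; the robot and the scene stay as the last step left them, time stands still between calls to the robot, and variables do not carry over. Pictures are saved under pics/ and viewed, and the job is handed in when it is done.

Besides the shell and the picture viewer there is one more tool, called as name(argument=value, ...), one argument or row to a line, values as JSON. carry_out: Moves the arm, as the interface text tells. Its arguments: {"type":"object","properties":{"steps":{"type":"array","items":{"type":"object","properties":{"offset":{"type":"array","items":{"type":"number"}},"twist":{"type":"number"},"grip":{"type":"number"}}}},"newtons":{"type":"number"}},"required":["steps"]}

```bash
ls; mkdir -p pics; python3 - <<'E'
from workcell import *
import cv2
print(state())
for n in ["scene","side","wrist"]:
    im=grab_frame(n); cv2.imwrite(f"pics/{n}0.png",im)
    print(n,get_calibration(n))
E
```

```text
pics
{'clock': 0.0, 'joint_positions': array([ 5.81471422e+01,  5.03961333e+00,  7.86227792e+01, -1.73585626e-03,
        9.64638017e+01, -5.90774830e+00]), 'dq': array([ 0.03550144, -0.0963393 , -0.06921089,  0.00129917,  0.14915783,
        0.05919363]), 'joint_efforts': array([-1.00269172e-03, -3.40188468e+01, -3.02425683e+01,  7.13609112e-02,
        3.32752231e-02, -1.65902447e-04]), 'eef_pos': array([0.24035886, 0.49409166, 0.20431678]), 'orientation': array([-1.79988727e+02,  1.25701601e-01,  6.40547094e+01]), 'force': array([ 0.05878847,  0.34748783, -0.2599042 ]), 'moment': array([ 0.04962533, -0.03004595, -0.03079486]), 'gripper_width': 0.09402834267294218}
scene {'fx': 430.30197298697266, 'fy': 430.30197298697266, 'cx': 317.8705325682758, 'cy': 203.28700371582312, 'R': array([[-0.61669694,  0.78710079,  0.01253911],
       [ 0.46921364,  0.38032757, -0.79698777],
       [-0.63207867, -0.4856164 , -0.60386527]]), 't': array([ 0.26551093, -0.20991577,  1.67309302])}
side {'fx': 477.78511425627977, 'fy': 477.78511425627977, 'cx': 332.0103137897822, 'cy': 194.87674191876107, 'R': array([[ 0.75285652, -0.65813078, -0.00842241],
       [-0.5219847 , -0.58922221, -0.61672454],
       [ 0.40092274,  0.46870146, -0.78713398]]), 't': array([-0.32378183,  0.41205469,  1.30058312])}
wrist {'fx': 329.74545833050513, 'fy': 329.74545833050513, 'cx': 326.653584072914, 'cy': 199.2452304306257, 'mount': array([[ 9.99999941e-01,  2.65859400e-04, -2.17012529e-04,
         9.17766243e-04],
       [-2.01555030e-04,  9.66778164e-01,  2.55616785e-01,
        -7.36211591e-02],
       [ 2.77761099e-04, -2.55616727e-01,  9.66778161e-01,
        -1.79332229e-01],
       [ 0.00000000e+00,  0.00000000e+00,  0.00000000e+00,
         1.00000000e+00]])}
```

View pics/scene0.png

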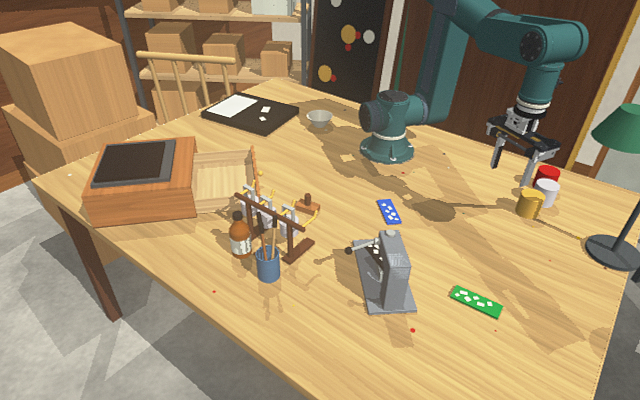

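View pics/side0.png

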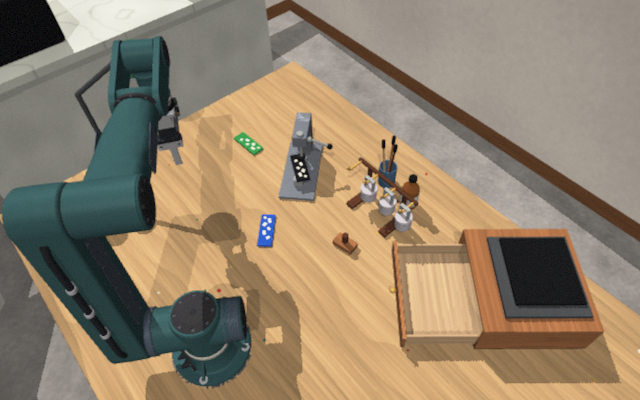

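View pics/wrist0.png

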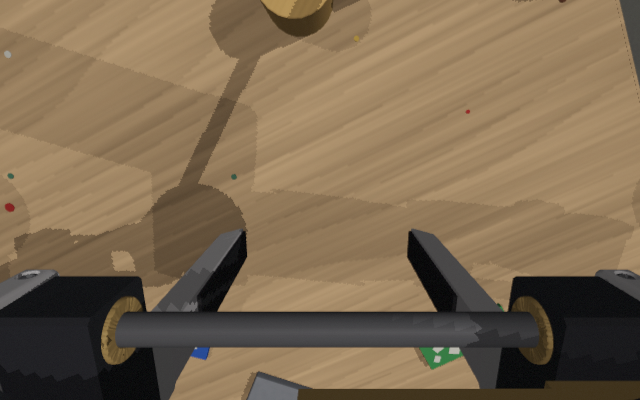

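```bash
python3 -c "
import workcell
print([ (n,getattr(workcell,n)) for n in dir(workcell) if not n.startswith('__')])"
```

```text
[('Unreachable', <class 'workcell.Unreachable'>), ('get_calibration', <function make.<locals>.<lambda> at 0x7f4eef6d0720>), ('grab_frame', <function make.<locals>.drawn_camera at 0x7f4eef6d0180>), ('hold_point_z', 0.0188), ('sign_off', <function connect.<locals>.done at 0x7f4eefc4b7e0>), ('state', <function make.<locals>.<lambda> at 0x7f4eef6d0680>)]
```

```bash
cat > h.py <<'E'
from workcell import *
import numpy as np, cv2
from scipy.spatial.transform import Rotation as Ro
def ray(n,u,v):
    c=get_calibration(n)
    d=np.array([(u-c['cx'])/c['fx'],(v-c['cy'])/c['fy'],1.])
    if n=='wrist':
        s=state(); return wray(s,u,v)
    R=np.array(c['R']);t=np.array(c['t'])
    return -R.T@t, R.T@d
def wray(s,u,v):
    c=get_calibration('wrist'); d=np.array([(u-c['cx'])/c['fx'],(v-c['cy'])/c['fy'],1.])
    M=c['mount']; Rt=Ro.from_euler('xyz',s['orientation'],degrees=True).as_matrix()
    o=Rt@M[:3,3]+np.array(s['eef_pos']); return o, Rt@M[:3,:3]@d
def onz(r,z):
    o,d=r; return o+d*(z-o[2])/d[2]
def P(n,u,v,z): return onz(ray(n,u,v),z)
def tri(*rs):
    A=np.zeros((3,3));b=np.zeros(3)
    for o,d in rs:
        d=d/np.linalg.norm(d);m=np.eye(3)-np.outer(d,d);A+=m;b+=m@o
    X=np.linalg.solve(A,b)
    return X,[np.linalg.norm(np.cross(X-o,d/np.linalg.norm(d))) for o,d in rs]
def proj(n,X,s=None):
    c=get_calibration(n); X=np.asarray(X,float)
    if n=='wrist':
        M=c['mount'];Rt=Ro.from_euler('xyz',s['orientation'],degrees=True).as_matrix()
        x=Rt.T@(X-s['eef_pos']); x=M[:3,:3].T@(x-M[:3,3])
    else: x=np.array(c['R'])@X+np.array(c['t'])
    return np.array([c['fx']*x[0]/x[2]+c['cx'],c['fy']*x[1]/x[2]+c['cy']])
def crop(src,x0,y0,x1,y1,k,out):
    im=cv2.imread(src) if isinstance(src,str) else src
    cv2.imwrite(out,cv2.resize(im[y0:y1,x0:x1],None,fx=k,fy=k,interpolation=cv2.INTER_CUBIC))
E
python3 - <<'E'
from h import *
crop('pics/side0.png',230,100,390,220,5,'pics/side_press.png')
crop('pics/side0.png',320,130,440,260,4.5,'pics/side_rack.png')
crop('pics/scene0.png',330,220,430,320,6,'pics/scene_press.png')
crop('pics/scene0.png',210,150,340,290,4,'pics/scene_rack.png')
E
```

```text
(no output)
```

View pics/side_press.png

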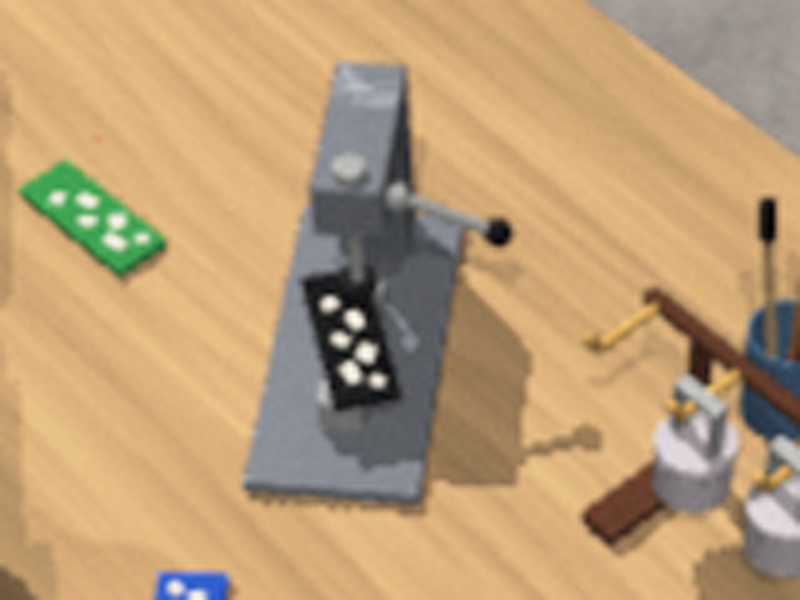

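View pics/side_rack.png

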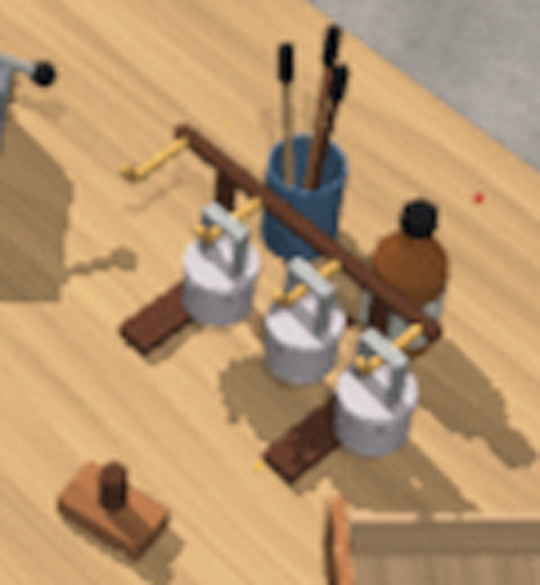

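View pics/scene_press.png

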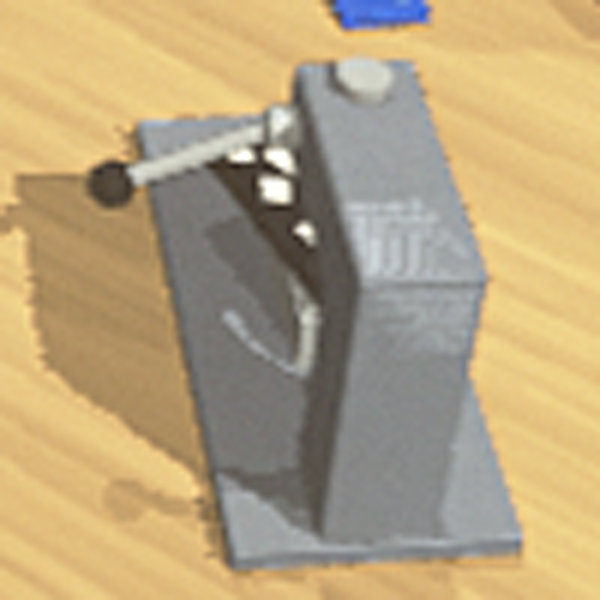

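View pics/scene_rack.png

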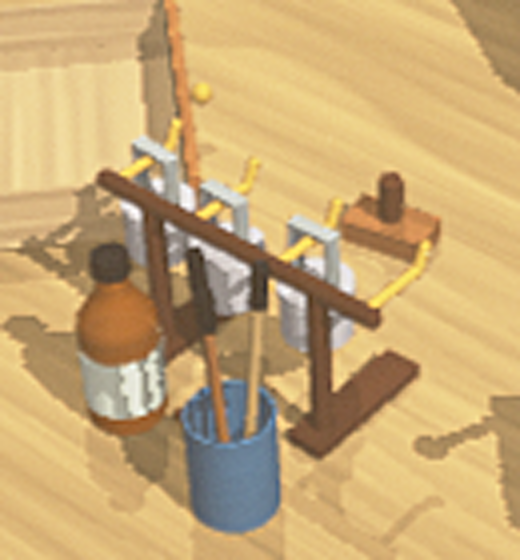

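```bash
cat > m1.py <<'E'
from h import *
np.set_printoptions(precision=4,suppress=True)
S=lambda x,y:(230+x/5,100+y/5)
R_=lambda x,y:(320+x/4.5,130+y/4.5)
C=lambda x,y:(330+x/6,220+y/6)
D=lambda x,y:(210+x/4,150+y/4)
print('knob',tri(ray('side',*S(498,231)),ray('scene',*C(110,184))))
print('pivot ends',tri(ray('side',*S(398,195)),ray('scene',*C(283,124))))
for n,p in dict(nl=(337,403),nr=(398,392),fl=(303,282),fr=(372,268)).items(): print('tile',n,P('side',*S(*p),.048))
# base plate top z .012
for n,p in dict(nl=(247,487),nr=(422,492),fr=(467,232)).items(): print('plate s',n,P('side',*S(*p),.012))
for n,p in dict(nr=(137,124),fr=(230,560),fl=(520,548)).items(): print('plate c',n,P('scene',*C(*p),.012))
# rack bar ends
print('barL',tri(ray('side',*R_(182,131)),ray('scene',*D(373,316))))
print('barR',tri(ray('side',*R_(432,330)),ray('scene',*D(106,180))))
# hook tips
print('hook0',tri(ray('side',*R_(126,172)),ray('scene',*D(425,250))))
print('hook1',tri(ray('side',*R_(202,235)),ray('scene',*D(335,205))))
print('hook2',tri(ray('side',*R_(280,297)),ray('scene',*D(253,162))))
print('hook3',tri(ray('side',*R_(362,365)),ray('scene',*D(178,125))))
# block grip top center
print('grip',tri(ray('side',*R_(114,470)),ray('scene',*D(391,180))))
for p in [(58,500),(95,462),(168,513),(135,552)]: print('blk',P('side',*R_(*p),.022))
E
python3 m1.py
python3 - <<'E'
from h import *
crop('pics/side0.png',380,220,500,360,4,'pics/side_drawer.png')
crop('pics/scene0.png',180,130,290,230,6,'pics/scene_drawer.png')
E
```

```text
knob (array([0.6613, 0.2746, 0.1114]), [np.float64(0.000552295615825513), np.float64(0.0005522956158253832)])
pivot ends (array([0.6151, 0.3241, 0.1396]), [np.float64(0.0006602047996103182), np.float64(0.0006602047996103561)])
tile nl [0.5157 0.2732 0.048 ]
tile nr [0.5524 0.2536 0.048 ]
tile fl [0.5665 0.3748 0.048 ]
tile fr [0.6109 0.3532 0.048 ]
plate s nl [0.4418 0.281  0.012 ]
plate s nr [0.5269 0.2    0.012 ]
plate s fr [0.7052 0.3623 0.012 ]
plate c nr [0.5298 0.2047 0.012 ]
plate c fr [0.7198 0.3794 0.012 ]
plate c fl [0.6421 0.467  0.012 ]
barL (array([0.6857, 0.151 , 0.1308]), [np.float64(0.00010254496613510502), np.float64(0.00010254496613509013)])
barR (array([ 0.6887, -0.0887,  0.1288]), [np.float64(2.8866930919440527e-05), np.float64(2.886693091941767e-05)])
hook0 (array([0.6228, 0.1426, 0.1411]), [np.float64(0.00033408012210401397), np.float64(0.00033408012210427466)])
hook1 (array([0.6229, 0.0655, 0.1415]), [np.float64(0.00020869256437970176), np.float64(0.00020869256437970832)])
hook2 (array([ 0.6234, -0.0092,  0.1438]), [np.float64(0.00024440849040565694), np.float64(0.0002444084904056769)])
hook3 (array([ 0.6234, -0.0834,  0.1431]), [np.float64(0.0011393191412798769), np.float64(0.0011393191412799367)])
grip (array([0.4873, 0.0036, 0.0573]), [np.float64(0.00023960782576113433), np.float64(0.0002396078257611678)])
blk [0.458  0.0275 0.022 ]
blk [0.4979 0.034  0.022 ]
blk [ 0.5075 -0.0303  0.022 ]
blk [ 0.4697 -0.0382  0.022 ]
```

View pics/side_drawer.png

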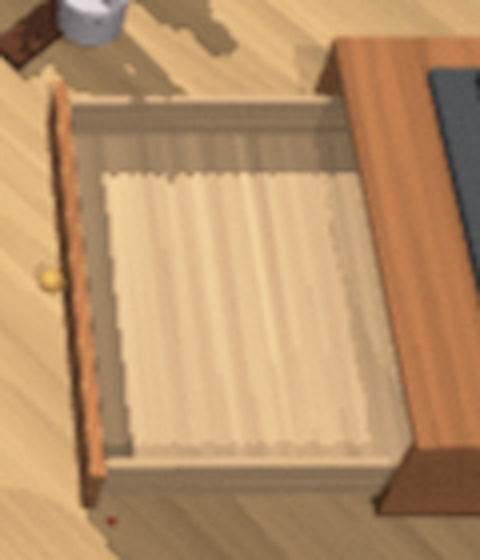

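View pics/scene_drawer.png

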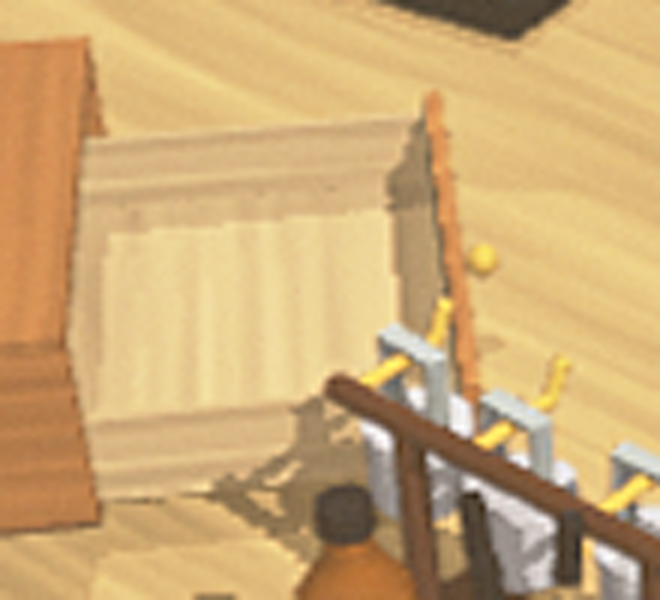

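```bash
python3 - <<'E'
from h import *
np.set_printoptions(precision=4,suppress=True)
W=lambda x,y:(380+x/4,220+y/4)
D=lambda x,y:(180+x/6,130+y/6)
for n,p,z in [('front top inner far',(68,90),.066),('front top inner near',(100,462),.066),('frontL outer',(53,88),.066),('cab corner top far',(335,40),.118),('cab corner top near',(415,447),.118),('wall far at cab',(342,100),.058),('wall near at front',(105,462),.058),('wall near at cab',(400,458),.058),('floor fl',(100,130),.012),('floor nearfront',(110,455),.012),('knob',(50,278),.04)]: print(n,P('side',*W(*p),z))
for n,p,z in [('front top',(433,92),.066),('front top2',(475,400),.066),('cab corner',(88,40),.118),('cab corner2',(65,345),.118),('wall',(418,120),.058),('wall cab',(85,140),.058),('wall2',(90,415),.058)]: print('sc',n,P('scene',*D(*p),z))
# jar, bottle
R_=lambda x,y:(320+x/4.5,130+y/4.5)
print('jar rim', P('side',*R_(306,160),.08)); print('bottle top',P('side',*R_(420,215),.14))
for p in [(287,45),(332,35),(340,75)]: print('brush',P('side',*R_(*p),.2))
# pot top bars centre z .14
for p in [(224,228),(311,283),(381,353)]: print('potbar',P('side',*R_(*p),.14))
DD=lambda x,y:(210+x/4,150+y/4)
for p in [(314,230),(223,195),(155,150)]: print('potbar sc',P('scene',*DD(*p),.14))
E
```

```text
front top inner far [ 0.5796 -0.1239  0.066 ]
front top inner near [ 0.3891 -0.3371  0.066 ]
frontL outer [ 0.5725 -0.1153  0.066 ]
cab corner top far [ 0.7277 -0.2418  0.118 ]
cab corner top near [ 0.5247 -0.4711  0.118 ]
wall far at cab [ 0.7304 -0.2621  0.058 ]
wall near at front [ 0.3945 -0.3377  0.058 ]
wall near at cab [ 0.5417 -0.4636  0.058 ]
floor fl [ 0.6006 -0.1449  0.012 ]
floor nearfront [ 0.418  -0.3274  0.012 ]
knob [ 0.4704 -0.2153  0.04  ]
sc front top [ 0.3867 -0.3365  0.066 ]
sc front top2 [ 0.5958 -0.0976  0.066 ]
sc cab corner [ 0.5323 -0.4645  0.118 ]
sc cab corner2 [ 0.7367 -0.2301  0.118 ]
sc wall [ 0.4066 -0.33    0.058 ]
sc wall cab [ 0.5467 -0.4643  0.058 ]
sc wall2 [ 0.7197 -0.2472  0.058 ]
jar rim [0.7676 0.1015 0.08  ]
bottle top [ 0.7486 -0.0204  0.14  ]
brush [0.7506 0.1173 0.2   ]
brush [0.781  0.1033 0.2   ]
brush [0.7574 0.0726 0.2   ]
potbar [0.6396 0.0607 0.14  ]
potbar [ 0.6499 -0.0127  0.14  ]
potbar [ 0.6425 -0.0843  0.14  ]
potbar sc [0.6511 0.0715 0.14  ]
potbar sc [ 0.6607 -0.0023  0.14  ]
potbar sc [ 0.6521 -0.0763  0.14  ]
```

```bash
cat >> h.py <<'E'
def plan(x,y,z,yaw,step=5.5,n=None):
    s=state(); p=np.array(s['eef_pos'])*100; yw=s['orientation'][2]
    T=np.array([x,y,z])*100; dy=(yaw-yw+180)%360-180
    N=n or max(1,int(np.ceil(max(np.linalg.norm(T-p)/step,abs(dy)/10))))
    d=(T-p)/N; tw=-np.radians(dy)/N; yc=yw; out=[]
    for i in range(N):
        c,sn=np.cos(np.radians(yc)),np.sin(np.radians(yc))
        out.append([round(float(v),2) for v in (d@[c,sn,0],d@[sn,-c,0],-d[2])]); yc+=dy/N
    print('clock',round(s['clock'],2),'at',np.round(p,2),'ypr',np.round(s['orientation'],1),'w',round(s['gripper_width'],4),'F',np.round(s['force'],1))
    print('N',N,'twist',round(float(tw),3))
    for o in out: print(o)
E
python3 -c "
from h import *
plan(.60,.30,.27,42.6)"
```

```text
clock 0.15 at [24.04 49.42 20.46] ypr [-1.80e+02  1.00e-01  6.41e+01] w 0.0939 F [ 0.1 -0.7 -0.7]
N 8 twist 0.047
[-0.22, 5.1, -0.82]
[0.02, 5.11, -0.82]
[0.26, 5.1, -0.82]
[0.5, 5.08, -0.82]
[0.74, 5.06, -0.82]
[0.97, 5.02, -0.82]
[1.21, 4.96, -0.82]
[1.44, 4.9, -0.82]
```

carry_out(
  steps=[
    {"offset": [-0.2, 5.1, -0.8], "twist": 0.047, "grip": 0},
    {"offset": [0, 5.1, -0.8], "twist": 0.047, "grip": 0},
    {"offset": [0.3, 5.1, -0.8], "twist": 0.047, "grip": 0},
    {"offset": [0.5, 5.1, -0.8], "twist": 0.047, "grip": 0},
    {"offset": [0.7, 5.1, -0.8], "twist": 0.047, "grip": 0},
  ],
  newtons=30,
)

```text
clock: 0.78
eef_pos: [0.4674, 0.3707, 0.242]
orientation: [-179.9, 0.4, 50.7]
force: [0.0, -0.3, -0.2]
gripper_width: 0.0487
```

```bash
python3 -c "
from h import *
plan(.60,.30,.27,42.6)"
```

```text
clock 0.78 at [46.74 37.07 24.2 ] ypr [-179.9    0.4   50.7] w 0.0487 F [ 0.  -0.3 -0.2]
N 3 twist 0.047
[0.98, 4.91, -0.93]
[1.21, 4.86, -0.93]
[1.43, 4.8, -0.93]
```

carry_out(
  steps=[
    {"offset": [1.0, 4.9, -0.9], "twist": 0.047, "grip": 0},
    {"offset": [1.2, 4.9, -0.9], "twist": 0.047, "grip": 0},
    {"offset": [1.4, 4.8, -0.9], "twist": 0.047, "grip": 0},
    {"offset": [0, 0, 0], "twist": 0, "grip": 0},
  ],
)

```text
clock: 1.27
eef_pos: [0.6065, 0.2939, 0.2659]
orientation: [-179.9, 0.6, 42.0]
force: [-0.0, 0.9, -0.4]
gripper_width: 0.0466
```

```bash
python3 -c "
from h import *
s=state();print(s['eef_pos'],s['orientation']);im=grab_frame('wrist');cv2.imwrite('pics/w1.png',im);np.save('w1.npy',dict(eef_pos=s['eef_pos'],orientation=s['orientation']),allow_pickle=True)"
```

```text
[0.60650404 0.29388983 0.26591108] [-179.9012977     0.6332829    42.03116795]
```

View pics/w1.png

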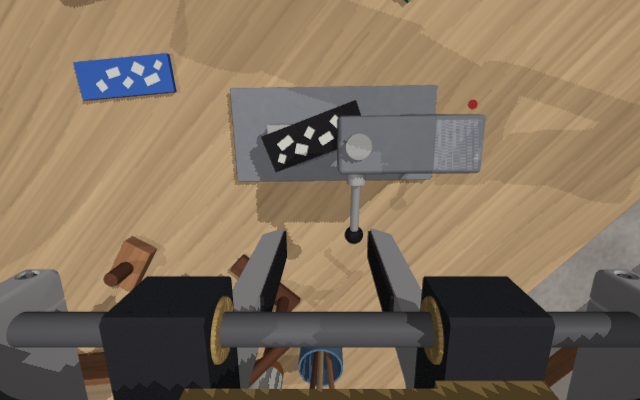

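```bash
python3 - <<'E'
from h import *
np.set_printoptions(precision=4,suppress=True)
s=np.load('w1.npy',allow_pickle=True).item()
W=lambda u,v,z:onz(wray(s,u,v),z)
k=W(354,235,.1114); print('knob',k, 'pivot end',W(356,181,.14))
for p in [(230,88),(237,182),(437,86),(434,178)]: print('plate',W(*p,.012))
for p in [(262,137),(276,171),(357,100)]: print('tile',W(*p,.048))
for p in [(338,117),(337,172),(484,116),(480,173)]: print('head top',W(*p,.16))
print('headcap',W(358,147,.16))
print('anvil near end',W(268,130,.04))
crop('pics/w1.png',220,70,380,190,5,'pics/w1c.png')
E
```

```text
knob [0.6638 0.2732 0.1114] pivot end [0.6192 0.3206 0.14  ]
plate [0.4459 0.2885 0.012 ]
plate [0.5267 0.1997 0.012 ]
plate [0.6361 0.4629 0.012 ]
plate [0.7183 0.3806 0.012 ]
tile [0.5177 0.2753 0.048 ]
tile [0.5563 0.2551 0.048 ]
tile [0.5726 0.3816 0.048 ]
head top [0.5665 0.3522 0.16  ]
head top [0.5974 0.3172 0.16  ]
head top [0.6564 0.4344 0.16  ]
head top [0.6904 0.4002 0.16  ]
headcap [0.5961 0.3453 0.16  ]
anvil near end [0.517  0.2851 0.04  ]
```

View pics/w1c.png

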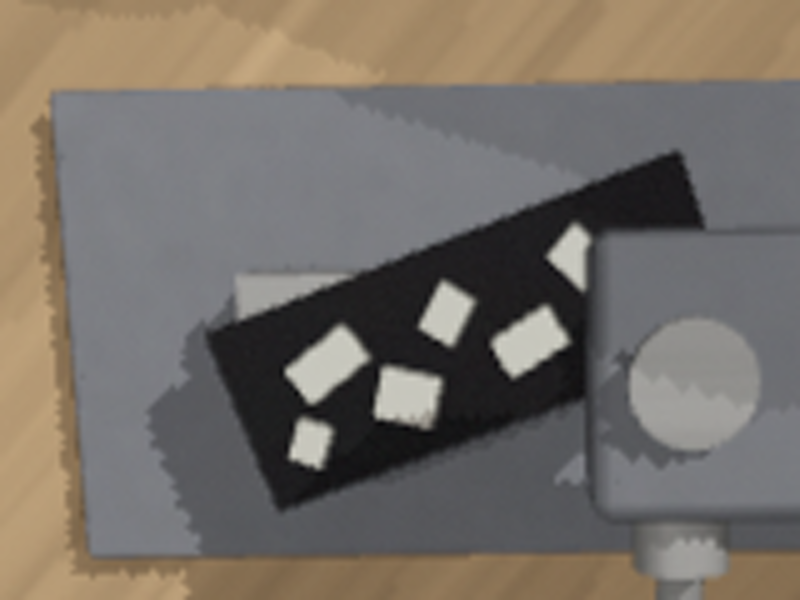

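```bash
python3 -c "
from h import *
plan(.6628,.2738,.093,42.6)"
```

```text
clock 1.32 at [60.49 29.52 26.6 ] ypr [-179.8    0.7   42.2] w 0.0472 F [ 0.   0.5 -0.2]
N 4 twist -0.002
[0.71, 1.37, 4.33]
[0.71, 1.37, 4.33]
[0.71, 1.37, 4.33]
[0.71, 1.37, 4.33]
```

carry_out(
  steps=[
    {"offset": [1.4, 2.7, 0], "grip": 0},
    {"offset": [1.4, 2.7, 3.5], "grip": 0},
    {"offset": [0, 0, 4.8], "grip": 0},
    {"offset": [0, 0, 4.8], "grip": 0},
    {"offset": [0, 0, 4.0], "grip": 0},
  ],
)

```text
invalid input
```

```bash
python3 -c "
from h import *
plan(.6628,.2738,.093,42.6)"
```

```text
clock 1.32 at [60.49 29.52 26.6 ] ypr [-179.8    0.7   42.2] w 0.0472 F [ 0.   0.5 -0.2]
N 4 twist -0.002
[0.71, 1.37, 4.33]
[0.71, 1.37, 4.33]
[0.71, 1.37, 4.33]
[0.71, 1.37, 4.33]
```

Twist seems to be required.

carry_out(
  steps=[
    {"offset": [1.4, 2.7, 0], "twist": 0, "grip": 0},
    {"offset": [1.4, 2.7, 3.5], "twist": 0, "grip": 0},
    {"offset": [0, 0, 4.8], "twist": 0, "grip": 0},
    {"offset": [0, 0, 4.8], "twist": 0, "grip": 0},
    {"offset": [0, 0, 4.0], "twist": 0, "grip": 0},
  ],
)

```text
clock: 1.95
eef_pos: [0.6578, 0.2802, 0.0957]
orientation: [-179.9, 0.1, 42.8]
force: [-0.3, 0.6, 0.3]
gripper_width: 0.047
```

```bash
python3 -c "
from h import *
plan(.6628,.2738,.093,42.6)"
```

```text
clock 1.95 at [65.78 28.02  9.57] ypr [-1.799e+02  1.000e-01  4.280e+01] w 0.047 F [-0.3  0.6  0.3]
N 1 twist 0.003
[-0.07, 0.81, 0.27]
```

carry_out(
  steps=[
    {"offset": [0, 0.8, 0.2], "twist": 0, "grip": 0},
    {"offset": [0, 0, 0], "twist": 0, "grip": -1},
    {"offset": [0, 0, 0], "twist": 0, "grip": -1},
    {"offset": [0, 0, 0], "twist": 0, "grip": -1},
  ],
  newtons=25,
)

```text
clock: 2.45
eef_pos: [0.6602, 0.2757, 0.095]
orientation: [-179.8, 0.3, 43.0]
force: [-5.6, -6.0, -2.1]
gripper_width: 0.0204
```

```bash
python3 -c "
from h import *
cv2.imwrite('pics/w2.png',grab_frame('wrist'))
plan(.6628,.2738,.093,42.6)"
```

```text
clock 2.5 at [65.96 27.52  9.47] ypr [-179.8    0.5   43. ] w 0.0183 F [-3.  -1.5  1.6]
N 1 twist 0.007
[0.14, 0.32, 0.17]
```

View pics/w2.png

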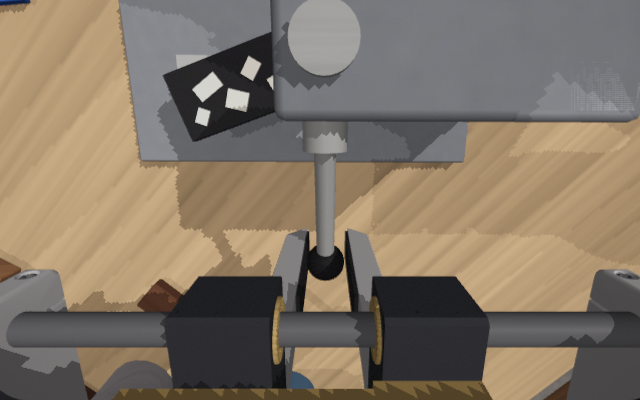

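carry_out(
  steps=[
    {"offset": [0, 0.4, -1.6], "twist": 0, "grip": -1},
    {"offset": [0, 0.1, -1.6], "twist": 0, "grip": -1},
    {"offset": [0, -0.2, -1.6], "twist": 0, "grip": -1},
    {"offset": [0, -0.4, -1.3], "twist": 0, "grip": -1},
  ],
)

```text
clock: 3.0
eef_pos: [0.6582, 0.2765, 0.1582]
orientation: [-179.5, 0.6, 43.0]
force: [-1.0, 0.4, -5.6]
gripper_width: 0.0184
```

```bash
python3 -c "
from h import *
cv2.imwrite('pics/w3.png',grab_frame('wrist'));cv2.imwrite('pics/side3.png',grab_frame('side'));crop('pics/side3.png',230,80,390,200,5,'pics/s3c.png')
plan(.6628,.2738,.155,42.6)"
```

```text
clock 3.1 at [65.79 27.7  15.99] ypr [-179.6    0.5   43. ] w 0.0186 F [-4.1 -0.1 -0.7]
N 1 twist 0.008
[0.14, 0.57, 0.49]
```

View pics/w3.png

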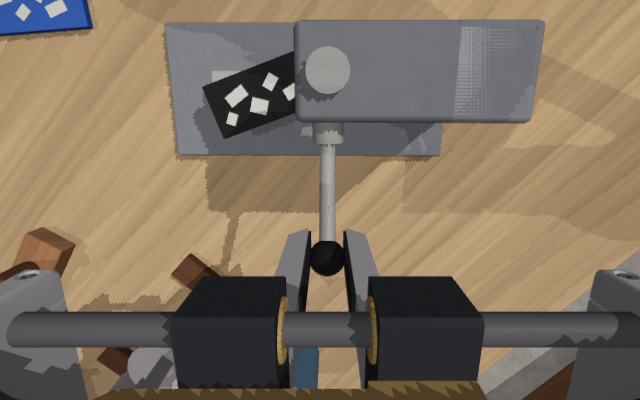

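View pics/s3c.png

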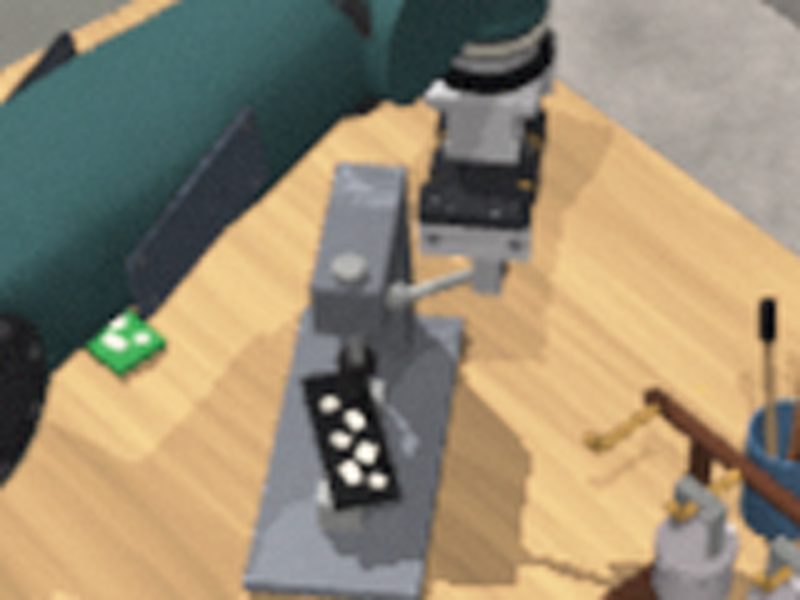

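carry_out(
  steps=[
    {"offset": [0, -0.2, -0.8], "twist": 0, "grip": -1},
    {"offset": [0, -0.2, -0.8], "twist": 0, "grip": -1},
  ],
)

```text
clock: 3.35
eef_pos: [0.6563, 0.2783, 0.164]
orientation: [-179.6, 1.1, 43.0]
force: [9.2, -0.9, -25.5]
gripper_width: 0.0189
```

carry_out(
  steps=[
    {"offset": [0, 0, 0], "twist": 0, "grip": -0.2},
    {"offset": [0, 0, 0], "twist": 0, "grip": 0},
    {"offset": [0, 0, -5], "twist": 0, "grip": 0},
    {"offset": [0, 0, -5], "twist": 0, "grip": 0},
    {"offset": [0, -2, 0], "twist": 0, "grip": 0},
  ],
)

```text
clock: 3.98
eef_pos: [0.6459, 0.2933, 0.2741]
orientation: [-179.9, 0.4, 42.8]
force: [0.2, 0.0, 0.4]
gripper_width: 0.0468
```

```bash
python3 -c "
from h import *
s=state();np.save('w4.npy',dict(eef_pos=s['eef_pos'],orientation=s['orientation']),allow_pickle=True)
cv2.imwrite('pics/w4.png',grab_frame('wrist'));cv2.imwrite('pics/scene4.png',grab_frame('scene'));cv2.imwrite('pics/side4.png',grab_frame('side'));crop('pics/side4.png',230,80,390,200,5,'pics/s4c.png');crop('pics/scene4.png',330,200,430,300,6,'pics/sc4c.png')
plan(.6628,.2738,.155,42.6)"
```

```text
clock 4.12 at [64.29 29.44 26.67] ypr [-179.6    1.1   43.1] w 0.047 F [-1.3 -0.9 -0.2]
N 3 twist 0.003
[0.02, 0.96, 3.72]
[0.02, 0.96, 3.72]
[0.02, 0.96, 3.72]
```

View pics/w4.png

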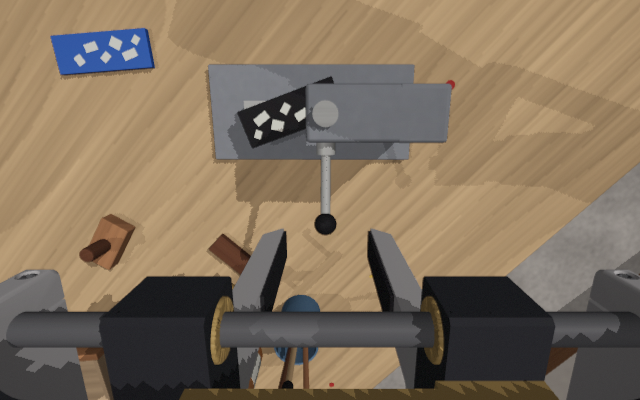

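View pics/s4c.png

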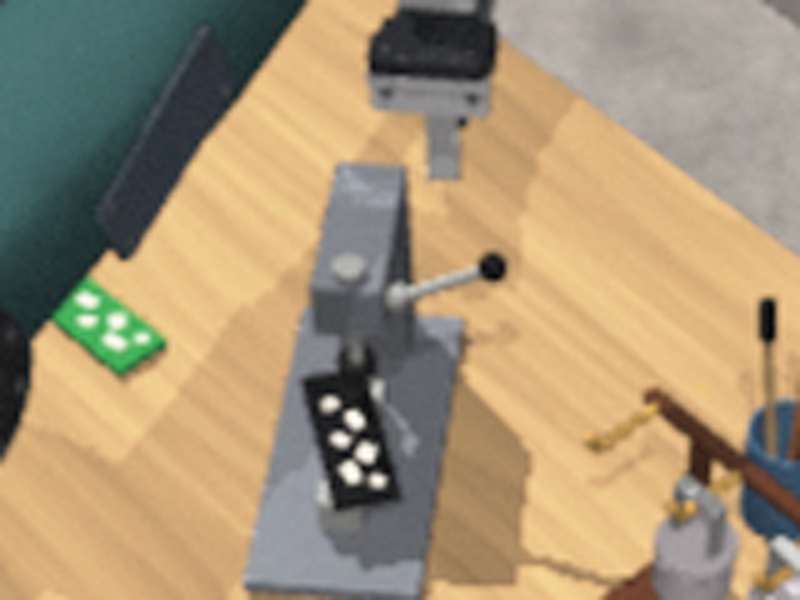

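View pics/sc4c.png

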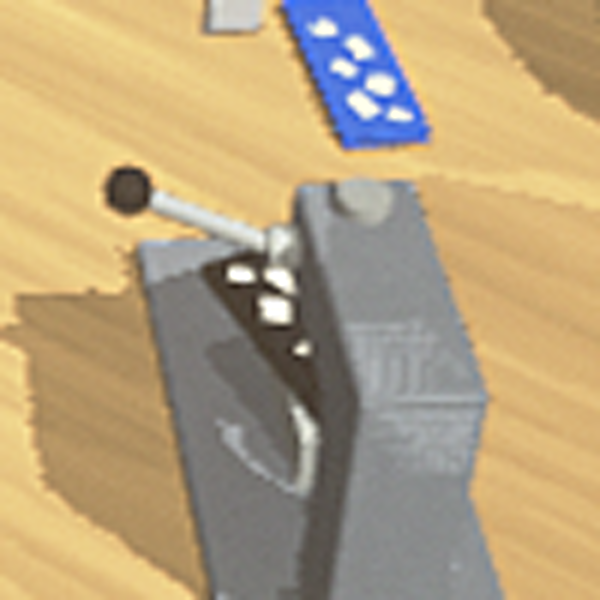

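```bash
python3 -c "
from h import *
np.set_printoptions(precision=4,suppress=True)
s=np.load('w4.npy',allow_pickle=True).item()
X=tri(ray('side',328.2,133.4),ray('scene',351.3,231.7));print(X)
print('rise angle', np.arcsin((X[0][2]-.14)/.07))
W=lambda u,v,z:onz(wray(s,u,v),z)
for p in [(237,113),(252,148),(332,77)]: print('tile',W(*p,.048))
g=np.array([.5645,.318])-.048*np.array([np.cos(np.radians(62.7)),np.sin(np.radians(62.7))]);print(g)
plan(g[0],g[1],.17,-27.3)
"
```

```text
(array([0.6581, 0.2768, 0.1718]), [np.float64(0.0005094063187805024), np.float64(0.0005094063187806347)])
rise angle 0.4713796103429618
tile [0.5172 0.2738 0.048 ]
tile [0.5568 0.254  0.048 ]
tile [0.5727 0.3803 0.048 ]
[0.5425 0.2753]
clock 4.12 at [64.29 29.44 26.67] ypr [-179.6    1.1   43.1] w 0.047 F [-1.3 -0.9 -0.2]
N 8 twist 0.154
[-1.08, -0.68, 1.21]
[-1.17, -0.51, 1.21]
[-1.24, -0.32, 1.21]
[-1.27, -0.13, 1.21]
[-1.28, 0.06, 1.21]
[-1.25, 0.26, 1.21]
[-1.2, 0.45, 1.21]
[-1.11, 0.62, 1.21]
```

```bash
python3 -c "
from h import *
plan(.5425,.2753,.20,152.7)
"
```

```text
clock 4.12 at [64.29 29.44 26.67] ypr [-179.6    1.1   43.1] w 0.047 F [-1.3 -0.9 -0.2]
N 11 twist -0.174
[-0.79, -0.5, 0.61]
[-0.69, -0.62, 0.61]
[-0.57, -0.73, 0.61]
[-0.43, -0.82, 0.61]
[-0.28, -0.88, 0.61]
[-0.13, -0.92, 0.61]
[0.03, -0.93, 0.61]
[0.19, -0.91, 0.61]
[0.35, -0.86, 0.61]
[0.49, -0.79, 0.61]
[0.62, -0.69, 0.61]
```

carry_out(
  steps=[
    {"offset": [-4.3, -2.8, 0], "twist": -0.17, "grip": 0.5},
    {"offset": [-3.3, -3.5, 0], "twist": -0.18, "grip": 0.5},
    {"offset": [0, 0, 0], "twist": -0.18, "grip": 0.5},
    {"offset": [0, 0, 0], "twist": -0.18, "grip": 0.5},
    {"offset": [0, 0, 0], "twist": -0.18, "grip": 0.5},
  ],
)

```text
clock: 4.75
eef_pos: [0.5367, 0.2772, 0.2499]
orientation: [-177.3, 0.9, 95.8]
force: [0.9, 0.0, -0.7]
gripper_width: 0.0703
```

carry_out(
  steps=[
    {"offset": [0, 0, 0.7], "twist": -0.18, "grip": 0.5},
    {"offset": [0, 0, 1], "twist": -0.18, "grip": 0.5},
    {"offset": [0, 0, 1], "twist": -0.18, "grip": 0.5},
    {"offset": [0, 0, 1], "twist": -0.18, "grip": 0.5},
    {"offset": [0, 0, 1], "twist": -0.18, "grip": 0.5},
  ],
)

```text
clock: 5.38
eef_pos: [0.5297, 0.2731, 0.1899]
orientation: [-176.7, -2.2, 149.0]
force: [0.3, -0.1, 0.1]
gripper_width: 0.0707
```

```bash
python3 -c "
from h import *
s=state();np.save('w5.npy',dict(eef_pos=s['eef_pos'],orientation=s['orientation']),allow_pickle=True)
cv2.imwrite('pics/w5.png',grab_frame('wrist'))
plan(.5425,.2753,.12,152.7)"
```

```text
clock 5.42 at [52.88 27.27 18.78] ypr [-176.6   -2.4  149.2] w 0.0706 F [-0.6 -0.6 -1.3]
N 2 twist -0.03
[-0.52, 0.46, 3.39]
[-0.54, 0.44, 3.39]
```

View pics/w5.png

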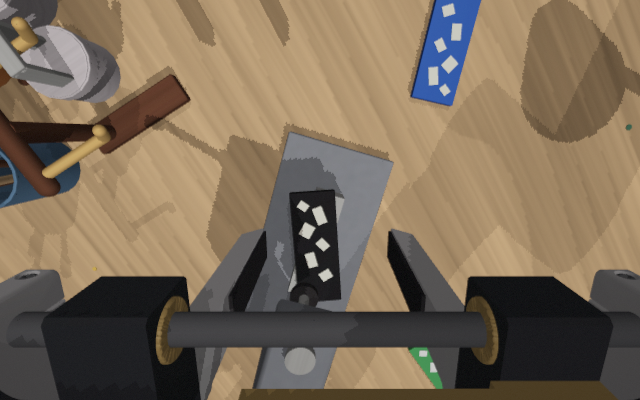

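```bash
cat >> h.py <<'E'
def plan(x,y,z,yaw,step=5.5,n=None):
    s=state(); p=np.array(s['eef_pos'])*100; yw=s['orientation'][2]
    T=np.array([x,y,z])*100; dy=(yaw-yw+180)%360-180
    N=n or max(1,int(np.ceil(max(np.linalg.norm(T-p)/step,abs(dy)/10))))
    d=(T-p)/N; tw=-np.radians(dy)/N; out=[]
    R=Ro.from_euler('xyz',s['orientation'],degrees=True)
    for i in range(N):
        out.append([round(float(v),2) for v in R.inv().apply(d)]); R=R*Ro.from_euler('z',tw)
    print('clock',round(s['clock'],2),'at',np.round(p,2),'ypr',np.round(s['orientation'],1),'w',round(s['gripper_width'],4),'F',np.round(s['force'],1))
    print('N',N,'twist',round(float(tw),3))
    for o in out: print(o)
E
python3 -c "
from h import *
np.set_printoptions(precision=4,suppress=True)
s=np.load('w5.npy',allow_pickle=True).item()
W=lambda u,v,z:onz(wray(s,u,v),z)
for p in [(290,193),(334,190),(341,298)]: print('tile',W(*p,.048))
plan(.5425,.2753,.10,152.7)
"
```

```text
tile [0.5552 0.2541 0.048 ]
tile [0.516  0.2744 0.048 ]
tile [0.5697 0.3795 0.048 ]
clock 5.42 at [52.88 27.27 18.78] ypr [-176.6   -2.4  149.2] w 0.0706 F [-0.6 -0.6 -1.3]
N 2 twist -0.03
[-0.7, 0.72, 4.33]
[-0.72, 0.7, 4.33]
```

carry_out(
  steps=[
    {"offset": [-0.7, 0.7, 3], "twist": -0.03, "grip": 0.5},
    {"offset": [-0.7, 0.7, 3], "twist": -0.03, "grip": 0.5},
    {"offset": [0, 0, 1], "twist": 0, "grip": 0.5},
  ],
)

```text
clock: 5.8
eef_pos: [0.5413, 0.2744, 0.1111]
orientation: [-176.4, -2.7, 152.3]
force: [0.6, -0.2, 0.0]
gripper_width: 0.0705
```

```bash
python3 -c "
from h import *
plan(.5417,.2747,.034,152.7)"
```

```text
clock 5.8 at [54.13 27.44 11.11] ypr [-176.4   -2.7  152.3] w 0.0705 F [ 0.6 -0.2  0. ]
N 2 twist -0.003
[-0.19, 0.26, 3.84]
[-0.19, 0.26, 3.84]
```

carry_out(
  steps=[
    {"offset": [0, 0, -2], "twist": 0, "grip": 0.5},
    {"offset": [0, 0, -2], "twist": 0, "grip": 0.5},
  ],
)

```text
clock: 6.05
eef_pos: [0.5411, 0.2744, 0.1471]
orientation: [-175.9, -3.1, 152.1]
force: [-0.2, -0.3, -0.7]
gripper_width: 0.0698
```

```bash
python3 -c "
from h import *
s=state();R=Ro.from_euler('xyz',s['orientation'],degrees=True).as_matrix();print(s['orientation'],R[:,2],R[2],s['joint_positions'])"
```

```text
[-175.91103946   -3.09761422  152.05780786] [-0.08102836 -0.03773621 -0.99599718] [ 0.05403723 -0.07120108 -0.99599718] [  21.70907175   17.21014559   71.01658066   -0.29363559   96.89312161
 -130.48155014]
```

carry_out(
  steps=[
    {"offset": [0, 0, 0], "twist": 0.1, "grip": 0.5},
    {"offset": [0, 0, 0], "twist": 0.1, "grip": 0.5},
    {"offset": [0, 0, 0], "twist": 0.1, "grip": 0.5},
  ],
)

```text
clock: 6.42
eef_pos: [0.5412, 0.2744, 0.1503]
orientation: [-175.3, -1.6, 134.0]
force: [-0.3, -0.4, 0.3]
gripper_width: 0.0707
```

```bash
python3 -c "
from h import *
s=state();R=Ro.from_euler('xyz',s['orientation'],degrees=True).as_matrix();print(s['orientation'],R[:,2],R[2],s['joint_positions'])"
```

```text
[-175.34047406   -1.57122793  134.00408916] [-0.0774169  -0.03677685 -0.99632027] [ 0.02741966 -0.08120391 -0.99632027] [  21.71624817   16.98717016   70.9175167    -0.3187471    97.00179826
 -112.37707069]
```

```bash
cat > t.py <<'E'
from h import *
s=state();j=s['joint_positions'];print(round(s['clock'],2),'tilt',round(j[1]+j[2]+j[4]-180,2),'j4',round(j[3],2),np.round(j,2),np.round(s['eef_pos'],4),np.round(s['orientation'],1))
E
python3 t.py
```

```text
6.42 tilt 4.91 j4 -0.32 [  21.72   16.99   70.92   -0.32   97.   -112.38] [0.5412 0.2744 0.1503] [-175.3   -1.6  134. ]
```

carry_out(
  steps=[
    {"offset": [0, 0, 0], "twist": 0, "grip": 0.5},
    {"offset": [0, 0, 0], "twist": 0, "grip": 0.5},
    {"offset": [0, 0, 0], "twist": 0, "grip": 0.5},
    {"offset": [0, 0, 0], "twist": 0, "grip": 0.5},
  ],
)

```text
clock: 6.92
eef_pos: [0.5406, 0.2741, 0.1508]
orientation: [-175.3, -1.6, 134.1]
force: [0.3, -0.1, 0.8]
gripper_width: 0.0706
```

```bash
python3 t.py
```

```text
6.92 tilt 4.91 j4 -0.33 [  21.72   16.9    70.97   -0.33   97.04 -112.42] [0.5406 0.2741 0.1508] [-175.3   -1.6  134.1]
```

carry_out(
  steps=[
    {"offset": [0, 0, -6], "twist": 0, "grip": 0.5},
    {"offset": [0, 0, 0], "twist": 0, "grip": 0.5},
  ],
)

```text
clock: 7.18
eef_pos: [0.5432, 0.2756, 0.2089]
orientation: [-175.0, -1.7, 134.1]
force: [0.0, -0.7, -0.2]
gripper_width: 0.0706
```

```bash
python3 t.py
```

```text
7.17 tilt 5.31 j4 -0.34 [  21.75   16.81   64.54   -0.34  103.95 -112.45] [0.5432 0.2756 0.2089] [-175.    -1.7  134.1]
```

carry_out(
  steps=[
    {"offset": [0, 0, 6], "twist": 0, "grip": 0.5},
    {"offset": [0, 0, 0], "twist": 0, "grip": 0.5},
  ],
)

```text
clock: 7.42
eef_pos: [0.5367, 0.2726, 0.1459]
orientation: [-174.8, -1.8, 134.1]
force: [0.5, 0.2, -1.1]
gripper_width: 0.0707
```

```bash
python3 t.py
```

```text
7.42 tilt 5.53 j4 -0.33 [  21.72   16.94   71.52   -0.33   97.07 -112.46] [0.5367 0.2726 0.1459] [-174.8   -1.8  134.1]
```

carry_out(
  steps=[
    {"offset": [-2.2, 5.4, 0], "twist": 0, "grip": 0.5},
    {"offset": [0, 0, 0], "twist": 0, "grip": 0.5},
  ],
)

```text
clock: 7.68
eef_pos: [0.5917, 0.2947, 0.1396]
orientation: [-174.6, -1.9, 134.1]
force: [-1.5, 1.0, -1.0]
gripper_width: 0.0705
```

```bash
python3 t.py
```

```text
7.67 tilt 5.71 j4 -0.33 [  21.74   24.87   61.8    -0.33   99.04 -112.46] [0.5917 0.2947 0.1396] [-174.6   -1.9  134.1]
```

carry_out(
  steps=[
    {"offset": [2.2, -5.4, 0], "twist": 0, "grip": 0.5},
    {"offset": [0, 0, 0], "twist": 0, "grip": 0.5},
  ],
)

```text
clock: 7.92
eef_pos: [0.5379, 0.273, 0.1463]
orientation: [-174.5, -1.9, 134.1]
force: [0.1, -0.5, 0.3]
gripper_width: 0.0705
```

```bash
python3 t.py
```

```text
7.92 tilt 5.76 j4 -0.33 [  21.72   17.29   71.05   -0.33   97.42 -112.48] [0.5379 0.273  0.1463] [-174.5   -1.9  134.1]
```

carry_out(
  steps=[
    {"offset": [0, 0, -1.5], "twist": 0, "grip": 0.5},
    {"offset": [0, 0, -1.5], "twist": 0, "grip": 0.5},
    {"offset": [0, 0, -1.5], "twist": 0, "grip": 0.5},
    {"offset": [0, 0, -1.5], "twist": 0, "grip": 0.5},
    {"offset": [0, 0, -1.5], "twist": 0, "grip": 0.5},
  ],
)

```text
clock: 8.55
eef_pos: [0.5505, 0.2784, 0.2374]
orientation: [-175.7, -1.4, 134.1]
force: [0.0, 0.1, 0.4]
gripper_width: 0.0703
```

```bash
python3 t.py
```

```text
8.55 tilt 4.54 j4 -0.35 [  21.75   17.15   60.86   -0.35  106.52 -112.49] [0.5505 0.2784 0.2374] [-175.7   -1.4  134.1]
```

carry_out(
  steps=[
    {"offset": [0, 0, 1.5], "twist": 0, "grip": 0.5},
    {"offset": [0, 0, 1.5], "twist": 0, "grip": 0.5},
    {"offset": [0, 0, 1.5], "twist": 0, "grip": 0.5},
    {"offset": [0, 0, 1.5], "twist": 0, "grip": 0.5},
    {"offset": [0, 0, 1.5], "twist": 0, "grip": 0.5},
  ],
)

```text
clock: 9.18
eef_pos: [0.5462, 0.2761, 0.1591]
orientation: [-175.8, -1.4, 134.1]
force: [0.2, -0.3, 0.1]
gripper_width: 0.0705
```

```bash
python3 t.py
```

```text
9.18 tilt 4.38 j4 -0.33 [  21.7    17.06   69.79   -0.33   97.52 -112.48] [0.5462 0.2761 0.1591] [-175.8   -1.4  134.1]
```

carry_out(
  steps=[
    {"offset": [-2.2, 5.4, 0], "twist": 0, "grip": 0.5},
    {"offset": [0.9, -2.3, 0], "twist": 0, "grip": 0.5},
    {"offset": [-2.2, 5.4, 0], "twist": 0, "grip": 0.5},
  ],
)

```text
clock: 9.55
eef_pos: [0.5992, 0.2977, 0.1302]
orientation: [-170.4, -3.6, 134.3]
force: [-48.7, -27.1, 31.6]
gripper_width: 0.0717
```

```bash
python3 t.py
```

```text
9.55 tilt 10.21 j4 -0.37 [  21.76   29.86   56.27   -0.37  104.08 -112.88] [0.5992 0.2977 0.1302] [-170.4   -3.6  134.3]
```

carry_out(
  steps=[
    {"offset": [0.4, -1, 0], "twist": 0, "grip": 0.5},
    {"offset": [0.4, -1, 0], "twist": 0, "grip": 0.5},
    {"offset": [0.4, -1, 0], "twist": 0, "grip": 0.5},
    {"offset": [0.4, -1, 0], "twist": 0, "grip": 0.5},
    {"offset": [0.4, -1, 0], "twist": 0, "grip": 0.5},
  ],
)

```text
clock: 10.18
eef_pos: [0.5452, 0.2746, 0.1305]
orientation: [-169.4, -4.0, 134.2]
force: [-0.1, 0.5, -0.5]
gripper_width: 0.0703
```

```bash
python3 t.py
```

```text
10.18 tilt 11.35 j4 -0.4 [  21.64   23.02   65.93   -0.4   102.4  -112.98] [0.5452 0.2746 0.1305] [-169.4   -4.   134.2]
```

carry_out(
  steps=[
    {"offset": [0, 0, -2], "twist": 0, "grip": 0.5},
    {"offset": [0, 0, -2], "twist": 0, "grip": 0.5},
    {"offset": [0, 0, -2], "twist": 0, "grip": 0.5},
    {"offset": [0, 0, -2], "twist": 0, "grip": 0.5},
    {"offset": [0, 0, -2], "twist": 0, "grip": 0.5},
  ],
)

```text
clock: 10.8
eef_pos: [0.5607, 0.2817, 0.2376]
orientation: [-170.0, -3.8, 134.2]
force: [0.4, -0.3, 0.4]
gripper_width: 0.0705
```

```bash
python3 t.py; python3 -c "
from h import *
cv2.imwrite('pics/w6.png',grab_frame('wrist'));cv2.imwrite('pics/side6.png',grab_frame('side'))"
```

```text
10.8 tilt 10.73 j4 -0.42 [  21.71   23.76   52.76   -0.42  114.21 -113.  ] [0.5607 0.2817 0.2376] [-170.    -3.8  134.2]
```

View pics/w6.png

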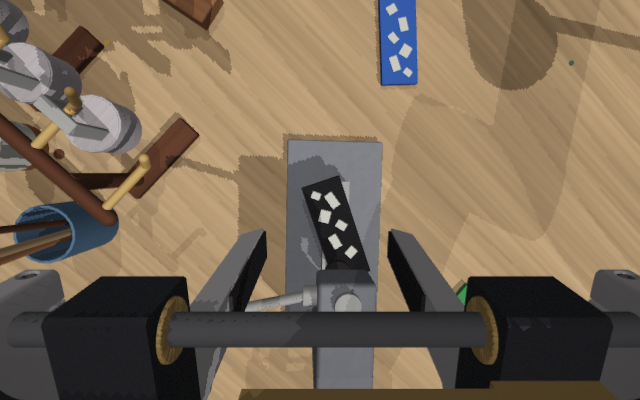

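View pics/side6.png

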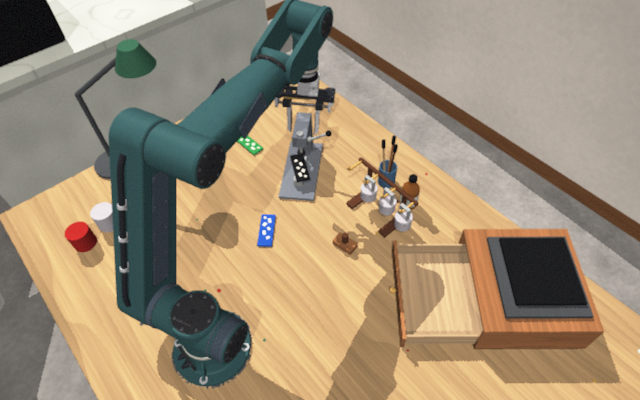

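carry_out(
  steps=[
    {"offset": [1.2, -2.8, 0], "twist": 0, "grip": 0.5},
    {"offset": [1.2, -2.8, 0], "twist": 0, "grip": 0.5},
    {"offset": [1.2, -2.8, 0], "twist": 0, "grip": 0.5},
    {"offset": [1.2, -2.8, 0], "twist": 0, "grip": 0.5},
    {"offset": [1.2, -2.8, 0], "twist": 0, "grip": 0.5},
  ],
)

```text
clock: 11.52
eef_pos: [0.417, 0.2253, 0.2643]
orientation: [-170.2, -3.7, 134.2]
force: [-0.6, 0.4, -0.9]
gripper_width: 0.0706
```

```bash
python3 t.py
```

```text
11.53 tilt 10.41 j4 -0.39 [  21.8     3.12   74.56   -0.39  112.73 -112.87] [0.417  0.2253 0.2643] [-170.2   -3.7  134.2]
```

carry_out(
  steps=[
    {"offset": [0, 0, -5], "twist": 0, "grip": 0.5},
    {"offset": [0, 0, -5], "twist": 0, "grip": 0.5},
    {"offset": [0, 0, 0], "twist": 0, "grip": 0.5},
  ],
)

```text
clock: 11.9
eef_pos: [0.4264, 0.23, 0.3576]
orientation: [-169.5, -4.0, 134.2]
force: [0.4, -0.0, -0.4]
gripper_width: 0.0705
```

```bash
python3 t.py
```

```text
11.9 tilt 11.25 j4 -0.42 [  21.89    6.45   60.52   -0.42  124.27 -112.89] [0.4264 0.23   0.3576] [-169.5   -4.   134.2]
```

carry_out(
  steps=[
    {"offset": [-1.2, 2.8, 0], "twist": 0, "grip": 0.5},
    {"offset": [-1.2, 2.8, 0], "twist": 0, "grip": 0.5},
    {"offset": [-1.2, 2.8, 0], "twist": 0, "grip": 0.5},
    {"offset": [-1.2, 2.8, 0], "twist": 0, "grip": 0.5},
    {"offset": [-1.2, 2.8, 0], "twist": 0, "grip": 0.5},
  ],
)

```text
clock: 12.52
eef_pos: [0.5659, 0.2848, 0.3232]
orientation: [-169.4, -4.0, 134.2]
force: [0.0, 0.8, 0.6]
gripper_width: 0.0702
```

```bash
python3 t.py
```

```text
12.53 tilt 11.32 j4 -0.45 [  21.79   26.89   38.81   -0.45  125.62 -113.04] [0.5659 0.2848 0.3232] [-169.4   -4.   134.2]
```

carry_out(
  steps=[
    {"offset": [0, 0, 4], "twist": 0, "grip": 0.5},
    {"offset": [0, 0, 4], "twist": 0, "grip": 0.5},
    {"offset": [0, 0, 1], "twist": 0, "grip": 0.5},
    {"offset": [0, 0, 0.5], "twist": 0, "grip": 0.5},
    {"offset": [0, 0, 0], "twist": 0, "grip": 0.5},
  ],
)

```text
clock: 13.15
eef_pos: [0.5492, 0.2772, 0.2193]
orientation: [-169.0, -4.2, 134.2]
force: [0.3, 0.3, 0.1]
gripper_width: 0.0705
```

```bash
python3 t.py
```

```text
13.15 tilt 11.75 j4 -0.41 [  21.72   22.85   56.19   -0.41  112.72 -112.99] [0.5492 0.2772 0.2193] [-169.    -4.2  134.2]
```

carry_out(
  steps=[
    {"offset": [0, 0, -1], "twist": 0, "grip": 0.5},
    {"offset": [0, 0, -1], "twist": 0, "grip": 0.5},
    {"offset": [0, 0, -1], "twist": 0, "grip": 0.5},
    {"offset": [0, 0, -1], "twist": 0, "grip": 0.5},
    {"offset": [0, 0, -1], "twist": 0, "grip": 0.5},
  ],
)

```text
clock: 13.78
eef_pos: [0.5607, 0.2821, 0.2768]
orientation: [-169.5, -4.0, 134.2]
force: [-0.4, 0.7, -0.8]
gripper_width: 0.0708
```

```bash
python3 t.py
```

```text
13.78 tilt 11.18 j4 -0.42 [  21.74   24.61   47.25   -0.42  119.32 -113.01] [0.5607 0.2821 0.2768] [-169.5   -4.   134.2]
```

carry_out(
  steps=[
    {"offset": [0, 0, -1], "twist": 0, "grip": 0.5},
    {"offset": [0, 0, 1], "twist": 0, "grip": 0.5},
    {"offset": [0, 0, -1], "twist": 0, "grip": 0.5},
    {"offset": [0, 0, 1], "twist": 0, "grip": 0.5},
  ],
)

```text
clock: 14.28
eef_pos: [0.5614, 0.2824, 0.2783]
orientation: [-169.7, -3.9, 134.2]
force: [-0.2, 0.4, 0.2]
gripper_width: 0.0705
```

```bash
python3 t.py
```

```text
14.28 tilt 11.04 j4 -0.43 [  21.75   24.62   47.04   -0.43  119.38 -113.01] [0.5614 0.2824 0.2783] [-169.7   -3.9  134.2]
```

```bash
python3 -c "
from h import *
plan(.619,.369,.24,132.6,step=4)"
```

```text
clock 14.28 at [56.14 28.24 27.83] ypr [-169.7   -3.9  134.2] w 0.0705 F [-0.2  0.4  0.2]
N 3 twist 0.01
[0.64, 3.57, 0.69]
[0.67, 3.57, 0.69]
[0.71, 3.56, 0.69]
```

carry_out(
  steps=[
    {"offset": [0.6, 3.6, 0.3], "twist": 0.01, "grip": 0.6},
    {"offset": [0.7, 3.6, 0.3], "twist": 0.01, "grip": 0.6},
    {"offset": [0.7, 3.2, 0.3], "twist": 0.01, "grip": 0.6},
    {"offset": [0, 0, 0], "twist": 0, "grip": 0.6},
  ],
)

```text
clock: 14.78
eef_pos: [0.6184, 0.3682, 0.2436]
orientation: [-168.9, -3.8, 132.4]
force: [0.6, 0.1, -0.3]
gripper_width: 0.0753
```

```bash
python3 t.py;python3 -c "
from h import *
plan(.619,.369,.138,132.6,step=4)
cv2.imwrite('pics/w7.png',grab_frame('wrist'))"
```

```text
14.78 tilt 11.73 j4 0.54 [  26.04   39.64   28.97    0.54  123.12 -106.45] [0.6184 0.3682 0.2436] [-168.9   -3.8  132.4]
clock 14.78 at [61.84 36.82 24.36] ypr [-168.9   -3.8  132.4] w 0.0753 F [ 0.6  0.1 -0.3]
N 3 twist -0.001
[-0.23, 0.71, 3.44]
[-0.23, 0.71, 3.44]
[-0.23, 0.71, 3.44]
```

View pics/w7.png

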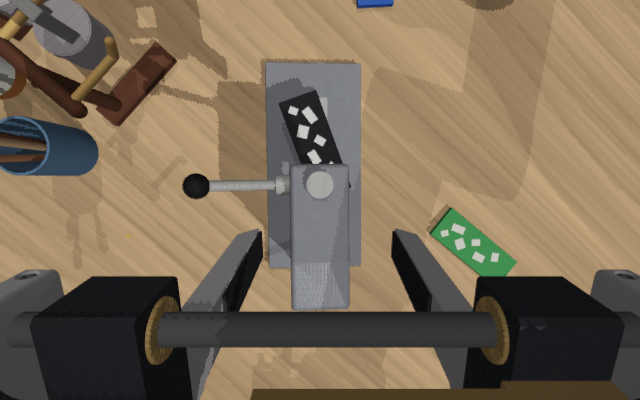

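carry_out(
  steps=[
    {"offset": [-0.2, 0.7, 3.4], "twist": 0, "grip": 0.6},
    {"offset": [-0.2, 0.7, 3.4], "twist": 0, "grip": 0.6},
    {"offset": [-0.2, 0.7, 3.2], "twist": 0, "grip": 0.6},
    {"offset": [0, 0, 0], "twist": 0, "grip": 0.6},
  ],
)

```text
clock: 15.32
eef_pos: [0.6179, 0.3646, 0.1467]
orientation: [-169.3, -3.6, 132.2]
force: [-1.0, -1.1, 0.2]
gripper_width: 0.0751
```

```bash
python3 t.py
```

```text
15.32 tilt 11.28 j4 0.38 [  25.84   37.63   42.96    0.38  110.69 -106.59] [0.6179 0.3646 0.1467] [-169.3   -3.6  132.2]
```

carry_out(
  steps=[
    {"offset": [0, 0, 0], "twist": 0, "grip": -0.2},
    {"offset": [0, 0, 0], "twist": 0, "grip": -0.2},
    {"offset": [0, 0, 0], "twist": 0, "grip": -0.2},
  ],
  newtons=60,
)

```text
clock: 15.7
eef_pos: [0.6169, 0.3665, 0.153]
orientation: [-169.7, -3.8, 132.3]
force: [-3.2, 2.8, -5.4]
gripper_width: 0.0494
```

```bash
python3 t.py
```

```text
15.7 tilt 10.95 j4 0.7 [  25.87   37.27   42.76    0.7   110.92 -106.6 ] [0.6169 0.3665 0.153 ] [-169.7   -3.8  132.3]
```

carry_out(
  steps=[
    {"offset": [0.4, -1.5, 0], "twist": 0, "grip": -0.2},
  ],
)

```text
clock: 15.82
eef_pos: [0.616, 0.3658, 0.1533]
orientation: [-171.7, -3.2, 132.4]
force: [45.8, 18.3, -25.7]
gripper_width: 0.0489
```

```bash
python3 t.py
```

```text
15.82 tilt 8.86 j4 0.74 [  25.83   35.13   45.74    0.74  107.99 -106.64] [0.616  0.3658 0.1533] [-171.7   -3.2  132.4]
```

carry_out(
  steps=[
    {"offset": [0.3, -1.2, 0], "twist": 0, "grip": -0.2},
    {"offset": [0.3, -1.2, 0], "twist": 0, "grip": -0.2},
  ],
)

```text
clock: 16.08
eef_pos: [0.6141, 0.3639, 0.1538]
orientation: [-174.8, -2.4, 132.5]
force: [21.9, 12.0, -12.8]
gripper_width: 0.0487
```

```bash
python3 t.py
```

```text
16.07 tilt 5.67 j4 0.85 [  25.69   31.85   50.29    0.85  103.53 -106.71] [0.6141 0.3639 0.1538] [-174.8   -2.4  132.5]
```

carry_out(
  steps=[
    {"offset": [0.3, -1.2, 0], "twist": 0, "grip": -0.2},
    {"offset": [0.3, -1.2, 0], "twist": 0, "grip": -0.2},
  ],
)

```text
clock: 16.32
eef_pos: [0.6114, 0.3614, 0.1543]
orientation: [-177.7, -1.7, 132.5]
force: [23.2, 12.6, -13.6]
gripper_width: 0.049
```

```bash
python3 t.py
```

```text
16.32 tilt 2.64 j4 0.94 [  25.56   28.69   54.63    0.94   99.32 -106.85] [0.6114 0.3614 0.1543] [-177.7   -1.7  132.5]
```

carry_out(
  steps=[
    {"offset": [0.3, -1.2, 0], "twist": 0, "grip": -0.2},
    {"offset": [0.3, -1.2, 0], "twist": 0, "grip": -0.2},
  ],
)

```text
clock: 16.58
eef_pos: [0.6089, 0.359, 0.1547]
orientation: [179.3, -0.9, 132.5]
force: [24.3, 13.6, -14.3]
gripper_width: 0.0486
```

```bash
cat >> t.py <<'E'
print('toolz',np.round(Ro.from_euler('xyz',s['orientation'],degrees=True).as_matrix()[:,2],4),'F',np.round(s['force'],1))
E
python3 t.py
```

```text
16.57 tilt -0.39 j4 1.05 [  25.41   25.66   58.8     1.05   95.15 -106.99] [0.6089 0.359  0.1547] [179.3  -0.9 132.5]
toolz [-0.0017  0.0194 -0.9998] F [ 24.3  13.6 -14.3]
```

carry_out(
  steps=[
    {"offset": [0, -0.8, 0], "twist": 0, "grip": -0.2},
    {"offset": [0, 0, 0], "twist": 0, "grip": 0.1},
    {"offset": [0, 0, 0], "twist": 0, "grip": 0.5},
  ],
  newtons=30,
)

```text
clock: 16.95
eef_pos: [0.6076, 0.3574, 0.1573]
orientation: [178.4, -0.8, 132.6]
force: [-0.7, -0.3, -0.1]
gripper_width: 0.0586
```

```bash
python3 t.py
```

```text
16.95 tilt -1.28 j4 1.19 [  25.26   24.63   59.95    1.19   94.14 -107.21] [0.6076 0.3574 0.1573] [178.4  -0.8 132.6]
toolz [ 0.0114  0.0283 -0.9995] F [-0.7 -0.3 -0.1]
```

carry_out(
  steps=[
    {"offset": [0, 0, -2], "twist": 0, "grip": 0.5},
    {"offset": [0, 0, -2], "twist": 0, "grip": 0.5},
    {"offset": [0, 0, -2], "twist": 0, "grip": 0.5},
  ],
)

```text
clock: 17.32
eef_pos: [0.6059, 0.3547, 0.2187]
orientation: [178.6, -0.8, 132.6]
force: [0.5, -0.6, 0.5]
gripper_width: 0.0705
```

```bash
python3 t.py; python3 -c "
from h import *
plan(.5417,.2747,.21,152.7,step=3)"
```

```text
17.32 tilt -1.06 j4 1.16 [  25.15   24.05   53.82    1.16  101.07 -107.17] [0.6059 0.3547 0.2187] [178.6  -0.8 132.6]
toolz [ 0.0083  0.0258 -0.9996] F [ 0.5 -0.6  0.5]
clock 17.32 at [60.59 35.47 21.87] ypr [178.6  -0.8 132.6] w 0.0705 F [ 0.5 -0.6  0.5]
N 4 twist -0.088
[-0.39, -2.54, 0.15]
[-0.17, -2.56, 0.15]
[0.06, -2.57, 0.15]
[0.29, -2.55, 0.15]
```

carry_out(
  steps=[
    {"offset": [-0.4, -2.5, 0.1], "twist": -0.088, "grip": 0.5},
    {"offset": [-0.2, -2.6, 0.1], "twist": -0.088, "grip": 0.5},
    {"offset": [0, -2.6, 0.1], "twist": -0.088, "grip": 0.5},
    {"offset": [0.3, -2.0, 0.1], "twist": -0.088, "grip": 0.5},
  ],
)

```text
clock: 17.82
eef_pos: [0.5457, 0.2769, 0.2187]
orientation: [178.1, 0.1, 153.4]
force: [0.5, 0.4, 0.6]
gripper_width: 0.0705
```

```bash
python3 t.py; python3 -c "
from h import *
plan(.5417,.2747,.10,152.7,step=3)"
```

```text
17.82 tilt -1.49 j4 1.17 [  20.93   11.59   69.64    1.17   97.28 -132.33] [0.5457 0.2769 0.2187] [1.781e+02 1.000e-01 1.534e+02]
toolz [ 0.017   0.0281 -0.9995] F [0.5 0.4 0.6]
clock 17.82 at [54.57 27.69 21.87] ypr [1.781e+02 1.000e-01 1.534e+02] w 0.0705 F [0.5 0.4 0.6]
N 4 twist 0.003
[0.07, -0.19, 2.96]
[0.07, -0.19, 2.96]
[0.07, -0.19, 2.96]
[0.07, -0.19, 2.96]
```

carry_out(
  steps=[
    {"offset": [0.1, -0.3, 3], "twist": 0, "grip": 0.5},
    {"offset": [0.1, -0.3, 3], "twist": 0, "grip": 0.5},
    {"offset": [0.1, -0.3, 3], "twist": 0, "grip": 0.5},
    {"offset": [0, 0, 2], "twist": 0, "grip": 0.5},
    {"offset": [0, 0, 1], "twist": 0, "grip": 0.5},
  ],
)

```text
clock: 18.45
eef_pos: [0.5426, 0.2721, 0.1037]
orientation: [177.7, 0.6, 153.3]
force: [-0.6, 0.3, -0.6]
gripper_width: 0.0704
```

```bash
python3 t.py; python3 -c "
from h import *
s=state()
im=grab_frame('wrist');cv2.imwrite('pics/w8.png',im)
plan(.5417,.2747,.034,152.7,step=3)
print(proj('wrist',[.5552,.2541,.048],s),proj('wrist',[.516,.2744,.048],s))"
```

```text
18.45 tilt -2.09 j4 1.08 [  20.66   12.82   81.3     1.08   83.79 -132.8 ] [0.5426 0.2721 0.1037] [177.7   0.6 153.3]
toolz [ 0.0276  0.0304 -0.9992] F [-0.6  0.3 -0.6]
clock 18.5 at [54.21 27.2  10.25] ypr [177.8   0.6 153.4] w 0.0703 F [-0.4 -0.4 -0.8]
N 3 twist 0.004
[0.08, -0.01, 2.28]
[0.08, -0.01, 2.28]
[0.08, -0.01, 2.28]
[301.89124032 197.36868731] [361.9748862  198.30523524]
```

View pics/w8.png

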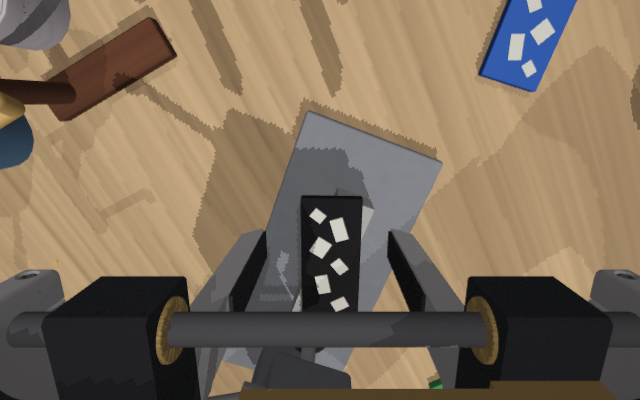

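carry_out(
  steps=[
    {"offset": [0.1, 0, 2], "twist": 0.004, "grip": 0.5},
    {"offset": [0.1, 0, 2], "twist": 0.004, "grip": 0.5},
    {"offset": [0, 0, 0.8], "twist": 0, "grip": 0.5},
    {"offset": [0, 0, 0.3], "twist": 0, "grip": 0.5},
  ],
)

```text
clock: 19.0
eef_pos: [0.5449, 0.2754, 0.0559]
orientation: [177.5, 0.9, 152.9]
force: [0.0, 0.4, 0.2]
gripper_width: 0.0704
```

```bash
python3 t.py; python3 -c "
from h import *
plan(.5417,.2747,.0425,152.7,step=3)"
```

```text
19.0 tilt -2.47 j4 1.06 [  20.9    14.88   84.45    1.06   78.19 -132.2 ] [0.5449 0.2754 0.0559] [177.5   0.9 152.9]
toolz [ 0.0339  0.0323 -0.9989] F [0.  0.4 0.2]
clock 19.0 at [54.49 27.54  5.59] ypr [177.5   0.9 152.9] w 0.0704 F [0.  0.4 0.2]
N 1 twist 0.003
[0.27, -0.27, 1.32]
```

carry_out(
  steps=[
    {"offset": [0.3, -0.3, 0.7], "twist": 0, "grip": 0.5},
    {"offset": [0, 0, 0.4], "twist": 0, "grip": 0.5},
    {"offset": [0, 0, 0.1], "twist": 0, "grip": 0.5},
  ],
)

```text
clock: 19.38
eef_pos: [0.5422, 0.2748, 0.045]
orientation: [177.3, 1.0, 152.9]
force: [-0.4, -0.2, 0.5]
gripper_width: 0.0705
```

```bash
python3 t.py; python3 -c "
from h import *
plan(.5417,.2747,.0425,152.7,step=3)"
```

```text
19.38 tilt -2.66 j4 1.06 [  20.94   14.93   85.7     1.06   76.71 -132.18] [0.5422 0.2748 0.045 ] [177.3   1.  152.9]
toolz [ 0.0369  0.0334 -0.9988] F [-0.4 -0.2  0.5]
clock 19.38 at [54.22 27.48  4.5 ] ypr [177.3   1.  152.9] w 0.0705 F [-0.4 -0.2  0.5]
N 1 twist 0.003
[0.04, -0.04, 0.25]
```

carry_out(
  steps=[
    {"offset": [0, 0, 0.25], "twist": 0, "grip": 0.5},
    {"offset": [0, 0, 0], "twist": 0, "grip": 0.2},
    {"offset": [0, 0, 0], "twist": 0, "grip": -0.3},
    {"offset": [0, 0, 0], "twist": 0, "grip": -0.3},
  ],
  newtons=40,
)

```text
clock: 19.88
eef_pos: [0.5426, 0.275, 0.0429]
orientation: [177.3, 1.0, 152.9]
force: [0.1, 0.5, -0.3]
gripper_width: 0.0452
```

```bash
python3 t.py; python3 -c "
from h import *
im=grab_frame('wrist');cv2.imwrite('pics/w9.png',im)
plan(.5417,.2747,.0425,152.7,step=3)"
```

```text
19.88 tilt -2.71 j4 1.06 [  20.94   15.06   85.81    1.06   76.43 -132.19] [0.5426 0.275  0.0429] [177.3   1.  152.9]
toolz [ 0.0377  0.0337 -0.9987] F [ 0.1  0.5 -0.3]
clock 19.93 at [54.26 27.5   4.29] ypr [177.3   1.  152.9] w 0.0452 F [ 0.4 -0.4  0.1]
N 1 twist 0.003
[0.07, -0.07, 0.03]
```

View pics/w9.png

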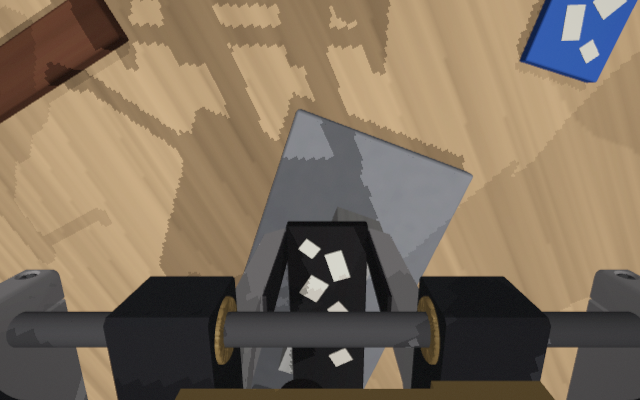

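carry_out(
  steps=[
    {"offset": [0, -1.5, -0.3], "twist": 0, "grip": -0.3},
    {"offset": [0, -2.5, -0.2], "twist": 0, "grip": -0.3},
    {"offset": [0, -3, 0], "twist": 0, "grip": -0.3},
    {"offset": [0, -3, 0], "twist": 0, "grip": -0.3},
    {"offset": [0, -1.5, 0], "twist": 0, "grip": -0.3},
  ],
)

```text
clock: 20.55
eef_pos: [0.4869, 0.1675, 0.0425]
orientation: [177.4, 1.1, 153.0]
force: [-0.4, 0.1, -0.9]
gripper_width: 0.0448
```

```bash
python3 t.py; python3 -c "
from h import *
im=grab_frame('wrist');cv2.imwrite('pics/w10.png',im);cv2.imwrite('pics/side10.png',grab_frame('side'))"
```

```text
20.55 tilt -2.45 j4 1.42 [  11.73    3.86   98.81    1.42   74.88 -141.59] [0.4869 0.1675 0.0425] [177.4   1.1 153. ]
toolz [ 0.0371  0.0321 -0.9988] F [-0.4  0.1 -0.9]
```

View pics/w10.png

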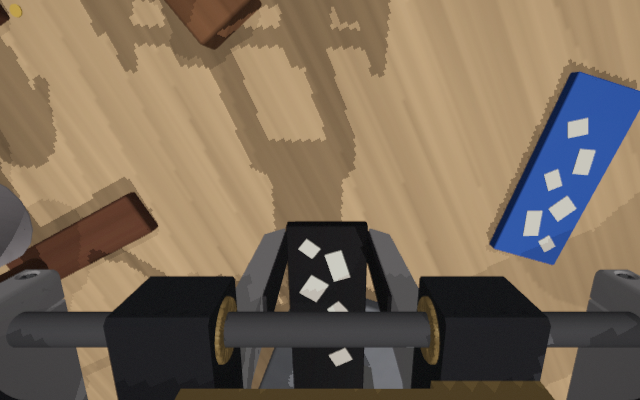

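View pics/side10.png

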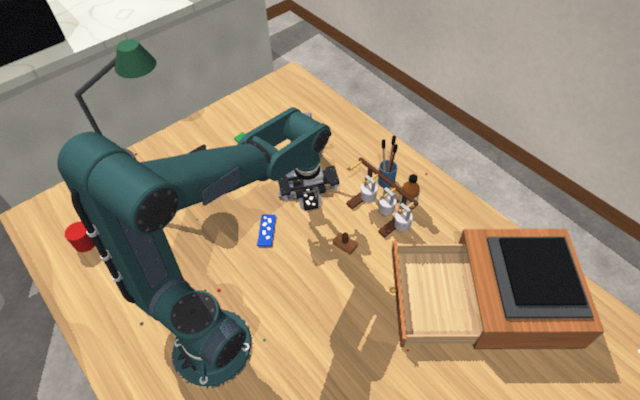

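carry_out(
  steps=[
    {"offset": [0, 0, -1.5], "twist": 0, "grip": -0.3},
    {"offset": [0, -1, -2.5], "twist": 0.05, "grip": -0.3},
    {"offset": [0, -1, -2.5], "twist": 0.1, "grip": -0.3},
    {"offset": [0, -1, -2.5], "twist": 0.1, "grip": -0.3},
    {"offset": [0, 0, -2], "twist": 0.1, "grip": -0.3},
  ],
)

```text
clock: 21.28
eef_pos: [0.4688, 0.1408, 0.1576]
orientation: [177.1, 0.1, 132.5]
force: [0.5, -0.2, -0.5]
gripper_width: 0.045
```

```bash
python3 t.py; python3 -c "
from h import *
plan(.461,-.3274,.16,48.2,step=3.5)"
```

```text
21.27 tilt -2.47 j4 1.55 [   8.96   -4.01   93.11    1.55   88.44 -123.53] [0.4688 0.1408 0.1576] [1.771e+02 1.000e-01 1.325e+02]
toolz [ 0.0384  0.0334 -0.9987] F [ 0.5 -0.2 -0.5]
clock 21.27 at [46.88 14.08 15.76] ypr [1.771e+02 1.000e-01 1.325e+02] w 0.045 F [ 0.5 -0.2 -0.5]
N 14 twist 0.105
[-2.43, -2.3, -0.13]
[-2.66, -2.03, -0.13]
[-2.85, -1.74, -0.13]
[-3.02, -1.43, -0.13]
[-3.15, -1.11, -0.13]
[-3.25, -0.77, -0.13]
[-3.32, -0.42, -0.13]
[-3.34, -0.07, -0.13]
[-3.33, 0.28, -0.13]
[-3.28, 0.63, -0.13]
[-3.2, 0.97, -0.13]
[-3.08, 1.3, -0.13]
[-2.93, 1.61, -0.13]
[-2.74, 1.91, -0.13]
```

carry_out(
  steps=[
    {"offset": [-2.4, -2.3, -0.3], "twist": 0.1, "grip": -0.3},
    {"offset": [-2.7, -2.0, -0.1], "twist": 0.1, "grip": -0.3},
    {"offset": [-2.9, -1.7, -0.1], "twist": 0.1, "grip": -0.3},
    {"offset": [-3.0, -1.4, -0.1], "twist": 0.1, "grip": -0.3},
    {"offset": [-3.2, -1.1, -0.1], "twist": 0.1, "grip": -0.3},
  ],
)

```text
clock: 21.9
eef_pos: [0.4746, -0.0259, 0.1699]
orientation: [176.4, -1.2, 103.6]
force: [0.3, 0.1, -0.7]
gripper_width: 0.0454
```

carry_out(
  steps=[
    {"offset": [-3.2, -0.8, -0.1], "twist": 0.1, "grip": -0.3},
    {"offset": [-3.3, -0.4, -0.1], "twist": 0.1, "grip": -0.3},
    {"offset": [-3.3, 0, -0.1], "twist": 0.1, "grip": -0.3},
    {"offset": [-3.3, 0.3, -0.1], "twist": 0.1, "grip": -0.3},
    {"offset": [-3.2, 0.6, -0.1], "twist": 0.1, "grip": -0.3},
  ],
)

```text
clock: 22.52
eef_pos: [0.4818, -0.1947, 0.1771]
orientation: [176.9, -2.8, 74.3]
force: [0.2, -0.4, -0.7]
gripper_width: 0.0456
```

```bash
python3 t.py; python3 -c "
from h import *
s=state();np.save('w11.npy',dict(eef_pos=s['eef_pos'],orientation=s['orientation']),allow_pickle=True)
im=grab_frame('wrist');cv2.imwrite('pics/w11.png',im)
plan(.461,-.3274,.16,48.2,step=3.5)"
```

```text
22.52 tilt -2.28 j4 3.54 [ -30.66   -0.57   87.61    3.54   90.68 -104.81] [ 0.4818 -0.1947  0.1771] [176.9  -2.8  74.3]
toolz [ 0.0656  0.0329 -0.9973] F [ 0.2 -0.4 -0.7]
clock 22.57 at [ 48.18 -19.88  17.7 ] ypr [176.8  -2.6  74. ] w 0.045 F [ 0.7 -2.4 -1.1]
N 4 twist 0.113
[-3.25, 0.37, 0.3]
[-3.19, 0.73, 0.3]
[-3.09, 1.09, 0.3]
[-2.94, 1.43, 0.3]
```

View pics/w11.png

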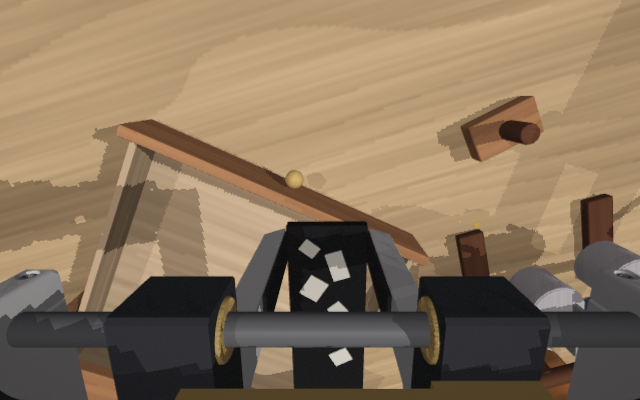

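```bash
python3 - <<'E'
from h import *
np.set_printoptions(precision=4,suppress=True)
s=np.load('w11.npy',allow_pickle=True).item()
for p in [(118,133),(428,262),(152,120),(412,233),(133,143)]: print(p,onz(wray(s,*p),.066)[:2])
for p in [(135,145),(82,305)]: print('wall',p,onz(wray(s,*p),.058)[:2])
print('blk grip top',onz(wray(s,530,132),.06))
crop('pics/w11.png',80,100,440,300,2.2,'pics/w11c.png')
E
```

```text
(118, 133) [ 0.3874 -0.3421]
(428, 262) [ 0.5841 -0.1126]
(152, 120) [ 0.3853 -0.3111]
(412, 233) [ 0.5487 -0.122 ]
(133, 143) [ 0.3984 -0.3341]
wall (135, 145) [ 0.4004 -0.3375]
wall (82, 305) [ 0.5326 -0.4573]
blk grip top [0.4856 0.0016 0.06  ]
```

View pics/w11c.png

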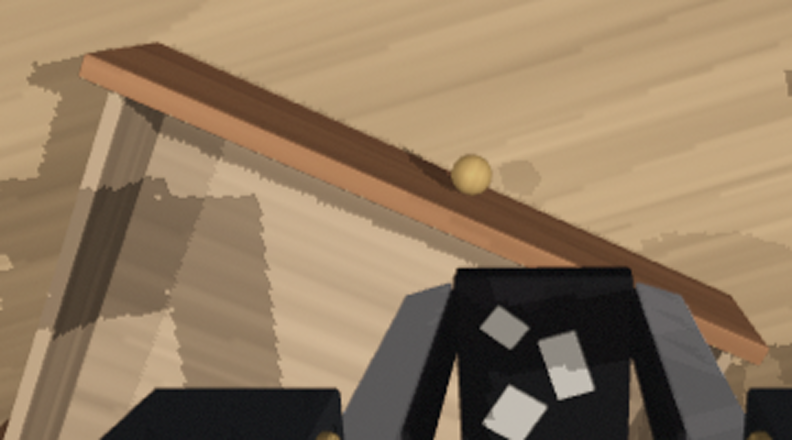

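carry_out(
  steps=[
    {"offset": [-3.2, 0.4, 0.2], "twist": 0.11, "grip": -0.3},
    {"offset": [-3.2, 0.7, 0.2], "twist": 0.11, "grip": -0.3},
    {"offset": [-3.0, 1.1, 0.2], "twist": 0.11, "grip": -0.3},
    {"offset": [-2.5, 1.4, 0.3], "twist": 0.1, "grip": -0.3},
    {"offset": [-0.3, 0.3, 0], "twist": 0, "grip": -0.3},
  ],
)

```text
clock: 23.2
eef_pos: [0.4691, -0.3295, 0.1688]
orientation: [177.9, -3.9, 49.1]
force: [-0.5, 0.4, 0.2]
gripper_width: 0.0451
```

```bash
python3 t.py; python3 -c "
from h import *
s=state();np.save('w12.npy',dict(eef_pos=s['eef_pos'],orientation=s['orientation']),allow_pickle=True)
im=grab_frame('wrist');cv2.imwrite('pics/w12.png',im)
plan(.4632,-.3261,.07,48.7,step=2.5)"
```

```text
23.2 tilt -2.0 j4 3.94 [-43.18   6.63  81.03   3.94  90.34 -92.08] [ 0.4691 -0.3295  0.1688] [177.9  -3.9  49.1]
toolz [ 0.0724  0.0263 -0.997 ] F [-0.5  0.4  0.2]
clock 23.25 at [ 46.94 -32.93  16.91] ypr [177.8  -3.9  49.1] w 0.0449 F [-0.8 -0.1 -1.3]
N 4 twist 0.002
[-0.21, -0.26, 2.46]
[-0.21, -0.26, 2.46]
[-0.21, -0.26, 2.46]
[-0.21, -0.26, 2.46]
```

View pics/w12.png

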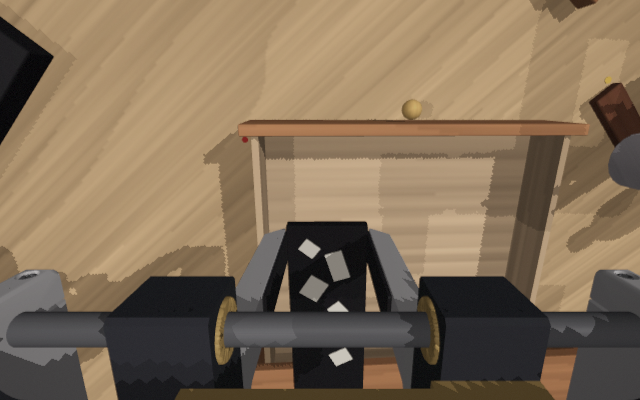

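carry_out(
  steps=[
    {"offset": [-0.2, -0.3, 2.5], "twist": 0, "grip": -0.3},
    {"offset": [-0.2, -0.3, 2.5], "twist": 0, "grip": -0.3},
    {"offset": [-0.2, -0.3, 2.5], "twist": 0, "grip": -0.3},
    {"offset": [-0.2, -0.2, 2], "twist": 0, "grip": -0.3},
  ],
)

```text
clock: 23.75
eef_pos: [0.4684, -0.3216, 0.0773]
orientation: [177.2, -4.0, 50.0]
force: [-0.2, -0.3, -0.9]
gripper_width: 0.045
```

```bash
python3 t.py; python3 -c "
from h import *
plan(.4632,-.3261,.017,48.7,step=2.5)"
```

```text
23.75 tilt -2.53 j4 4.22 [-42.77   8.45  89.65   4.22  79.37 -93.34] [ 0.4684 -0.3216  0.0773] [177.2  -4.   50. ]
toolz [ 0.0819  0.0229 -0.9964] F [-0.2 -0.3 -0.9]
clock 23.75 at [ 46.84 -32.16   7.73] ypr [177.2  -4.   50. ] w 0.045 F [-0.2 -0.3 -0.9]
N 3 twist 0.007
[-0.37, -0.13, 1.98]
[-0.37, -0.13, 1.98]
[-0.37, -0.13, 1.98]
```

carry_out(
  steps=[
    {"offset": [-0.4, -0.2, 1.8], "twist": 0.01, "grip": -0.3},
    {"offset": [-0.4, -0.1, 1.8], "twist": 0.01, "grip": -0.3},
    {"offset": [-0.4, -0.1, 1.2], "twist": 0, "grip": -0.3},
    {"offset": [-0.2, 0, 0.5], "twist": 0, "grip": -0.3},
  ],
)

```text
clock: 24.25
eef_pos: [0.4616, -0.3259, 0.021]
orientation: [177.3, -4.1, 49.1]
force: [-0.2, 0.2, -0.9]
gripper_width: 0.0452
```

```bash
python3 t.py; python3 -c "
from h import *
plan(.4632,-.3261,.016,48.7,step=2.5)"
```

```text
24.25 tilt -2.43 j4 4.45 [-43.63  10.97  93.59   4.45  73.02 -93.86] [ 0.4616 -0.3259  0.021 ] [177.3  -4.1  49.1]
toolz [ 0.0824  0.024  -0.9963] F [-0.2  0.2 -0.9]
clock 24.25 at [ 46.16 -32.59   2.1 ] ypr [177.3  -4.1  49.1] w 0.0452 F [-0.2  0.2 -0.9]
N 1 twist 0.007
[0.05, 0.11, 0.51]
```

carry_out(
  steps=[
    {"offset": [0, 0.1, 0.4], "twist": 0, "grip": -0.3},
    {"offset": [0, 0, 0], "twist": 0, "grip": 0.2},
    {"offset": [0, 0, 0], "twist": 0, "grip": 0.2},
    {"offset": [0, 0, 0], "twist": 0, "grip": 0.2},
  ],
)

```text
clock: 24.75
eef_pos: [0.464, -0.3281, 0.0188]
orientation: [177.1, -4.1, 49.1]
force: [0.2, 0.4, 1.2]
gripper_width: 0.0567
```

carry_out(
  steps=[
    {"offset": [0, 0, -1], "twist": 0, "grip": 0.2},
    {"offset": [0, 0, -2], "twist": 0, "grip": 0.2},
    {"offset": [0, 0, -2.5], "twist": 0, "grip": 0.2},
    {"offset": [0, 0, -2.5], "twist": 0, "grip": 0.2},
    {"offset": [0, 0, -2.5], "twist": 0, "grip": 0.2},
  ],
)

```text
clock: 25.38
eef_pos: [0.4543, -0.3298, 0.1279]
orientation: [177.2, -4.1, 49.1]
force: [0.4, -0.0, -0.1]
gripper_width: 0.0561
```

```bash
python3 t.py; python3 -c "
from h import *
s=state();np.save('w13.npy',dict(eef_pos=s['eef_pos'],orientation=s['orientation']),allow_pickle=True)
im=grab_frame('wrist');cv2.imwrite('pics/w13.png',im);cv2.imwrite('pics/scene13.png',grab_frame('scene'))"
```

```text
25.38 tilt -2.57 j4 4.33 [-44.48   5.68  86.8    4.33  84.94 -93.78] [ 0.4543 -0.3298  0.1279] [177.2  -4.1  49.1]
toolz [ 0.0848  0.0221 -0.9962] F [ 0.4 -0.  -0.1]
```

View pics/w13.png

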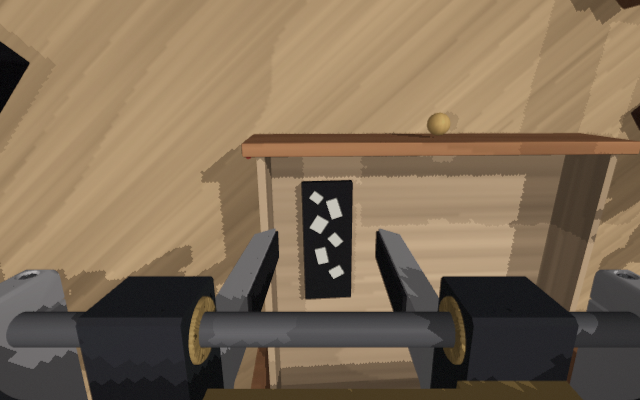

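View pics/scene13.png

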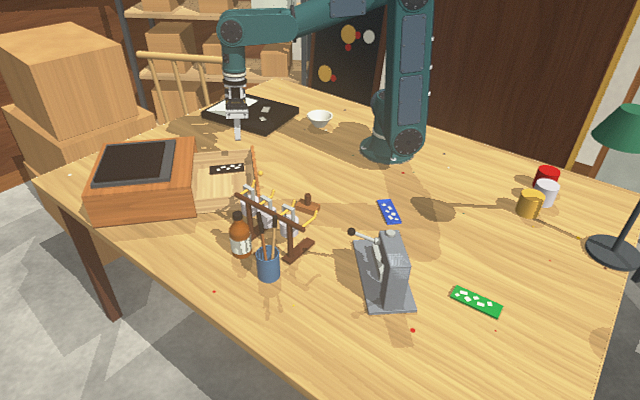

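```bash
python3 -c "
from h import *
plan(.56,-.03,.25,90,step=3)"
```

```text
clock 25.48 at [ 45.6  -33.14  13.09] ypr [176.7  -4.1  49.1] w 0.0563 F [0.5 0.2 0.3]
N 12 twist -0.059
[2.53, -0.94, -0.87]
[2.58, -0.79, -0.87]
[2.63, -0.63, -0.87]
[2.66, -0.48, -0.87]
[2.68, -0.32, -0.87]
[2.7, -0.16, -0.87]
[2.7, 0.0, -0.87]
[2.7, 0.16, -0.87]
[2.68, 0.32, -0.87]
[2.66, 0.48, -0.87]
[2.62, 0.64, -0.87]
[2.58, 0.79, -0.87]
```

carry_out(
  steps=[
    {"offset": [1.5, -0.9, -1.5], "twist": -0.06, "grip": 0.2},
    {"offset": [2.6, -0.8, -1.5], "twist": -0.06, "grip": 0.2},
    {"offset": [2.6, -0.6, -1.5], "twist": -0.06, "grip": 0.2},
    {"offset": [2.7, -0.5, -1.5], "twist": -0.06, "grip": 0.2},
    {"offset": [2.7, -0.3, -1.2], "twist": -0.06, "grip": 0.2},
  ],
)

```text
clock: 26.1
eef_pos: [0.4885, -0.2058, 0.2084]
orientation: [176.0, -3.1, 67.3]
force: [-0.3, -0.6, -0.2]
gripper_width: 0.0565
```

carry_out(
  steps=[
    {"offset": [2.7, -0.1, -0.9], "twist": -0.06, "grip": 0.2},
    {"offset": [2.7, 0, -0.9], "twist": -0.06, "grip": 0.2},
    {"offset": [2.7, 0.2, -0.8], "twist": -0.06, "grip": 0.2},
    {"offset": [2.5, 0.3, -0.4], "twist": -0.06, "grip": 0.2},
    {"offset": [1.5, 0.4, 0], "twist": -0.06, "grip": 0.2},
  ],
)

```text
clock: 26.72
eef_pos: [0.5265, -0.0813, 0.2466]
orientation: [175.3, -1.9, 86.0]
force: [-0.6, -0.5, 0.3]
gripper_width: 0.0566
```

```bash
python3 t.py; python3 -c "
from h import *
s=state();np.save('w14.npy',dict(eef_pos=s['eef_pos'],orientation=s['orientation']),allow_pickle=True)
im=grab_frame('wrist');cv2.imwrite('pics/w14.png',im)"
```

```text
26.73 tilt -4.16 j4 2.9 [ -16.79   -0.97   80.22    2.9    96.6  -102.26] [ 0.5265 -0.0813  0.2466] [175.3  -1.9  86. ]
toolz [ 0.0837  0.0272 -0.9961] F [-0.6 -0.5  0.3]
```

View pics/w14.png

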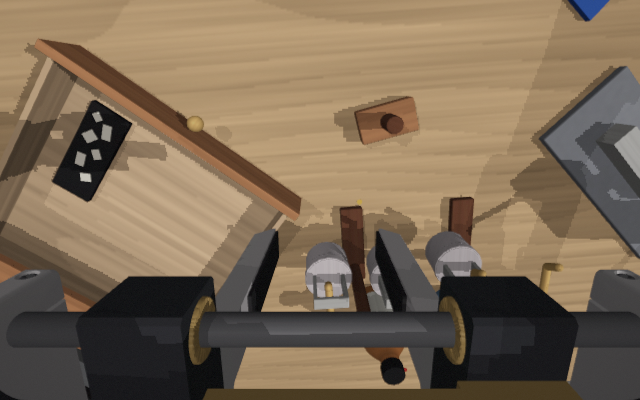

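```bash
python3 - <<'E'
from h import *
crop('pics/w14.png',270,220,510,360,3.3,'pics/w14c.png')
E
```

```text
(no output)
```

View pics/w14c.png

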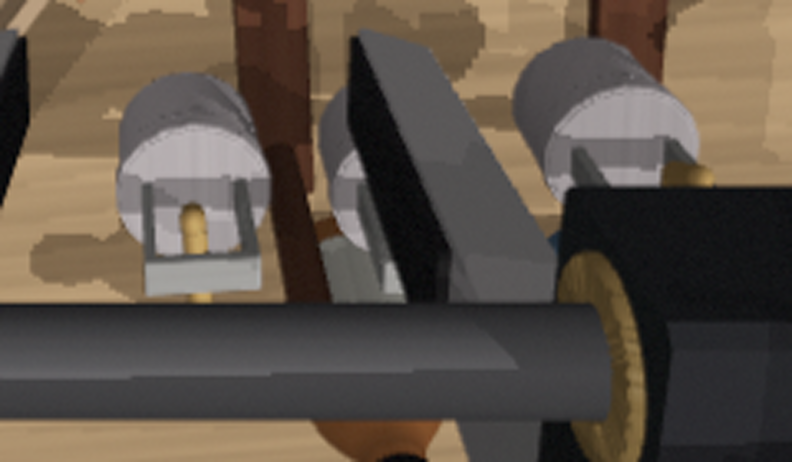

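```bash
python3 - <<'E'
from h import *
np.set_printoptions(precision=4,suppress=True)
s=np.load('w14.npy',allow_pickle=True).item()
f=lambda x,y:(270+x/3.3,220+y/3.3)
for p in [(203,275),(145,264),(262,260),(145,294),(262,288)]: print(p,onz(wray(s,*f(*p)),.14))
print('block grip top',onz(wray(s,392,124),.06))
plan(.6465,-.081,.24,90,step=3)
E
```

```text
(203, 275) [ 0.6497 -0.0809  0.14  ]
(145, 264) [ 0.6441 -0.0982  0.14  ]
(262, 260) [ 0.646  -0.0625  0.14  ]
(145, 294) [ 0.655  -0.0991  0.14  ]
(262, 288) [ 0.6562 -0.063   0.14  ]
block grip top [ 0.4863 -0.0012  0.06  ]
clock 26.77 at [52.7  -7.99 24.64] ypr [175.3  -2.   86.1] w 0.0562 F [0.3 1.8 0.8]
N 4 twist -0.017
[0.17, 2.96, 0.41]
[0.12, 2.96, 0.41]
[0.07, 2.96, 0.41]
[0.02, 2.96, 0.41]
```

carry_out(
  steps=[
    {"offset": [0.2, 2.5, 0.3], "twist": -0.01, "grip": 0.2},
    {"offset": [0.1, 3, 0.3], "twist": -0.01, "grip": 0.2},
    {"offset": [0, 3, 0.3], "twist": -0.01, "grip": 0.2},
    {"offset": [0, 2.5, 0.3], "twist": 0, "grip": 0.2},
    {"offset": [0, 0.5, 0], "twist": 0, "grip": 0.2},
  ],
)

```text
clock: 27.4
eef_pos: [0.6435, -0.0823, 0.2409]
orientation: [175.6, -1.8, 88.1]
force: [0.6, 0.7, 0.0]
gripper_width: 0.0568
```

```bash
python3 t.py; python3 -c "
from h import *
plan(.650,-.081,.103,88,step=3)
"
```

```text
27.4 tilt -3.95 j4 2.67 [ -13.73   14.27   64.05    2.67   97.73 -101.33] [ 0.6435 -0.0823  0.2409] [175.6  -1.8  88.1]
toolz [ 0.0777  0.0286 -0.9966] F [0.6 0.7 0. ]
clock 27.4 at [64.35 -8.23 24.09] ypr [175.6  -1.8  88.1] w 0.0568 F [0.6 0.7 0. ]
N 5 twist 0.0
[-0.06, -0.08, 2.76]
[-0.06, -0.08, 2.76]
[-0.06, -0.08, 2.76]
[-0.06, -0.08, 2.76]
[-0.06, -0.08, 2.76]
```

carry_out(
  steps=[
    {"offset": [0, -0.1, 2.5], "twist": 0, "grip": 0.2},
    {"offset": [0, -0.2, 2.8], "twist": 0, "grip": 0.2},
    {"offset": [0, -0.2, 2], "twist": 0, "grip": 0.2},
    {"offset": [0, -0.1, 0.8], "twist": 0, "grip": 0.2},
  ],
)

```text
clock: 27.9
eef_pos: [0.6416, -0.0808, 0.158]
orientation: [175.7, -1.7, 88.1]
force: [-1.1, 0.7, 0.6]
gripper_width: 0.0562
```

```bash
python3 t.py; python3 -c "
from h import *
s=state();np.save('w15.npy',dict(eef_pos=s['eef_pos'],orientation=s['orientation']),allow_pickle=True)
im=grab_frame('wrist');cv2.imwrite('pics/w15.png',im)
plan(.650,-.081,.103,88,step=3)
"
```

```text
27.9 tilt -3.87 j4 2.57 [ -13.6    14.88   72.65    2.57   88.59 -101.64] [ 0.6416 -0.0808  0.158 ] [175.7  -1.7  88.1]
toolz [ 0.0761  0.0276 -0.9967] F [-1.1  0.7  0.6]
clock 27.95 at [64.14 -8.07 15.73] ypr [175.7  -1.7  88.1] w 0.0563 F [-0.1  0.3 -0.1]
N 2 twist 0.001
[-0.08, 0.23, 2.74]
[-0.08, 0.23, 2.74]
```

View pics/w15.png

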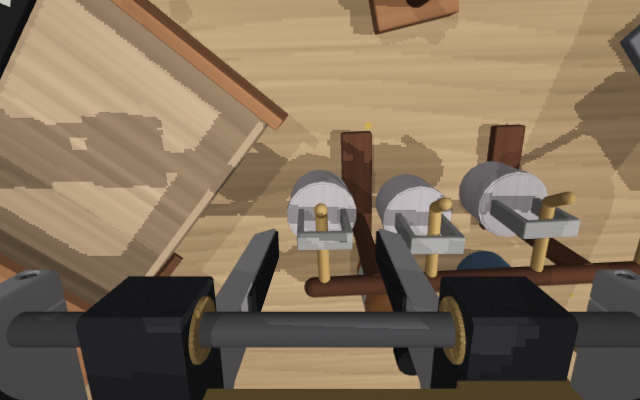

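```bash
python3 - <<'E'
from h import *
np.set_printoptions(precision=4,suppress=True)
s=np.load('w15.npy',allow_pickle=True).item()
crop('pics/w15.png',280,160,600,290,2.5,'pics/w15c.png')
E
```

```text
(no output)
```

View pics/w15c.png

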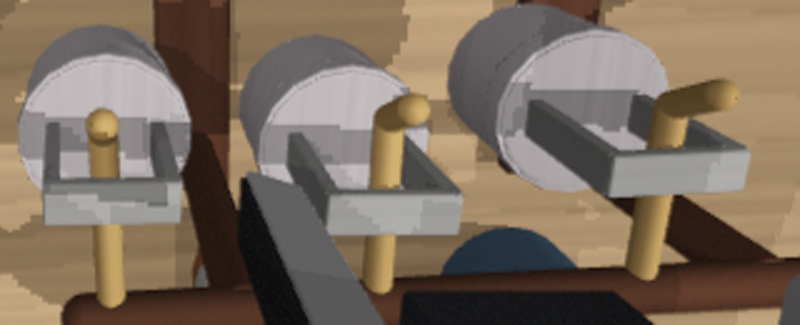

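```bash
python3 - <<'E'
from h import *
np.set_printoptions(precision=4,suppress=True)
s=np.load('w15.npy',allow_pickle=True).item()
f=lambda x,y:(280+x/2.5,160+y/2.5)
for p in [(113,206),(393,213),(680,172),(45,206),(180,205),(610,176),(748,169)]: print(p,onz(wray(s,*f(*p)),.14))
for p in [(102,123),(412,107),(730,93)]: print('hooktip',onz(wray(s,*f(*p)),.15))
E
```

```text
(113, 206) [ 0.6507 -0.0809  0.14  ]
(393, 213) [ 0.6562 -0.0079  0.14  ]
(680, 172) [0.6479 0.0663 0.14  ]
(45, 206) [ 0.6499 -0.0983  0.14  ]
(180, 205) [ 0.6512 -0.0636  0.14  ]
(610, 176) [0.6482 0.048  0.14  ]
(748, 169) [0.6478 0.0842 0.14  ]
hooktip [ 0.6239 -0.0828  0.15  ]
hooktip [ 0.6231 -0.0095  0.15  ]
hooktip [0.6229 0.0666 0.15  ]
```

carry_out(
  steps=[
    {"offset": [-0.1, 0.5, 2], "twist": 0, "grip": 0.2},
    {"offset": [-0.1, 0.4, 2], "twist": 0, "grip": 0.2},
    {"offset": [0, 0, 0.8], "twist": 0, "grip": 0.2},
    {"offset": [0, 0, 0.3], "twist": 0, "grip": 0.2},
  ],
)

```text
clock: 28.45
eef_pos: [0.6556, -0.0822, 0.1054]
orientation: [175.6, -1.7, 88.1]
force: [-0.4, -0.1, -0.5]
gripper_width: 0.0563
```

```bash
python3 t.py; python3 -c "
from h import *
plan(.6515,-.0805,.103,88,step=3)
"
```

```text
28.45 tilt -3.96 j4 2.56 [ -13.41   17.93   74.86    2.56   83.25 -101.69] [ 0.6556 -0.0822  0.1054] [175.6  -1.7  88.1]
toolz [ 0.0775  0.0271 -0.9966] F [-0.4 -0.1 -0.5]
clock 28.45 at [65.56 -8.22 10.54] ypr [175.6  -1.7  88.1] w 0.0563 F [-0.4 -0.1 -0.5]
N 1 twist 0.002
[0.14, -0.43, 0.21]
```

Close on the pot, then check.

carry_out(
  steps=[
    {"offset": [0.1, -0.4, 0.1], "twist": 0, "grip": 0.2},
    {"offset": [0, 0, 0], "twist": 0, "grip": -0.5},
    {"offset": [0, 0, 0], "twist": 0, "grip": -0.5},
    {"offset": [0, 0, 0], "twist": 0, "grip": -0.5},
  ],
  newtons=35,
)

```text
clock: 28.95
eef_pos: [0.6521, -0.0809, 0.1057]
orientation: [175.5, -1.7, 88.1]
force: [0.6, 0.4, -0.5]
gripper_width: 0.0361
```

```bash
python3 t.py
```

```text
28.95 tilt -4.11 j4 2.56 [ -13.38   17.36   75.56    2.56   82.97 -101.68] [ 0.6521 -0.0809  0.1057] [175.5  -1.7  88.1]
toolz [ 0.08    0.0266 -0.9964] F [ 0.6  0.4 -0.5]
```

carry_out(
  steps=[
    {"offset": [0, 0, -1.2], "twist": 0, "grip": -0.5},
    {"offset": [0, 0, -0.9], "twist": 0, "grip": -0.5},
    {"offset": [0, 0, -0.2], "twist": 0, "grip": -0.5},
  ],
)

```text
clock: 29.32
eef_pos: [0.6503, -0.0817, 0.1307]
orientation: [175.4, -1.7, 88.1]
force: [0.1, 0.1, -0.8]
gripper_width: 0.0365
```

```bash
python3 t.py
```

```text
29.32 tilt -4.15 j4 2.55 [ -13.48   16.41   73.89    2.55   85.56 -101.66] [ 0.6503 -0.0817  0.1307] [175.4  -1.7  88.1]
toolz [ 0.0807  0.0263 -0.9964] F [ 0.1  0.1 -0.8]
```

carry_out(
  steps=[
    {"offset": [0, -2, -0.2], "twist": 0, "grip": -0.5},
    {"offset": [0, -3, -0.25], "twist": 0, "grip": -0.5},
    {"offset": [0, -3, -0.25], "twist": 0, "grip": -0.5},
    {"offset": [0, -1.5, -0.2], "twist": 0, "grip": -0.5},
  ],
)

```text
clock: 29.82
eef_pos: [0.5537, -0.0789, 0.1328]
orientation: [175.3, -1.6, 88.2]
force: [0.3, -0.2, -1.0]
gripper_width: 0.0366
```

```bash
python3 t.py;  python3 -c "
from h import *
im=grab_frame('wrist');cv2.imwrite('pics/w16.png',im);cv2.imwrite('pics/side16.png',grab_frame('side'))
"
```

```text
29.82 tilt -4.16 j4 2.71 [ -15.62    4.23   87.8     2.71   83.82 -103.9 ] [ 0.5537 -0.0789  0.1328] [175.3  -1.6  88.2]
toolz [ 0.0825  0.0258 -0.9963] F [ 0.3 -0.2 -1. ]
```

View pics/w16.png

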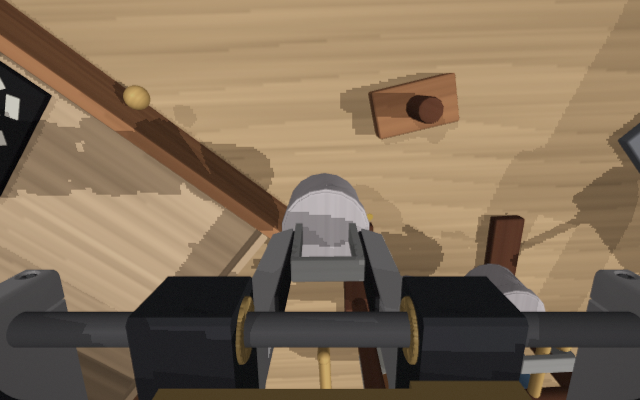

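View pics/side16.png

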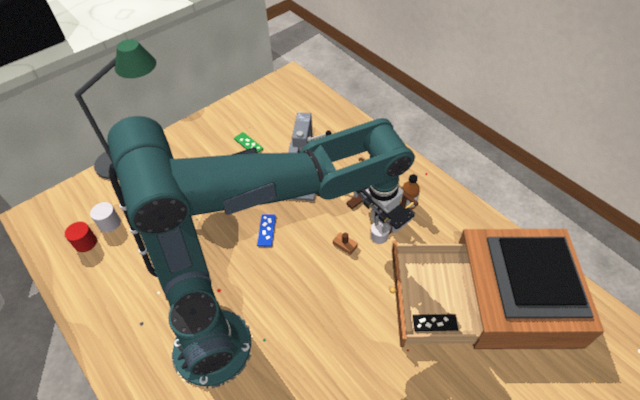

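```bash
 python3 -c "
from h import *
plan(.650,-.247,.17,48.7,n=8)
"
```

```text
clock 29.93 at [55.41 -7.89 13.32] ypr [175.3  -1.6  88.1] w 0.0363 F [ 0.9 -0.6 -0.3]
N 8 twist 0.086
[-2.05, 1.3, -0.41]
[-1.93, 1.48, -0.41]
[-1.79, 1.64, -0.41]
[-1.65, 1.78, -0.41]
[-1.49, 1.92, -0.41]
[-1.32, 2.04, -0.41]
[-1.14, 2.15, -0.41]
[-0.95, 2.24, -0.41]
```

carry_out(
  steps=[
    {"offset": [0, 0, -2], "twist": 0, "grip": -0.5},
    {"offset": [-2, 0, -2], "twist": 0.08, "grip": -0.5},
    {"offset": [-2.1, 1.4, -0.2], "twist": 0.08, "grip": -0.5},
    {"offset": [-2, 1.6, 0], "twist": 0.08, "grip": -0.5},
    {"offset": [-1.8, 1.8, 0], "twist": 0.08, "grip": -0.5},
  ],
)

```text
clock: 30.55
eef_pos: [0.5911, -0.1691, 0.1784]
orientation: [175.7, -3.1, 69.5]
force: [0.7, 1.0, -0.6]
gripper_width: 0.0359
```

```bash
python3 t.py; python3 -c "
from h import *
plan(.650,-.247,.17,48.7)
"
```

```text
30.55 tilt -4.15 j4 3.33 [-23.16  10.16  76.     3.33  89.68 -92.4 ] [ 0.5911 -0.1691  0.1784] [175.7  -3.1  69.5]
toolz [ 0.0893  0.0249 -0.9957] F [ 0.7  1.  -0.6]
clock 30.55 at [ 59.11 -16.91  17.84] ypr [175.7  -3.1  69.5] w 0.0359 F [ 0.7  1.  -0.6]
N 3 twist 0.121
[-1.75, 2.73, 0.39]
[-1.41, 2.92, 0.39]
[-1.05, 3.07, 0.39]
```

carry_out(
  steps=[
    {"offset": [-1.6, 2.3, 0.1], "twist": 0.1, "grip": -0.5},
    {"offset": [-1.4, 2.6, 0.1], "twist": 0.1, "grip": -0.5},
    {"offset": [-1.1, 2.6, 0.1], "twist": 0.1, "grip": -0.5},
    {"offset": [-0.5, 0.8, 0.1], "twist": 0.06, "grip": -0.5},
  ],
)

```text
clock: 31.05
eef_pos: [0.6499, -0.2535, 0.176]
orientation: [177.0, -4.6, 48.1]
force: [0.2, -0.1, -1.6]
gripper_width: 0.0362
```

```bash
python3 t.py; python3 -c "
from h import *
im=grab_frame('wrist');cv2.imwrite('pics/w17.png',im)
plan(.650,-.247,.10,48.7,step=2.5)
"
```

```text
31.05 tilt -4.08 j4 3.7 [-27.83  20.95  62.94   3.7   92.03 -75.53] [ 0.6499 -0.2535  0.176 ] [177.   -4.6  48.1]
toolz [ 0.0928  0.0239 -0.9954] F [ 0.2 -0.1 -1.6]
clock 31.1 at [ 64.98 -25.43  17.55] ypr [176.9  -4.6  48. ] w 0.036 F [ 0.1 -0.8 -0.9]
N 4 twist -0.003
[-0.01, -0.22, 1.88]
[-0.01, -0.22, 1.88]
[-0.01, -0.22, 1.88]
[-0.01, -0.22, 1.88]
```

View pics/w17.png

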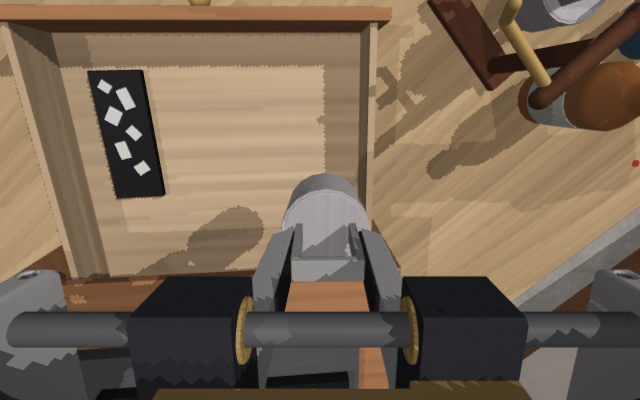

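```bash
cat >> h.py <<'E'
O=np.array([.486,-.229]);DX=np.array([.751,-.660]);DY=np.array([.660,.751])
def dr(p): q=np.asarray(p)[:2]-O; return np.array([q@DX,q@DY])
E
python3 -c "
from h import *
np.set_printoptions(precision=4,suppress=True)
s=state()
for p,z in [((200,276),.118),((245,276),.118),((73,279),.118),((365,33),.066),((120,33),.066),((367,100),.058),((363,150),.058),((376,200),.058),((40,33),.058),((117,198),.02),((165,193),.02),((88,72),.02),((142,69),.02)]: print(p,dr(onz(wray(s,*p),z)))
print(dr([.650,-.2535]))
"
```

```text
(200, 276) [ 0.1903 -0.0044]
(245, 276) [0.1924 0.0298]
(73, 279) [ 0.1873 -0.0973]
(365, 33) [0.012  0.1306]
(120, 33) [ 0.0121 -0.0546]
(367, 100) [0.0628 0.1351]
(363, 150) [0.1058 0.1326]
(376, 200) [0.1535 0.1461]
(40, 33) [ 0.0108 -0.1163]
(117, 198) [ 0.1541 -0.1081]
(165, 193) [ 0.1506 -0.061 ]
(88, 72) [ 0.0363 -0.1094]
(142, 69) [ 0.0341 -0.0627]
[0.1393 0.0898]
```

carry_out(
  steps=[
    {"offset": [0.3, -0.8, 2], "twist": 0, "grip": -0.5},
    {"offset": [0.2, -0.6, 2.5], "twist": 0, "grip": -0.5},
    {"offset": [0, -0.3, 2.5], "twist": 0, "grip": -0.5},
    {"offset": [0, -0.2, 1.5], "twist": 0, "grip": -0.5},
  ],
)

```text
clock: 31.6
eef_pos: [0.6514, -0.2368, 0.0893]
orientation: [176.6, -4.7, 48.2]
force: [-0.3, -0.5, -0.2]
gripper_width: 0.0362
```

```bash
python3 t.py; python3 -c "
from h import *
plan(.6463,-.2435,.070,48.7,step=2.5)
"
```

```text
31.6 tilt -4.51 j4 3.65 [-26.49  22.01  71.46   3.65  82.02 -74.9 ] [ 0.6514 -0.2368  0.0893] [176.6  -4.7  48.2]
toolz [ 0.0986  0.0212 -0.9949] F [-0.3 -0.5 -0.2]
clock 31.6 at [ 65.14 -23.68   8.93] ypr [176.6  -4.7  48.2] w 0.0362 F [-0.3 -0.5 -0.2]
N 1 twist -0.009
[-1.0, -0.05, 1.85]
```

carry_out(
  steps=[
    {"offset": [-0.7, 0, 0.8], "twist": 0, "grip": -0.5},
    {"offset": [-0.3, 0, 0.6], "twist": 0, "grip": -0.5},
    {"offset": [0, 0, 0.3], "twist": 0, "grip": -0.5},
  ],
)

```text
clock: 31.98
eef_pos: [0.6468, -0.2446, 0.0707]
orientation: [176.6, -4.7, 48.2]
force: [-0.2, 0.3, -0.8]
gripper_width: 0.0362
```

```bash
python3 t.py; python3 -c "
from h import *
plan(.6463,-.2435,.068,48.7,step=2.5)
"
```

```text
31.98 tilt -4.49 j4 3.72 [-27.28  22.46  73.02   3.72  80.02 -75.87] [ 0.6468 -0.2446  0.0707] [176.6  -4.7  48.2]
toolz [ 0.0991  0.0208 -0.9949] F [-0.2  0.3 -0.8]
clock 31.98 at [ 64.68 -24.46   7.07] ypr [176.6  -4.7  48.2] w 0.0362 F [-0.2  0.3 -0.8]
N 1 twist -0.008
[0.03, -0.13, 0.27]
```

carry_out(
  steps=[
    {"offset": [0, -0.1, 0.3], "twist": 0, "grip": -0.5},
    {"offset": [0, 0, 0], "twist": 0, "grip": 0.05},
    {"offset": [0, 0, 0], "twist": 0, "grip": 0.05},
    {"offset": [0, 0, 0], "twist": 0, "grip": 0.05},
  ],
)

```text
clock: 32.48
eef_pos: [0.648, -0.2447, 0.0707]
orientation: [176.3, -4.8, 48.2]
force: [-1.7, 0.3, 0.7]
gripper_width: 0.0498
```

carry_out(
  steps=[
    {"offset": [0, 0, -1], "twist": 0, "grip": 0.05},
    {"offset": [0, 0, -2], "twist": 0, "grip": 0.05},
    {"offset": [0, 0, -2.5], "twist": 0, "grip": 0.05},
    {"offset": [0, 0, -2.5], "twist": 0, "grip": 0.1},
    {"offset": [0, -1, -2.5], "twist": 0, "grip": 0.2},
  ],
)

```text
clock: 33.1
eef_pos: [0.6288, -0.2401, 0.1808]
orientation: [176.2, -4.8, 48.2]
force: [0.5, 0.9, 1.1]
gripper_width: 0.0554
```

```bash
python3 t.py; python3 -c "
from h import *
im=grab_frame('wrist');cv2.imwrite('pics/w18.png',im)
"
```

```text
33.1 tilt -4.82 j4 3.7 [-27.66  17.09  67.41   3.7   90.68 -75.54] [ 0.6288 -0.2401  0.1808] [176.2  -4.8  48.2]
toolz [ 0.1042  0.0183 -0.9944] F [0.5 0.9 1.1]
```

View pics/w18.png

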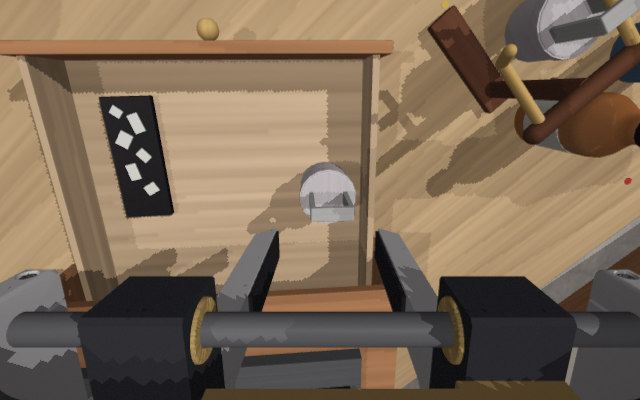

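carry_out(
  steps=[
    {"offset": [0, -1, -5], "twist": 0, "grip": 0.2},
    {"offset": [0, 0, 0], "twist": 0, "grip": 0.2},
  ],
)

```text
clock: 33.4
eef_pos: [0.6171, -0.2345, 0.2411]
orientation: [175.5, -5.0, 48.3]
force: [-0.1, -0.7, 0.3]
gripper_width: 0.0565
```

```bash
python3 t.py; python3 -c "
from h import *
plan(.60,-.008,.235,88,n=7)
"
```

```text
33.4 tilt -5.63 j4 3.75 [-27.72  14.35  64.07   3.75  95.95 -75.28] [ 0.6171 -0.2345  0.2411] [175.5  -5.   48.3]
toolz [ 0.1167  0.0121 -0.9931] F [-0.1 -0.7  0.3]
clock 33.4 at [ 61.71 -23.45  24.11] ypr [175.5  -5.   48.3] w 0.0565 F [-0.1 -0.7  0.3]
N 7 twist -0.099
[2.24, -2.35, 0.1]
[2.46, -2.12, 0.1]
[2.66, -1.86, 0.1]
[2.83, -1.59, 0.1]
[2.97, -1.3, 0.1]
[3.09, -1.0, 0.1]
[3.17, -0.7, 0.1]
```

carry_out(
  steps=[
    {"offset": [2.2, -2.4, -0.1], "twist": -0.1, "grip": 0.2},
    {"offset": [2.5, -2.1, -0.1], "twist": -0.1, "grip": 0.2},
    {"offset": [2.7, -1.9, -0.1], "twist": -0.1, "grip": 0.2},
    {"offset": [2.8, -1.6, 0], "twist": -0.1, "grip": 0.2},
    {"offset": [3.0, -1.3, 0], "twist": -0.1, "grip": 0.2},
  ],
)

```text
clock: 34.02
eef_pos: [0.6023, -0.0707, 0.2435]
orientation: [173.5, -2.1, 77.5]
force: [0.1, -0.8, -0.2]
gripper_width: 0.0565
```

carry_out(
  steps=[
    {"offset": [3.0, -1, 0], "twist": -0.1, "grip": 0.2},
    {"offset": [2.6, 0, 0], "twist": -0.08, "grip": 0.2},
    {"offset": [0.5, 0, 0], "twist": 0, "grip": 0.2},
  ],
)

```text
clock: 34.4
eef_pos: [0.6017, -0.0049, 0.2435]
orientation: [173.2, -0.8, 88.2]
force: [0.5, 0.1, -0.0]
gripper_width: 0.0565
```

```bash
python3 t.py; python3 -c "
from h import *
s=state();np.save('w19.npy',dict(eef_pos=s['eef_pos'],orientation=s['orientation']),allow_pickle=True)
im=grab_frame('wrist');cv2.imwrite('pics/w19.png',im)
plan(.656,-.008,.2,88,step=3)
"
```

```text
34.4 tilt -6.66 j4 1.41 [ -6.68   6.11  73.33   1.41  93.9  -94.7 ] [ 0.6017 -0.0049  0.2435] [173.2  -0.8  88.2]
toolz [ 0.1179  0.0109 -0.993 ] F [ 0.5  0.1 -0. ]
clock 34.45 at [60.17 -0.5  24.35] ypr [173.3  -0.9  88.2] w 0.0565 F [ 0.4  0.1 -0.1]
N 3 twist 0.001
[-0.07, 1.63, 1.65]
[-0.06, 1.63, 1.65]
[-0.06, 1.63, 1.65]
```

View pics/w19.png

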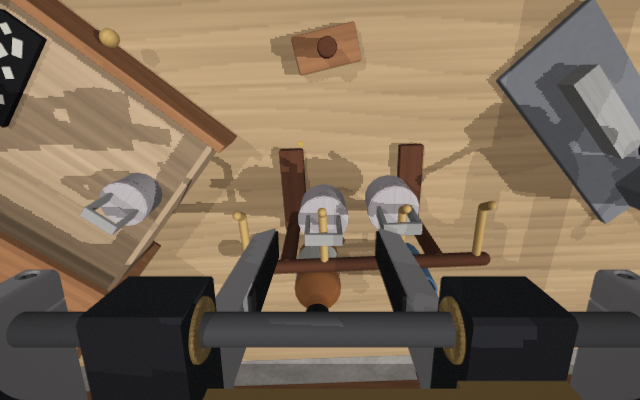

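carry_out(
  steps=[
    {"offset": [0, 2, 1.5], "twist": 0, "grip": 0.2},
    {"offset": [-0.1, 2, 2.2], "twist": 0, "grip": 0.2},
    {"offset": [-0.1, 0.7, 2.5], "twist": 0, "grip": 0.2},
    {"offset": [-0.1, -0.2, 2.0], "twist": 0, "grip": 0.2},
  ],
)

```text
clock: 34.95
eef_pos: [0.6593, -0.0142, 0.1678]
orientation: [172.9, -0.7, 87.7]
force: [0.0, 0.0, 0.9]
gripper_width: 0.0567
```

```bash
python3 t.py; python3 -c "
from h import *
s=state();np.save('w20.npy',dict(eef_pos=s['eef_pos'],orientation=s['orientation']),allow_pickle=True)
im=grab_frame('wrist');cv2.imwrite('pics/w20.png',im)
plan(.658,-.008,.104,88,step=3)
"
```

```text
34.95 tilt -6.99 j4 1.24 [ -6.82  14.04  72.74   1.24  86.23 -94.44] [ 0.6593 -0.0142  0.1678] [172.9  -0.7  87.7]
toolz [ 0.1235  0.0071 -0.9923] F [0.  0.  0.9]
clock 35.0 at [65.75 -1.43 16.4 ] ypr [173.3  -0.7  87.6] w 0.0562 F [-1.4 -0.2 -2. ]
N 3 twist -0.002
[0.19, -0.23, 1.99]
[0.19, -0.23, 1.99]
[0.19, -0.23, 1.99]
```

View pics/w20.png

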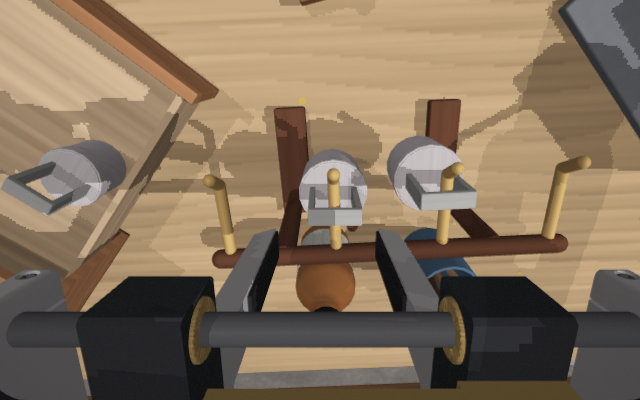

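```bash
python3 -c "
from h import *
s=np.load('w20.npy',allow_pickle=True).item()
print(onz(wray(s,335,216),.14),onz(wray(s,447,198),.14))
"
```

```text
[ 0.65555772 -0.0075772   0.14      ] [0.64612716 0.06496396 0.14      ]
```

carry_out(
  steps=[
    {"offset": [0.3, -0.2, 1.6], "twist": 0, "grip": 0.2},
    {"offset": [0.2, -0.3, 1.6], "twist": 0, "grip": 0.2},
    {"offset": [0.1, -0.3, 1.4], "twist": 0, "grip": 0.2},
    {"offset": [0, -0.2, 0.6], "twist": 0, "grip": 0.2},
  ],
)

```text
clock: 35.5
eef_pos: [0.6538, -0.009, 0.1087]
orientation: [173.2, -0.7, 87.4]
force: [-0.4, -0.1, -0.3]
gripper_width: 0.0568
```

```bash
python3 t.py; python3 -c "
from h import *
plan(.658,-.008,.104,88,step=3)
"
```

```text
35.5 tilt -6.71 j4 1.14 [ -6.36  15.06  78.24   1.14  79.99 -93.89] [ 0.6538 -0.009   0.1087] [173.2  -0.7  87.4]
toolz [ 0.1183  0.0065 -0.993 ] F [-0.4 -0.1 -0.3]
clock 35.5 at [65.38 -0.9  10.87] ypr [173.2  -0.7  87.4] w 0.0568 F [-0.4 -0.1 -0.3]
N 1 twist -0.01
[0.11, 0.35, 0.52]
```

carry_out(
  steps=[
    {"offset": [0.1, 0.4, 0.4], "twist": 0, "grip": 0.2},
    {"offset": [0, 0, 0], "twist": 0, "grip": -0.5},
    {"offset": [0, 0, 0], "twist": 0, "grip": -0.5},
    {"offset": [0, 0, 0], "twist": 0, "grip": -0.5},
  ],
)

```text
clock: 36.0
eef_pos: [0.6594, -0.008, 0.1064]
orientation: [173.1, -0.7, 87.5]
force: [-0.5, 0.1, -1.5]
gripper_width: 0.0357
```

```bash
python3 t.py
```

```text
36.0 tilt -6.86 j4 1.12 [ -6.2   15.71  77.71   1.12  79.72 -93.75] [ 0.6594 -0.008   0.1064] [173.1  -0.7  87.5]
toolz [ 0.1208  0.0062 -0.9927] F [-0.5  0.1 -1.5]
```

carry_out(
  steps=[
    {"offset": [0, 0, -1.2], "twist": 0, "grip": -0.5},
    {"offset": [0, 0.1, -0.9], "twist": 0, "grip": -0.5},
    {"offset": [0, 0, -0.2], "twist": 0, "grip": -0.5},
  ],
)

```text
clock: 36.38
eef_pos: [0.6577, -0.0082, 0.1316]
orientation: [173.0, -0.7, 87.5]
force: [-0.0, 0.5, -0.4]
gripper_width: 0.0357
```

```bash
python3 t.py
```

```text
36.38 tilt -6.91 j4 1.11 [ -6.25  14.72  76.04   1.11  82.34 -93.74] [ 0.6577 -0.0082  0.1316] [173.   -0.7  87.5]
toolz [ 0.1216  0.0061 -0.9926] F [-0.   0.5 -0.4]
```

carry_out(
  steps=[
    {"offset": [0, -2, -0.25], "twist": 0, "grip": -0.5},
    {"offset": [0, -3, -0.35], "twist": 0, "grip": -0.5},
    {"offset": [0, -3, -0.35], "twist": 0, "grip": -0.5},
    {"offset": [0, -2, -1.2], "twist": 0, "grip": -0.5},
    {"offset": [-0.5, -1, -2.5], "twist": 0.03, "grip": -0.5},
  ],
)

```text
clock: 37.0
eef_pos: [0.5386, -0.0082, 0.1634]
orientation: [173.2, -0.9, 85.7]
force: [-0.5, -1.2, -0.5]
gripper_width: 0.0359
```

```bash
python3 t.py; python3 -c "
from h import *
im=grab_frame('wrist');cv2.imwrite('pics/w21.png',im)
plan(.590,-.194,.18,48.7,n=8)
"
```

```text
37.0 tilt -6.69 j4 1.29 [ -7.75  -1.01  89.78   1.29  84.55 -93.46] [ 0.5386 -0.0082  0.1634] [173.2  -0.9  85.7]
toolz [ 0.1184  0.0066 -0.9929] F [-0.5 -1.2 -0.5]
clock 37.05 at [53.98 -0.91 16.84] ypr [172.8  -0.8  85.7] w 0.0356 F [-0.3 -0.7  1.3]
N 8 twist 0.081
[-2.25, 0.82, -0.08]
[-2.18, 1.0, -0.08]
[-2.09, 1.17, -0.08]
[-1.99, 1.33, -0.08]
[-1.88, 1.49, -0.08]
[-1.75, 1.64, -0.08]
[-1.62, 1.77, -0.08]
[-1.47, 1.9, -0.08]
```

View pics/w21.png

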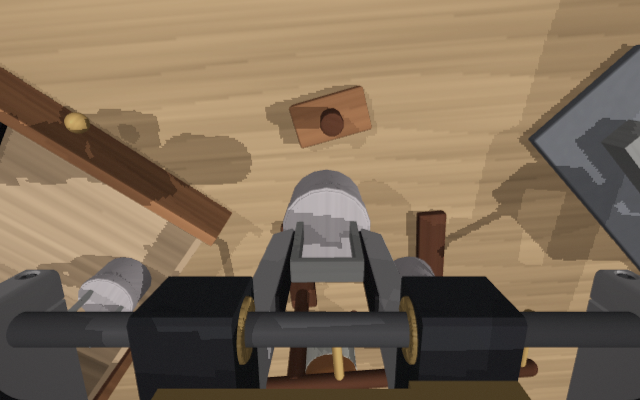

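carry_out(
  steps=[
    {"offset": [-2.2, 0.8, -0.2], "twist": 0.08, "grip": -0.5},
    {"offset": [-2.2, 1.0, -0.2], "twist": 0.08, "grip": -0.5},
    {"offset": [-2.1, 1.2, -0.1], "twist": 0.08, "grip": -0.5},
    {"offset": [-2.0, 1.3, -0.1], "twist": 0.08, "grip": -0.5},
    {"offset": [-1.9, 1.5, -0.1], "twist": 0.08, "grip": -0.5},
  ],
)

```text
clock: 37.67
eef_pos: [0.5731, -0.1264, 0.1811]
orientation: [173.4, -3.8, 62.4]
force: [0.5, -0.3, 0.5]
gripper_width: 0.0358
```

```bash
python3 t.py; python3 -c "
from h import *
plan(.590,-.194,.17,48.7,n=4)
"
```

```text
37.67 tilt -7.05 j4 2.8 [-19.66   4.39  82.29   2.8   86.27 -81.89] [ 0.5731 -0.1264  0.1811] [173.4  -3.8  62.4]
toolz [ 0.132   0.0046 -0.9912] F [ 0.5 -0.3  0.5]
clock 37.67 at [ 57.31 -12.64  18.11] ypr [173.4  -3.8  62.4] w 0.0358 F [ 0.5 -0.3  0.5]
N 4 twist 0.06
[-1.32, 1.13, 0.32]
[-1.25, 1.2, 0.32]
[-1.17, 1.28, 0.32]
[-1.09, 1.34, 0.32]
```

carry_out(
  steps=[
    {"offset": [-1.3, 1.0, 0.2], "twist": 0.06, "grip": -0.5},
    {"offset": [-1.3, 1.0, 0.2], "twist": 0.06, "grip": -0.5},
    {"offset": [-1.2, 1.0, 0.2], "twist": 0.06, "grip": -0.5},
    {"offset": [-0.8, 0.7, 0.2], "twist": 0.06, "grip": -0.5},
  ],
)

```text
clock: 38.17
eef_pos: [0.5813, -0.1885, 0.1725]
orientation: [174.6, -5.3, 48.0]
force: [0.5, 0.1, -0.9]
gripper_width: 0.0362
```

```bash
python3 t.py; python3 -c "
from h import *
im=grab_frame('wrist');cv2.imwrite('pics/w22.png',im)
plan(.590,-.194,.10,48.7,step=2.5)
"
```

```text
38.17 tilt -6.72 j4 3.5 [-25.3    7.83  79.51   3.5   85.94 -73.07] [ 0.5813 -0.1885  0.1725] [174.6  -5.3  48. ]
toolz [ 0.1317  0.0051 -0.9913] F [ 0.5  0.1 -0.9]
clock 38.23 at [ 58.11 -18.97  17.19] ypr [174.6  -5.2  47.9] w 0.0358 F [ 0.5 -1.1 -1.4]
N 3 twist -0.005
[-0.12, 0.09, 2.41]
[-0.12, 0.09, 2.41]
[-0.13, 0.09, 2.41]
```

View pics/w22.png

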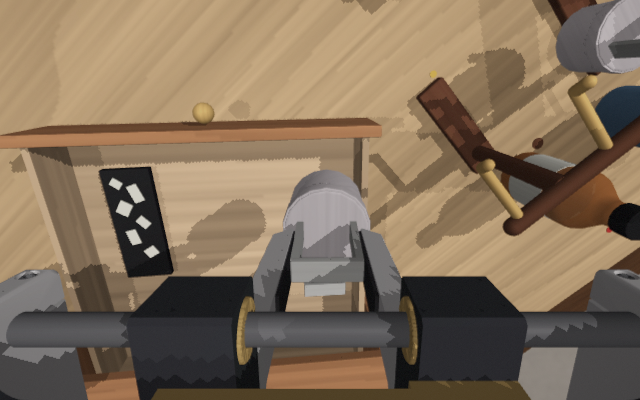

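carry_out(
  steps=[
    {"offset": [-0.3, 0.1, 2], "twist": 0, "grip": -0.5},
    {"offset": [-0.3, 0, 2.5], "twist": 0, "grip": -0.5},
    {"offset": [-0.3, 0, 2.5], "twist": 0, "grip": -0.5},
    {"offset": [-0.2, 0, 1.2], "twist": 0, "grip": -0.5},
  ],
)

```text
clock: 38.72
eef_pos: [0.5864, -0.1992, 0.0891]
orientation: [174.4, -5.4, 47.8]
force: [0.0, 0.1, -1.1]
gripper_width: 0.0359
```

```bash
python3 t.py; python3 -c "
from h import *
plan(.5867,-.1978,.0685,48.7,step=2.5)
"
```

```text
38.73 tilt -6.85 j4 3.65 [-26.03  11.2   85.28   3.65  76.68 -74.17] [ 0.5864 -0.1992  0.0891] [174.4  -5.4  47.8]
toolz [ 0.1345  0.0033 -0.9909] F [ 0.   0.1 -1.1]
clock 38.73 at [ 58.64 -19.92   8.91] ypr [174.4  -5.4  47.8] w 0.0359 F [ 0.   0.1 -1.1]
N 1 twist -0.016
[-0.07, -0.27, 2.05]
```

carry_out(
  steps=[
    {"offset": [0, -0.2, 1], "twist": 0, "grip": -0.5},
    {"offset": [0, -0.2, 0.6], "twist": 0, "grip": -0.5},
    {"offset": [0, -0.1, 0.4], "twist": 0, "grip": -0.5},
  ],
)

```text
clock: 39.1
eef_pos: [0.5862, -0.196, 0.0698]
orientation: [174.3, -5.4, 47.8]
force: [-3.6, 1.0, 11.8]
gripper_width: 0.0359
```

```bash
python3 t.py
```

```text
39.1 tilt -6.99 j4 3.64 [-25.74  11.75  86.93   3.64  74.32 -74.03] [ 0.5862 -0.196   0.0698] [174.3  -5.4  47.8]
toolz [ 0.1364  0.002  -0.9906] F [-3.6  1.  11.8]
```

Touching down; release and rise.

carry_out(
  steps=[
    {"offset": [0, 0, 0], "twist": 0, "grip": 0.05},
    {"offset": [0, 0, 0], "twist": 0, "grip": 0.05},
    {"offset": [0, 0, -1.0], "twist": 0, "grip": 0.05},
    {"offset": [0, 0.2, -2], "twist": 0, "grip": 0.05},
    {"offset": [0, 0.3, -2.5], "twist": 0, "grip": 0.05},
  ],
)

```text
clock: 39.72
eef_pos: [0.5823, -0.1989, 0.1274]
orientation: [174.3, -5.4, 47.8]
force: [0.6, 0.5, -0.8]
gripper_width: 0.0497
```

carry_out(
  steps=[
    {"offset": [0, 0, -3], "twist": 0, "grip": 0.05},
    {"offset": [0, 0, -3], "twist": 0, "grip": 0.2},
    {"offset": [0, 0, -3], "twist": 0, "grip": 0.5},
  ],
)

```text
clock: 40.1
eef_pos: [0.5694, -0.1994, 0.2215]
orientation: [174.1, -5.4, 47.8]
force: [1.0, -0.5, 0.3]
gripper_width: 0.0633
```

```bash
python3 t.py; python3 -c "
from h import *
im=grab_frame('wrist');cv2.imwrite('pics/w23.png',im)
plan(.619,.369,.26,132.6,step=4)
"
```

```text
40.1 tilt -7.11 j4 3.66 [-26.82   5.87  76.16   3.66  90.86 -74.09] [ 0.5694 -0.1994  0.2215] [174.1  -5.4  47.8]
toolz [ 0.1389  0.0012 -0.9903] F [ 1.  -0.5  0.3]
clock 40.15 at [ 57.1  -20.04  22.75] ypr [173.6  -5.6  47.9] w 0.067 F [0.5 0.1 3.5]
N 15 twist -0.099
[3.04, -2.3, -0.18]
[3.25, -1.99, -0.18]
[3.43, -1.66, -0.18]
[3.58, -1.32, -0.18]
[3.69, -0.96, -0.18]
[3.76, -0.59, -0.18]
[3.8, -0.22, -0.18]
[3.81, 0.16, -0.18]
[3.77, 0.53, -0.18]
[3.7, 0.9, -0.18]
[3.6, 1.26, -0.18]
[3.46, 1.61, -0.18]
[3.28, 1.94, -0.18]
[3.07, 2.25, -0.18]
[2.84, 2.54, -0.18]
```

View pics/w23.png

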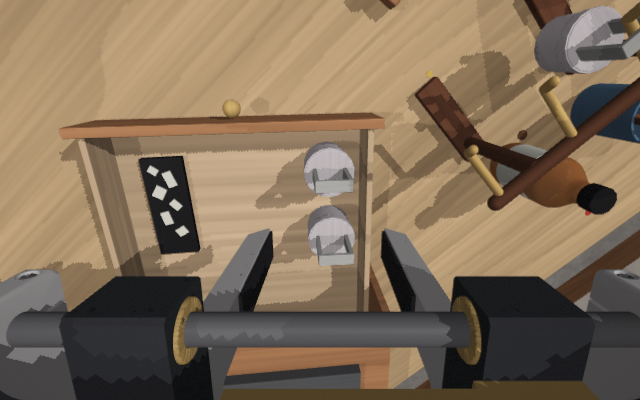

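```bash
python3 -c "
from h import *
plan(.595,.064,.245,88,step=3.5)
"
```

```text
clock 40.15 at [ 57.1  -20.04  22.75] ypr [173.6  -5.6  47.9] w 0.067 F [0.5 0.1 3.5]
N 8 twist -0.088
[2.66, -1.99, -0.18]
[2.82, -1.75, -0.18]
[2.97, -1.49, -0.18]
[3.08, -1.23, -0.18]
[3.18, -0.95, -0.18]
[3.25, -0.67, -0.18]
[3.3, -0.38, -0.18]
[3.32, -0.09, -0.18]
```

carry_out(
  steps=[
    {"offset": [2.7, -2.0, -0.3], "twist": -0.09, "grip": 0.2},
    {"offset": [2.8, -1.8, -0.2], "twist": -0.09, "grip": 0.2},
    {"offset": [3.0, -1.5, -0.2], "twist": -0.09, "grip": 0.2},
    {"offset": [3.1, -1.2, -0.2], "twist": -0.09, "grip": 0.2},
    {"offset": [3.2, -0.9, -0.2], "twist": -0.09, "grip": 0.2},
  ],
)

```text
clock: 40.78
eef_pos: [0.5859, -0.0328, 0.2431]
orientation: [171.4, -2.1, 74.0]
force: [0.8, 0.2, 0.2]
gripper_width: 0.0565
```

carry_out(
  steps=[
    {"offset": [3.2, -0.7, -0.2], "twist": -0.09, "grip": 0.2},
    {"offset": [3.3, -0.4, -0.2], "twist": -0.09, "grip": 0.2},
    {"offset": [2.8, 0, -0.1], "twist": -0.07, "grip": 0.2},
    {"offset": [0.5, 0, 0], "twist": 0, "grip": 0.2},
  ],
)

```text
clock: 41.28
eef_pos: [0.5924, 0.0709, 0.249]
orientation: [171.0, 0.2, 88.8]
force: [0.8, 0.2, -0.5]
gripper_width: 0.0562
```

```bash
python3 t.py; python3 -c "
from h import *
plan(.649,.066,.19,88,step=3)
"
```

```text
41.27 tilt -8.95 j4 -0.62 [  1.75   3.82  75.38  -0.62  91.85 -87.11] [0.5924 0.0709 0.249 ] [171.    0.2  88.8]
toolz [ 0.1559 -0.0061 -0.9878] F [ 0.8  0.2 -0.5]
clock 41.27 at [59.24  7.09 24.9 ] ypr [171.    0.2  88.8] w 0.0562 F [ 0.8  0.2 -0.5]
N 3 twist 0.005
[-0.12, 1.56, 2.24]
[-0.11, 1.56, 2.24]
[-0.1, 1.56, 2.24]
```

carry_out(
  steps=[
    {"offset": [-0.2, 1.8, 1.6], "twist": 0, "grip": 0.2},
    {"offset": [-0.1, 1.8, 2.4], "twist": 0, "grip": 0.2},
    {"offset": [-0.1, 0.5, 2.5], "twist": 0, "grip": 0.2},
    {"offset": [0, -0.3, 1.8], "twist": 0, "grip": 0.2},
  ],
)

```text
clock: 41.78
eef_pos: [0.6455, 0.0621, 0.1739]
orientation: [170.7, 0.2, 88.4]
force: [0.4, 0.1, -1.1]
gripper_width: 0.0565
```

```bash
python3 t.py; python3 -c "
from h import *
s=state();np.save('w24.npy',dict(eef_pos=s['eef_pos'],orientation=s['orientation']),allow_pickle=True)
im=grab_frame('wrist');cv2.imwrite('pics/w24.png',im)
plan(.649,.066,.104,88,step=3)
"
```

```text
41.77 tilt -9.31 j4 -0.65 [  0.84  10.93  75.98  -0.65  83.78 -87.56] [0.6455 0.0621 0.1739] [170.7   0.2  88.4]
toolz [ 0.162  -0.0088 -0.9868] F [ 0.4  0.1 -1.1]
clock 41.83 at [64.38  6.22 17.06] ypr [171.    0.3  88.4] w 0.0564 F [-1.1 -0.5 -2.2]
N 3 twist 0.002
[0.14, -0.18, 2.22]
[0.14, -0.18, 2.22]
[0.14, -0.18, 2.22]
```

View pics/w24.png

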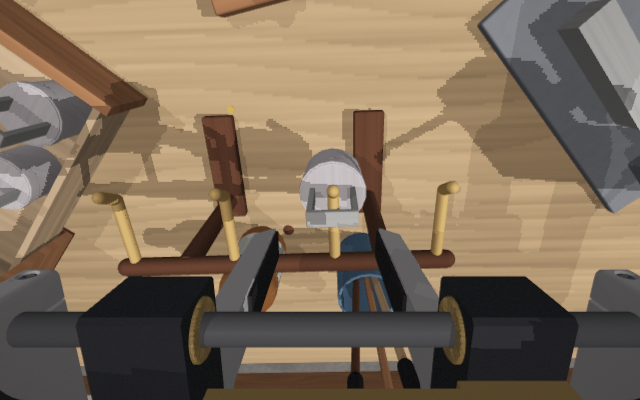

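```bash
python3 -c "
from h import *
s=np.load('w24.npy',allow_pickle=True).item()
print(onz(wray(s,333,218),.14))
"
```

```text
[0.64729036 0.06684731 0.14      ]
```

carry_out(
  steps=[
    {"offset": [0.2, -0.2, 1.7], "twist": 0, "grip": 0.2},
    {"offset": [0.2, -0.2, 1.9], "twist": 0, "grip": 0.2},
    {"offset": [0.1, -0.2, 1.7], "twist": 0, "grip": 0.2},
    {"offset": [0, -0.2, 0.7], "twist": 0, "grip": 0.2},
  ],
)

```text
clock: 42.32
eef_pos: [0.6451, 0.0663, 0.1084]
orientation: [170.8, 0.3, 88.3]
force: [0.6, -0.2, -0.3]
gripper_width: 0.0565
```

```bash
python3 t.py; python3 -c "
from h import *
plan(.650,.066,.104,88,step=3)
"
```

```text
42.33 tilt -9.14 j4 -0.75 [  1.26  12.78  81.29  -0.75  76.79 -86.95] [0.6451 0.0663 0.1084] [170.8   0.3  88.3]
toolz [ 0.1592 -0.0093 -0.9872] F [ 0.6 -0.2 -0.3]
clock 42.33 at [64.51  6.63 10.84] ypr [170.8   0.3  88.3] w 0.0565 F [ 0.6 -0.2 -0.3]
N 1 twist 0.005
[-0.01, 0.41, 0.52]
```

carry_out(
  steps=[
    {"offset": [0, 0.4, 0.4], "twist": 0, "grip": 0.2},
    {"offset": [0, 0, 0], "twist": 0, "grip": -0.5},
    {"offset": [0, 0, 0], "twist": 0, "grip": -0.5},
    {"offset": [0, 0, 0], "twist": 0, "grip": -0.5},
  ],
)

```text
clock: 42.82
eef_pos: [0.6507, 0.0661, 0.1063]
orientation: [170.7, 0.3, 88.3]
force: [1.1, 0.2, -0.8]
gripper_width: 0.036
```

```bash
python3 t.py
```

```text
42.83 tilt -9.28 j4 -0.76 [  1.23  13.44  80.75  -0.76  76.52 -86.97] [0.6507 0.0661 0.1063] [170.7   0.3  88.3]
toolz [ 0.1616 -0.0094 -0.9868] F [ 1.1  0.2 -0.8]
```

carry_out(
  steps=[
    {"offset": [0, 0.2, -1.2], "twist": 0, "grip": -0.5},
    {"offset": [0, 0.1, -0.9], "twist": 0, "grip": -0.5},
    {"offset": [0, 0, -0.2], "twist": 0, "grip": -0.5},
  ],
)

```text
clock: 43.2
eef_pos: [0.6501, 0.0663, 0.1316]
orientation: [170.7, 0.3, 88.3]
force: [0.7, -0.0, -0.6]
gripper_width: 0.0359
```

```bash
python3 t.py
```

```text
43.2 tilt -9.32 j4 -0.75 [  1.25  12.54  78.91  -0.75  79.24 -86.99] [0.6501 0.0663 0.1316] [170.7   0.3  88.3]
toolz [ 0.1622 -0.0093 -0.9867] F [ 0.7 -0.  -0.6]
```

carry_out(
  steps=[
    {"offset": [0, -2, -0.35], "twist": 0, "grip": -0.5},
    {"offset": [0, -3, -0.5], "twist": 0, "grip": -0.5},
    {"offset": [0, -3, -0.5], "twist": 0, "grip": -0.5},
    {"offset": [0, -2, -1.4], "twist": 0, "grip": -0.5},
    {"offset": [-0.5, -1, -2.5], "twist": 0.03, "grip": -0.5},
  ],
)

```text
clock: 43.82
eef_pos: [0.5286, 0.0651, 0.1646]
orientation: [170.9, -0.0, 86.6]
force: [0.1, 0.6, -1.0]
gripper_width: 0.0357
```

```bash
python3 t.py; python3 -c "
from h import *
im=grab_frame('wrist');cv2.imwrite('pics/w25.png',im)
plan(.5372,-.254,.18,48.7,step=3.3)
"
```

```text
43.83 tilt -9.11 j4 -0.76 [  1.41  -3.49  92.26  -0.76  82.12 -85.11] [0.5286 0.0651 0.1646] [170.9  -0.   86.6]
toolz [ 0.1585 -0.0092 -0.9873] F [ 0.1  0.6 -1. ]
clock 43.88 at [52.96  6.46 16.94] ypr [170.5  -0.   86.5] w 0.0359 F [0.4 0.5 1.1]
N 10 twist 0.066
[-3.17, 0.28, -0.06]
[-3.15, 0.49, -0.06]
[-3.11, 0.7, -0.06]
[-3.06, 0.9, -0.06]
[-2.99, 1.1, -0.06]
[-2.91, 1.3, -0.06]
[-2.82, 1.49, -0.06]
[-2.72, 1.67, -0.06]
[-2.6, 1.84, -0.06]
[-2.47, 2.01, -0.06]
```

View pics/w25.png

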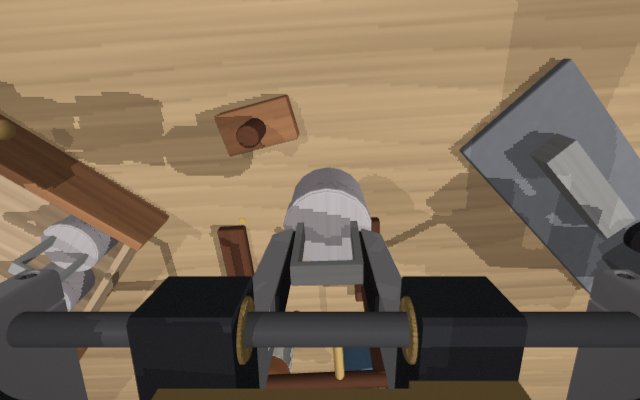

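carry_out(
  steps=[
    {"offset": [-2.5, 0.3, -0.2], "twist": 0.06, "grip": -0.5},
    {"offset": [-3.1, 0.5, -0.2], "twist": 0.07, "grip": -0.5},
    {"offset": [-3.1, 0.7, -0.1], "twist": 0.07, "grip": -0.5},
    {"offset": [-3.1, 0.9, -0.1], "twist": 0.07, "grip": -0.5},
    {"offset": [-3.0, 1.1, -0.1], "twist": 0.07, "grip": -0.5},
  ],
)

```text
clock: 44.5
eef_pos: [0.5351, -0.09, 0.1807]
orientation: [170.7, -3.4, 67.1]
force: [-0.3, -0.1, -1.0]
gripper_width: 0.0354
```

```bash
python3 t.py; python3 -c "
from h import *
plan(.5372,-.254,.18,48.7,n=5)
"
```

```text
44.5 tilt -9.62 j4 2.43 [-17.1   -3.2   90.25   2.43  83.33 -83.96] [ 0.5351 -0.09    0.1807] [170.7  -3.4  67.1]
toolz [ 0.1721 -0.009  -0.985 ] F [-0.3 -0.1 -1. ]
clock 44.5 at [53.51 -9.   18.07] ypr [170.7  -3.4  67.1] w 0.0354 F [-0.3 -0.1 -1. ]
N 5 twist 0.064
[-3.0, 1.33, 0.05]
[-2.91, 1.52, 0.05]
[-2.81, 1.7, 0.05]
[-2.69, 1.88, 0.05]
[-2.57, 2.04, 0.05]
```

carry_out(
  steps=[
    {"offset": [-3.0, 1.2, 0], "twist": 0.064, "grip": -0.5},
    {"offset": [-2.9, 1.5, 0], "twist": 0.064, "grip": -0.5},
    {"offset": [-2.8, 1.7, 0], "twist": 0.064, "grip": -0.5},
    {"offset": [-2.6, 1.8, 0], "twist": 0.064, "grip": -0.5},
    {"offset": [-2.0, 1.2, 0.1], "twist": 0.06, "grip": -0.5},
  ],
)

```text
clock: 45.12
eef_pos: [0.5333, -0.2493, 0.1799]
orientation: [172.1, -6.2, 48.5]
force: [0.0, 1.0, -1.5]
gripper_width: 0.0359
```

```bash
python3 t.py; python3 -c "
from h import *
im=grab_frame('wrist');cv2.imwrite('pics/w26.png',im)
plan(.5372,-.254,.10,48.7,step=2.5)
"
```

```text
45.12 tilt -8.72 j4 5.06 [-33.59   3.19  83.97   5.06  84.12 -81.81] [ 0.5333 -0.2493  0.1799] [172.1  -6.2  48.5]
toolz [ 0.1746 -0.0107 -0.9846] F [ 0.   1.  -1.5]
clock 45.17 at [ 53.26 -25.21  17.93] ypr [172.   -6.1  48.3] w 0.0361 F [ 0.6 -1.6 -1.2]
N 4 twist -0.002
[-0.17, -0.16, 1.97]
[-0.17, -0.16, 1.97]
[-0.17, -0.16, 1.97]
[-0.17, -0.16, 1.97]
```

View pics/w26.png

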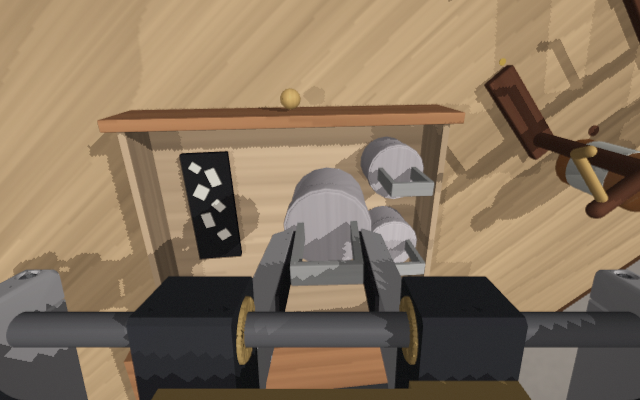

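carry_out(
  steps=[
    {"offset": [-0.3, -0.1, 2], "twist": 0, "grip": -0.5},
    {"offset": [-0.3, -0.1, 2.5], "twist": 0, "grip": -0.5},
    {"offset": [-0.3, -0.1, 2.5], "twist": 0, "grip": -0.5},
    {"offset": [-0.2, -0.1, 1.5], "twist": 0, "grip": -0.5},
  ],
)

```text
clock: 45.68
eef_pos: [0.5395, -0.2603, 0.0931]
orientation: [171.7, -6.2, 48.4]
force: [0.9, 0.4, -0.9]
gripper_width: 0.0362
```

```bash
python3 t.py; python3 -c "
from h import *
plan(.5372,-.254,.0685,48.7,step=2.5)
"
```

```text
45.67 tilt -8.97 j4 5.15 [-34.1    6.89  90.04   5.15  74.1  -83.1 ] [ 0.5395 -0.2603  0.0931] [171.7  -6.2  48.4]
toolz [ 0.1779 -0.0161 -0.9839] F [ 0.9  0.4 -0.9]
clock 45.67 at [ 53.95 -26.03   9.31] ypr [171.7  -6.2  48.4] w 0.0362 F [ 0.9  0.4 -0.9]
N 2 twist -0.002
[0.03, -0.47, 1.18]
[0.03, -0.47, 1.18]
```

carry_out(
  steps=[
    {"offset": [0, -0.4, 1.2], "twist": 0, "grip": -0.5},
    {"offset": [0, -0.4, 0.9], "twist": 0, "grip": -0.5},
    {"offset": [0, -0.1, 0.4], "twist": 0, "grip": -0.5},
  ],
)

```text
clock: 46.05
eef_pos: [0.5391, -0.255, 0.0699]
orientation: [171.4, -6.2, 48.5]
force: [-6.0, 2.3, 19.8]
gripper_width: 0.0356
```

```bash
python3 t.py
```

```text
46.05 tilt -9.31 j4 5.17 [-33.65   7.35  92.34   5.17  71.01 -83.  ] [ 0.5391 -0.255   0.0699] [171.4  -6.2  48.5]
toolz [ 0.1824 -0.019  -0.983 ] F [-6.   2.3 19.8]
```

carry_out(
  steps=[
    {"offset": [0, 0, 0], "twist": 0, "grip": 0.05},
    {"offset": [0, 0, 0], "twist": 0, "grip": 0.05},
    {"offset": [0, 0, -1.0], "twist": 0, "grip": 0.05},
    {"offset": [0, 0.2, -2], "twist": 0, "grip": 0.05},
    {"offset": [0, 0.3, -2.5], "twist": 0, "grip": 0.05},
  ],
)

```text
clock: 46.68
eef_pos: [0.5325, -0.2562, 0.1267]
orientation: [171.4, -6.2, 48.6]
force: [0.0, -0.6, 0.0]
gripper_width: 0.0493
```

carry_out(
  steps=[
    {"offset": [0, 0, -3], "twist": 0, "grip": 0.05},
    {"offset": [0, 0, -3], "twist": 0, "grip": 0.2},
    {"offset": [0, -1, -3], "twist": 0, "grip": 0},
  ],
)

```text
clock: 47.05
eef_pos: [0.5079, -0.2481, 0.2173]
orientation: [171.4, -6.2, 48.6]
force: [-0.1, 0.2, -0.2]
gripper_width: 0.0492
```

```bash
python3 t.py; python3 -c "
from h import *
im=grab_frame('wrist');cv2.imwrite('pics/w27.png',im);cv2.imwrite('pics/side27.png',grab_frame('side'))
plan(.44,.0,.22,88,step=3)
"
```

```text
47.05 tilt -9.27 j4 5.13 [-34.99  -0.8   83.86   5.13  87.67 -82.88] [ 0.5079 -0.2481  0.2173] [171.4  -6.2  48.6]
toolz [ 0.1828 -0.019  -0.983 ] F [-0.1  0.2 -0.2]
clock 47.15 at [ 50.92 -24.88  22.13] ypr [170.9  -6.3  48.6] w 0.0474 F [-0.3 -1.2  0.1]
N 9 twist -0.076
[1.56, -2.4, -0.2]
[1.73, -2.28, -0.2]
[1.9, -2.14, -0.2]
[2.06, -1.99, -0.2]
[2.21, -1.82, -0.2]
[2.34, -1.65, -0.2]
[2.46, -1.47, -0.2]
[2.56, -1.28, -0.2]
[2.65, -1.08, -0.2]
```

View pics/w27.png

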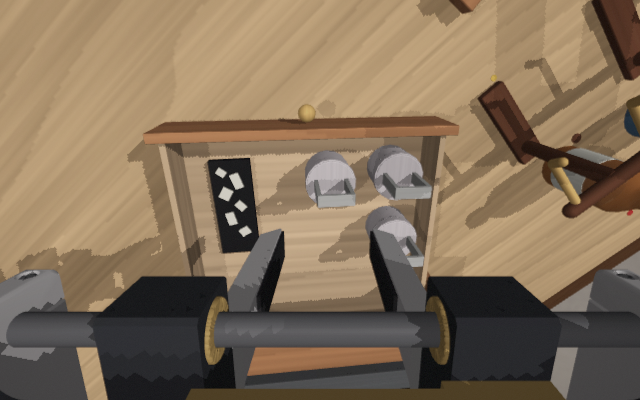

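View pics/side27.png

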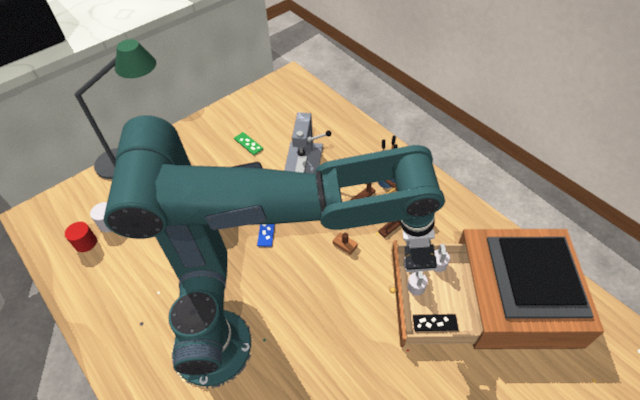

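carry_out(
  steps=[
    {"offset": [1.6, -2.4, -0.1], "twist": -0.08, "grip": 0},
    {"offset": [1.7, -2.3, -0.1], "twist": -0.08, "grip": 0},
    {"offset": [1.9, -2.1, 0], "twist": -0.08, "grip": 0},
    {"offset": [2.1, -2.0, 0], "twist": -0.08, "grip": 0},
    {"offset": [2.2, -1.8, 0], "twist": -0.08, "grip": 0},
  ],
)

```text
clock: 47.78
eef_pos: [0.47, -0.1091, 0.2068]
orientation: [169.5, -2.1, 71.8]
force: [-0.1, -0.1, -0.1]
gripper_width: 0.0473
```

carry_out(
  steps=[
    {"offset": [2.3, -1.6, 0], "twist": -0.08, "grip": 0},
    {"offset": [2.5, -1.2, 0], "twist": -0.08, "grip": 0},
    {"offset": [2.5, -1.0, 0], "twist": -0.07, "grip": 0},
    {"offset": [1.5, -0.2, 0], "twist": -0.05, "grip": 0},
  ],
)

```text
clock: 48.28
eef_pos: [0.448, -0.0099, 0.195]
orientation: [169.6, 0.8, 88.1]
force: [-0.7, -0.2, 0.6]
gripper_width: 0.0468
```

```bash
python3 t.py; python3 -c "
from h import *
s=state();np.save('w28.npy',dict(eef_pos=s['eef_pos'],orientation=s['orientation']),allow_pickle=True)
im=grab_frame('wrist');cv2.imwrite('pics/w28.png',im)
"
```

```text
48.27 tilt -10.38 j4 0.43 [ -8.86 -16.43  99.92   0.43  86.12 -97.04] [ 0.448  -0.0099  0.195 ] [169.6   0.8  88.1]
toolz [ 0.1792 -0.0204 -0.9836] F [-0.7 -0.2  0.6]
```

View pics/w28.png

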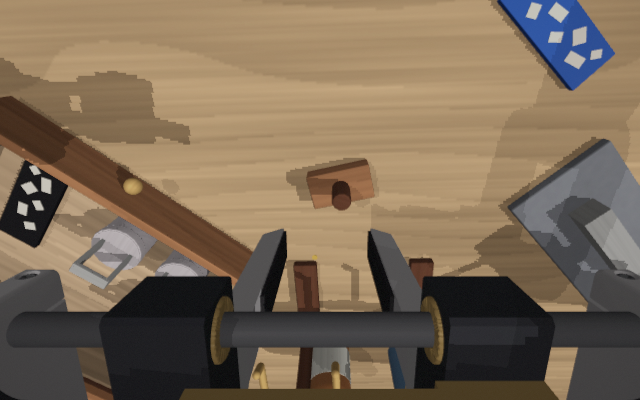

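```bash
python3 -c "
from h import *
np.set_printoptions(precision=4,suppress=True)
s=np.load('w28.npy',allow_pickle=True).item()
g=onz(wray(s,342,202),.06);print('grip',g)
for p in [(307,177),(367,158),(377,193),(313,209)]: print(onz(wray(s,*p),.022))
plan(.487,0.0,.10,88,step=3)
"
```

```text
grip [0.4871 0.0028 0.06  ]
[ 0.4741 -0.0342  0.022 ]
[0.4543 0.0307 0.022 ]
[0.4953 0.0426 0.022 ]
[ 0.5134 -0.0297  0.022 ]
clock 48.33 at [44.79 -0.86 19.48] ypr [169.7   0.8  88.2] w 0.0468 F [ 0.6  0.4 -0.3]
N 4 twist 0.001
[0.28, 0.53, 2.5]
[0.28, 0.53, 2.5]
[0.28, 0.53, 2.5]
[0.28, 0.53, 2.5]
```

carry_out(
  steps=[
    {"offset": [0.4, 0.8, 2.3], "twist": 0, "grip": 0},
    {"offset": [0.3, 0.8, 2.6], "twist": 0, "grip": 0},
    {"offset": [0.3, 0.5, 2.6], "twist": 0, "grip": 0},
    {"offset": [0.2, 0.2, 2.2], "twist": 0, "grip": 0},
    {"offset": [0, 0, 1], "twist": 0, "grip": 0},
  ],
)

```text
clock: 48.95
eef_pos: [0.4914, -0.0, 0.0874]
orientation: [169.8, 0.8, 88.1]
force: [-0.7, -0.4, 0.3]
gripper_width: 0.0469
```

```bash
python3 t.py; python3 -c "
from h import *
s=state()
im=grab_frame('wrist');cv2.imwrite('pics/w29.png',im)
plan(.49,0.002,.029,88,step=2.2)
print(proj('wrist',[.4868,.002,.06],s))
"
```

```text
48.95 tilt -10.28 j4 0.06 [-6.6500e+00 -7.2500e+00  1.0482e+02  6.0000e-02  7.2160e+01 -9.4860e+01] [ 0.4914 -0.      0.0874] [169.8   0.8  88.1]
toolz [ 0.1773 -0.0197 -0.984 ] F [-0.7 -0.4  0.3]
clock 49.0 at [49.07 -0.    8.64] ypr [169.9   0.8  88.1] w 0.0468 F [-0.7 -0.4 -1.4]
N 3 twist 0.001
[0.09, -0.36, 1.88]
[0.09, -0.36, 1.88]
[0.09, -0.36, 1.88]
[329.16528335 213.51780976]
```

View pics/w29.png

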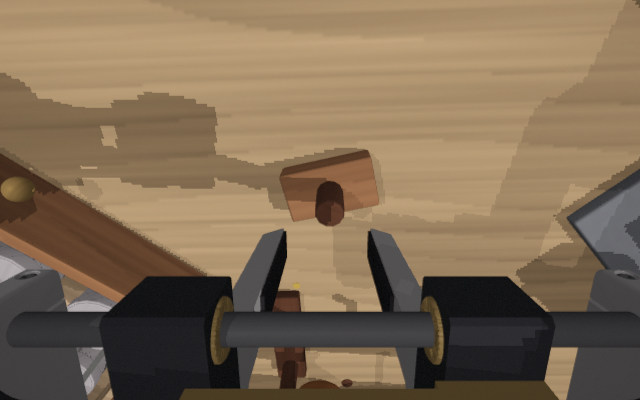

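carry_out(
  steps=[
    {"offset": [0.1, -0.4, 1.8], "twist": 0, "grip": 0},
    {"offset": [0.1, -0.4, 1.8], "twist": 0, "grip": 0},
    {"offset": [0.1, -0.3, 1.2], "twist": 0, "grip": 0},
    {"offset": [0, -0.1, 0.5], "twist": 0, "grip": 0},
  ],
)

```text
clock: 49.5
eef_pos: [0.4902, 0.001, 0.0328]
orientation: [169.6, 0.9, 88.0]
force: [1.3, -0.4, -0.1]
gripper_width: 0.0468
```

```bash
python3 t.py; python3 -c "
from h import *
plan(.49,0.002,.029,88,step=2.2)
"
```

```text
49.5 tilt -10.45 j4 -0.02 [-6.5000e+00 -4.5100e+00  1.0901e+02 -2.0000e-02  6.5050e+01 -9.4580e+01] [0.4902 0.001  0.0328] [169.6   0.9  88. ]
toolz [ 0.1803 -0.0209 -0.9834] F [ 1.3 -0.4 -0.1]
clock 49.5 at [49.02  0.1   3.28] ypr [169.6   0.9  88. ] w 0.0468 F [ 1.3 -0.4 -0.1]
N 1 twist 0.0
[0.11, -0.09, 0.37]
```

carry_out(
  steps=[
    {"offset": [0.1, -0.1, 0.3], "twist": 0, "grip": 0},
    {"offset": [0, 0, 0], "twist": 0, "grip": -0.9},
    {"offset": [0, 0, 0], "twist": 0, "grip": -0.9},
    {"offset": [0, 0, 0], "twist": 0, "grip": -0.9},
    {"offset": [0, 0, 0], "twist": 0, "grip": -0.9},
  ],
)

```text
clock: 50.12
eef_pos: [0.4914, 0.0017, 0.0316]
orientation: [169.4, 0.9, 88.0]
force: [0.1, 0.4, -0.9]
gripper_width: 0.0192
```

```bash
python3 t.py
```

```text
50.12 tilt -10.67 j4 -0.06 [-6.3800e+00 -4.4400e+00  1.0913e+02 -6.0000e-02  6.4640e+01 -9.4440e+01] [0.4914 0.0017 0.0316] [169.4   0.9  88. ]
toolz [ 0.184  -0.0215 -0.9827] F [ 0.1  0.4 -0.9]
```

carry_out(
  steps=[
    {"offset": [0, 0.1, -1], "twist": 0, "grip": -0.9},
    {"offset": [0, 0.2, -2], "twist": 0, "grip": -0.9},
    {"offset": [0, 0.2, -2.5], "twist": 0, "grip": -0.9},
    {"offset": [0, 0.2, -2.5], "twist": 0, "grip": -0.9},
    {"offset": [0, 0.2, -2.5], "twist": 0, "grip": -0.9},
  ],
)

```text
clock: 50.75
eef_pos: [0.4779, 0.004, 0.138]
orientation: [169.8, 0.8, 88.0]
force: [-0.3, -0.5, -2.2]
gripper_width: 0.0193
```

```bash
python3 t.py; python3 -c "
from h import *
im=grab_frame('wrist');cv2.imwrite('pics/w30.png',im)
tx=O+.13*DX+(-.005)*DY;print(tx)
plan(tx[0],tx[1],.15,33.7,step=3)
"
```

```text
50.75 tilt -10.26 j4 -0.08 [-6.2700e+00 -1.0990e+01  1.0209e+02 -8.0000e-02  7.8640e+01 -9.4330e+01] [0.4779 0.004  0.138 ] [169.8   0.8  88. ]
toolz [ 0.1769 -0.0207 -0.984 ] F [-0.3 -0.5 -2.2]
[ 0.58033  -0.318555]
clock 50.8 at [48.02  0.38 14.25] ypr [169.3   0.9  88. ] w 0.0192 F [ 0.9 -0.5  0.1]
N 12 twist 0.079
[-2.66, 0.92, 0.15]
[-2.58, 1.12, 0.15]
[-2.48, 1.32, 0.15]
[-2.37, 1.51, 0.15]
[-2.24, 1.7, 0.15]
[-2.1, 1.87, 0.15]
[-1.95, 2.03, 0.15]
[-1.78, 2.17, 0.15]
[-1.6, 2.31, 0.15]
[-1.42, 2.43, 0.15]
[-1.22, 2.53, 0.15]
[-1.02, 2.62, 0.15]
```

View pics/w30.png

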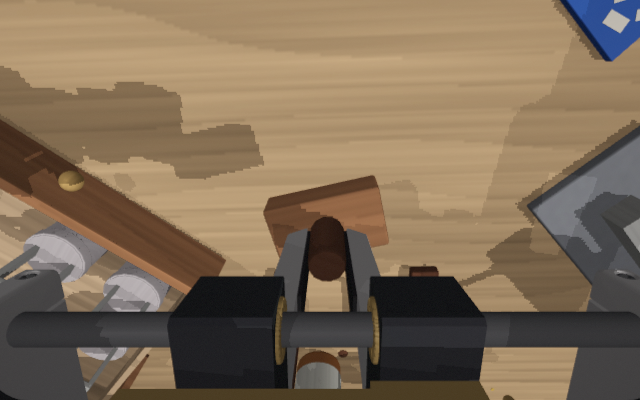

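carry_out(
  steps=[
    {"offset": [-2, 0.6, -1.5], "twist": 0.07, "grip": -0.9},
    {"offset": [-2.6, 1.1, -1.5], "twist": 0.08, "grip": -0.9},
    {"offset": [-2.5, 1.3, -0.3], "twist": 0.08, "grip": -0.9},
    {"offset": [-2.4, 1.5, -0.2], "twist": 0.08, "grip": -0.9},
    {"offset": [-2.2, 1.7, -0.2], "twist": 0.08, "grip": -0.9},
  ],
)

```text
clock: 51.42
eef_pos: [0.5109, -0.1247, 0.191]
orientation: [169.7, -3.4, 65.6]
force: [-1.1, 0.7, -0.2]
gripper_width: 0.0193
```

```bash
python3 t.py; python3 -c "
from h import *
plan(.5803,-.3186,.175,33.7,n=7)
"
```

```text
51.42 tilt -10.44 j4 2.87 [-21.82  -6.23  92.     2.87  83.78 -87.14] [ 0.5109 -0.1247  0.191 ] [169.7  -3.4  65.6]
toolz [ 0.1867 -0.0211 -0.9822] F [-1.1  0.7 -0.2]
clock 51.42 at [ 51.09 -12.47  19.1 ] ypr [169.7  -3.4  65.6] w 0.0193 F [-1.1  0.7 -0.2]
N 7 twist 0.079
[-2.12, 2.0, 0.47]
[-1.96, 2.16, 0.47]
[-1.78, 2.31, 0.47]
[-1.59, 2.44, 0.47]
[-1.39, 2.56, 0.47]
[-1.18, 2.66, 0.47]
[-0.97, 2.75, 0.47]
```

carry_out(
  steps=[
    {"offset": [-2.1, 2.0, 0.3], "twist": 0.08, "grip": -0.9},
    {"offset": [-2.0, 2.2, 0.3], "twist": 0.08, "grip": -0.9},
    {"offset": [-1.8, 2.3, 0.3], "twist": 0.08, "grip": -0.9},
    {"offset": [-1.6, 2.4, 0.3], "twist": 0.08, "grip": -0.9},
    {"offset": [-1.4, 2.2, 0.3], "twist": 0.08, "grip": -0.9},
  ],
)

```text
clock: 52.05
eef_pos: [0.5558, -0.266, 0.1857]
orientation: [172.0, -7.2, 42.1]
force: [0.7, -1.0, -1.6]
gripper_width: 0.0194
```

```bash
python3 t.py; python3 -c "
from h import *
im=grab_frame('wrist');cv2.imwrite('pics/w31.png',im)
plan(.5803,-.3186,.165,33.7,n=3)
"
```

```text
52.05 tilt -9.58 j4 4.95 [-33.67   5.97  80.42   4.95  84.03 -75.31] [ 0.5558 -0.266   0.1857] [172.   -7.2  42.1]
toolz [ 0.1858 -0.0207 -0.9824] F [ 0.7 -1.  -1.6]
clock 52.1 at [ 55.6  -26.94  18.49] ypr [171.9  -7.1  41.8] w 0.019 F [ 0.8 -2.8 -2.3]
N 3 twist 0.047
[-0.57, 1.66, 0.84]
[-0.49, 1.69, 0.84]
[-0.41, 1.71, 0.84]
```

View pics/w31.png

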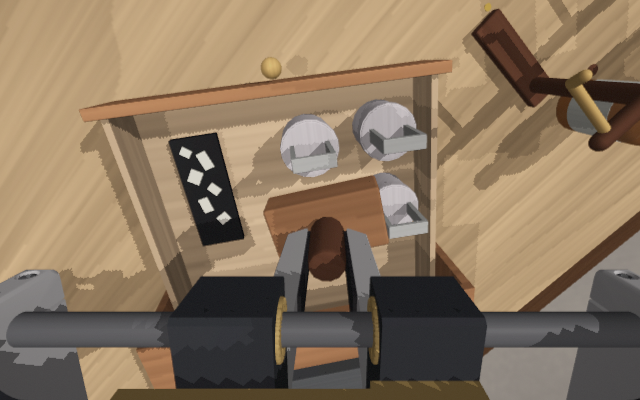

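carry_out(
  steps=[
    {"offset": [-0.6, 1.6, 0.4], "twist": 0.05, "grip": -0.9},
    {"offset": [-0.5, 1.7, 0.5], "twist": 0.05, "grip": -0.9},
    {"offset": [-0.4, 1.5, 0.6], "twist": 0.04, "grip": -0.9},
    {"offset": [0, 0.2, 0.5], "twist": 0, "grip": -0.9},
  ],
)

```text
clock: 52.6
eef_pos: [0.5797, -0.321, 0.1683]
orientation: [173.1, -8.2, 33.3]
force: [1.0, 0.0, -2.0]
gripper_width: 0.019
```

```bash
python3 t.py; python3 -c "
from h import *
s=state();print(dr(s['eef_pos']))
im=grab_frame('wrist');cv2.imwrite('pics/w32.png',im)
plan(.5803,-.3186,.06,33.7,step=2.4)
"
```

```text
52.6 tilt -9.32 j4 5.31 [-36.68  12.36  75.09   5.31  83.22 -69.7 ] [ 0.5797 -0.321   0.1683] [173.1  -8.2  33.3]
toolz [ 0.1847 -0.0229 -0.9825] F [ 1.  0. -2.]
[ 0.13106618 -0.00723874]
clock 52.65 at [ 57.94 -32.04  16.73] ypr [173.2  -8.2  33.4] w 0.0197 F [-0.6  0.3 -1.9]
N 5 twist -0.001
[-0.27, -0.27, 2.11]
[-0.27, -0.27, 2.11]
[-0.27, -0.27, 2.11]
[-0.27, -0.28, 2.11]
[-0.27, -0.28, 2.11]
```

View pics/w32.png

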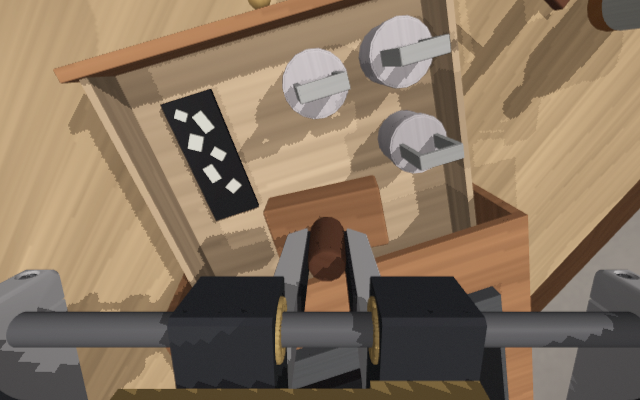

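carry_out(
  steps=[
    {"offset": [-0.2, -0.7, 2], "twist": 0, "grip": -0.9},
    {"offset": [-0.3, -0.6, 2.3], "twist": 0, "grip": -0.9},
    {"offset": [-0.3, -0.5, 2.3], "twist": 0, "grip": -0.9},
    {"offset": [-0.3, -0.4, 2.2], "twist": 0, "grip": -0.9},
    {"offset": [-0.2, -0.2, 1.3], "twist": 0, "grip": -0.9},
  ],
)

```text
clock: 53.28
eef_pos: [0.5757, -0.3068, 0.0625]
orientation: [173.0, -8.3, 33.6]
force: [-0.9, -0.2, -1.4]
gripper_width: 0.0196
```

```bash
python3 t.py; python3 -c "
from h import *
s=state();print(dr(s['eef_pos']))
plan(.575,-.3125,.045,33.7,step=2.4)
"
```

```text
53.27 tilt -9.4 j4 5.56 [-35.88  14.44  84.91   5.56  71.25 -70.32] [ 0.5757 -0.3068  0.0625] [173.   -8.3  33.6]
toolz [ 0.1867 -0.0217 -0.9822] F [-0.9 -0.2 -1.4]
[0.11870318 0.0007495 ]
clock 53.27 at [ 57.57 -30.68   6.25] ypr [173.   -8.3  33.6] w 0.0196 F [-0.9 -0.2 -1.4]
N 1 twist -0.002
[-0.62, 0.23, 1.71]
```

carry_out(
  steps=[
    {"offset": [-0.4, 0.2, 0.9], "twist": 0, "grip": -0.9},
    {"offset": [-0.2, 0, 0.6], "twist": 0, "grip": -0.9},
    {"offset": [0, 0, 0.3], "twist": 0, "grip": -0.9},
  ],
)

```text
clock: 53.65
eef_pos: [0.5766, -0.3125, 0.048]
orientation: [172.8, -8.4, 33.7]
force: [-5.3, 2.3, 11.2]
gripper_width: 0.0188
```

```bash
python3 t.py
```

```text
53.65 tilt -9.56 j4 5.77 [-36.32  15.42  85.48   5.77  69.55 -71.03] [ 0.5766 -0.3125  0.048 ] [172.8  -8.4  33.7]
toolz [ 0.1904 -0.0229 -0.9814] F [-5.3  2.3 11.2]
```

carry_out(
  steps=[
    {"offset": [0, 0, 0], "twist": 0, "grip": -0.3},
    {"offset": [0, 0, 0], "twist": 0, "grip": -0.2},
    {"offset": [0, 0, 0], "twist": 0, "grip": -0.2},
    {"offset": [0, 0, -1.2], "twist": 0, "grip": -0.2},
    {"offset": [0, 0.2, -2.2], "twist": 0, "grip": -0.2},
  ],
)

```text
clock: 54.28
eef_pos: [0.5714, -0.314, 0.0833]
orientation: [172.8, -8.5, 33.7]
force: [0.1, -0.1, 0.4]
gripper_width: 0.0376
```

carry_out(
  steps=[
    {"offset": [0, 0.2, -2.5], "twist": 0, "grip": -0.2},
    {"offset": [0, 0.2, -2.8], "twist": 0, "grip": -0.2},
    {"offset": [0, 0, -3], "twist": 0, "grip": -0.2},
    {"offset": [0, 0, -3], "twist": 0, "grip": -0.2},
    {"offset": [0, -1, -2], "twist": 0, "grip": -0.2},
  ],
)

```text
clock: 54.9
eef_pos: [0.5414, -0.3063, 0.2211]
orientation: [172.6, -8.5, 33.6]
force: [-0.6, 0.4, -0.5]
gripper_width: 0.0374
```

```bash
python3 t.py; python3 -c "
from h import *
im=grab_frame('wrist');cv2.imwrite('pics/w33.png',im)
cv2.imwrite('pics/side33.png',grab_frame('side'));cv2.imwrite('pics/scene33.png',grab_frame('scene'))
"
```

```text
54.9 tilt -9.76 j4 5.67 [-37.93   6.06  76.39   5.67  87.79 -70.76] [ 0.5414 -0.3063  0.2211] [172.6  -8.5  33.6]
toolz [ 0.1939 -0.026  -0.9807] F [-0.6  0.4 -0.5]
```

View pics/w33.png

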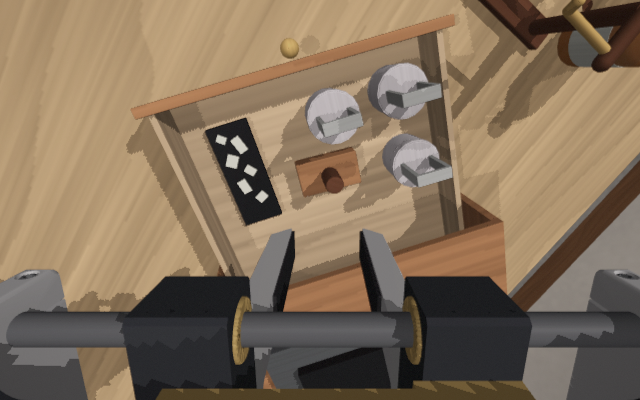

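View pics/side33.png

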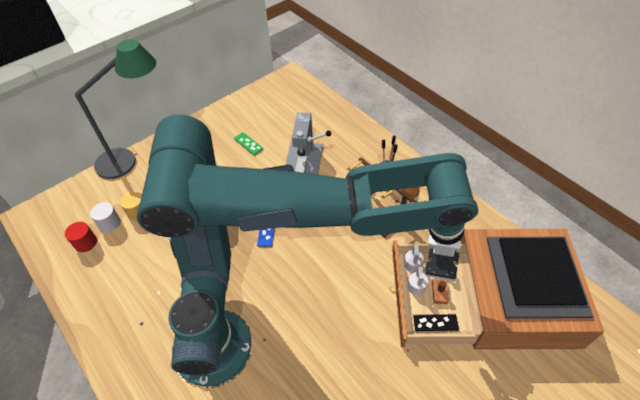

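```bash
python3 -c "
from h import *
plan(.56,.15,.27,42.6,step=4.5)
"
```

```text
clock 55.05 at [ 54.15 -30.58  22.02] ypr [172.6  -8.5  33.7] w 0.0376 F [ 0.  -1.1  0.5]
N 11 twist -0.014
[2.48, -3.31, -0.52]
[2.52, -3.28, -0.52]
[2.57, -3.24, -0.52]
[2.62, -3.21, -0.52]
[2.66, -3.17, -0.52]
[2.71, -3.13, -0.52]
[2.75, -3.09, -0.52]
[2.79, -3.05, -0.52]
[2.84, -3.01, -0.52]
[2.88, -2.97, -0.52]
[2.92, -2.93, -0.52]
```

carry_out(
  steps=[
    {"offset": [1.5, -2.5, -1.2], "twist": -0.02, "grip": 0},
    {"offset": [2.5, -3.3, -1.0], "twist": -0.02, "grip": 0},
    {"offset": [2.6, -3.3, -1.0], "twist": -0.02, "grip": 0},
    {"offset": [2.6, -3.2, -0.6], "twist": -0.02, "grip": 0},
    {"offset": [2.6, -3.2, -0.5], "twist": -0.02, "grip": 0},
  ],
)

```text
clock: 55.68
eef_pos: [0.536, -0.1054, 0.2475]
orientation: [172.8, -7.3, 39.2]
force: [0.2, 0.5, -0.3]
gripper_width: 0.0468
```

carry_out(
  steps=[
    {"offset": [2.7, -3.2, -0.5], "twist": -0.01, "grip": 0},
    {"offset": [2.7, -3.1, -0.5], "twist": -0.01, "grip": 0},
    {"offset": [2.8, -3.1, -0.3], "twist": -0.01, "grip": 0},
    {"offset": [2.8, -3.0, -0.3], "twist": -0.01, "grip": 0},
    {"offset": [2.8, -2.9, -0.3], "twist": 0, "grip": 0},
  ],
)

```text
clock: 56.3
eef_pos: [0.5368, 0.1086, 0.2531]
orientation: [173.1, -6.3, 41.5]
force: [0.4, -0.7, -0.7]
gripper_width: 0.0468
```

```bash
python3 t.py; python3 -c "
from h import *
plan(.64,.25,.26,42.6,step=4)
"
```

```text
56.3 tilt -9.1 j4 -2.07 [  6.83  -2.46  81.31  -2.07  92.06 -34.55] [0.5368 0.1086 0.2531] [173.1  -6.3  41.5]
toolz [ 0.1611 -0.017  -0.9868] F [ 0.4 -0.7 -0.7]
clock 56.3 at [53.68 10.86 25.31] ypr [173.1  -6.3  41.5] w 0.0468 F [ 0.4 -0.7 -0.7]
N 5 twist -0.004
[3.41, -0.77, 0.15]
[3.42, -0.76, 0.15]
[3.42, -0.75, 0.15]
[3.42, -0.73, 0.15]
[3.43, -0.72, 0.15]
```

carry_out(
  steps=[
    {"offset": [3.4, -0.8, -0.2], "twist": 0, "grip": 0},
    {"offset": [3.4, -0.8, -0.2], "twist": 0, "grip": 0},
    {"offset": [3.4, -0.8, -0.2], "twist": 0, "grip": 0},
    {"offset": [3.4, -0.7, -0.2], "twist": 0, "grip": 0},
    {"offset": [2.5, -0.5, 0], "twist": 0, "grip": 0},
  ],
)

```text
clock: 56.92
eef_pos: [0.6301, 0.249, 0.2618]
orientation: [173.6, -5.4, 41.8]
force: [0.6, -0.1, 0.6]
gripper_width: 0.0472
```

```bash
python3 t.py; python3 -c "
from h import *
s=state();np.save('w34.npy',dict(eef_pos=s['eef_pos'],orientation=s['orientation']),allow_pickle=True)
im=grab_frame('wrist');cv2.imwrite('pics/w34.png',im)
"
```

```text
56.92 tilt -7.48 j4 -3.82 [ 18.73  15.76  60.15  -3.82  96.6  -23.41] [0.6301 0.249  0.2618] [173.6  -5.4  41.8]
toolz [ 0.144  -0.0211 -0.9893] F [ 0.6 -0.1  0.6]
```

View pics/w34.png

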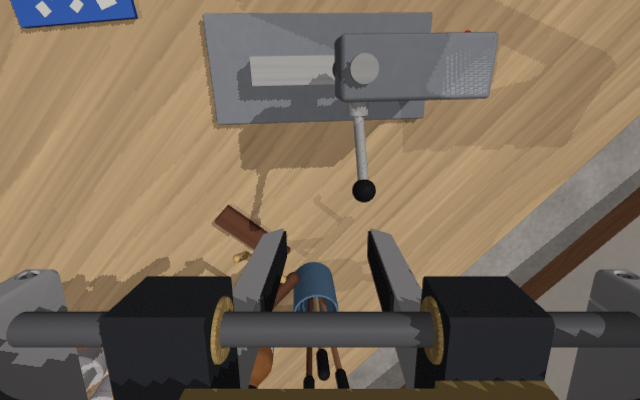

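```bash
python3 -c "
from h import *
s=np.load('w34.npy',allow_pickle=True).item()
print(onz(wray(s,364,190),.1735))
plan(.661,.2755,.20,42.6,step=3)
plan(.661,.2755,.152,42.6,step=3)
"
```

```text
[0.66043626 0.27644518 0.1735    ]
clock 56.98 at [63.11 25.12 26.03] ypr [173.7  -5.4  41.9] w 0.0469 F [-0.9  0.4 -1.4]
N 3 twist -0.004
[1.09, -0.17, 2.12]
[1.09, -0.17, 2.12]
[1.09, -0.16, 2.12]
clock 56.98 at [63.11 25.12 26.03] ypr [173.7  -5.4  41.9] w 0.0469 F [-0.9  0.4 -1.4]
N 4 twist -0.003
[0.7, -0.26, 2.77]
[0.7, -0.26, 2.77]
[0.7, -0.25, 2.77]
[0.7, -0.25, 2.77]
```

carry_out(
  steps=[
    {"offset": [1.5, 0, 1], "twist": 0, "grip": 0},
    {"offset": [1.5, -0.2, 1.5], "twist": 0, "grip": 0},
    {"offset": [0.3, -0.3, 2], "twist": 0, "grip": 0},
    {"offset": [0, -0.3, 1.5], "twist": 0, "grip": 0},
  ],
)

```text
clock: 57.48
eef_pos: [0.6582, 0.2783, 0.1946]
orientation: [173.8, -5.0, 41.9]
force: [0.7, -0.8, 0.0]
gripper_width: 0.047
```

```bash
python3 t.py; python3 -c "
from h import *
s=state()
cv2.imwrite('pics/w35.png',grab_frame('wrist'))
print(proj('wrist',[.6595,.2765,.173],s))
plan(.662,.276,.152,42.6,step=3)
"
```

```text
57.48 tilt -6.88 j4 -3.93 [ 20.31  21.28  60.6   -3.93  91.24 -21.63] [0.6582 0.2783 0.1946] [173.8  -5.   41.9]
toolz [ 0.1359 -0.0227 -0.9905] F [ 0.7 -0.8  0. ]
[321.76525258 230.33318418]
clock 57.52 at [65.7  27.82 19.18] ypr [173.9  -4.7  41.9] w 0.0474 F [-0.3  0.1 -2.6]
N 2 twist -0.006
[-0.05, 0.04, 2.01]
[-0.05, 0.04, 2.01]
```

View pics/w35.png

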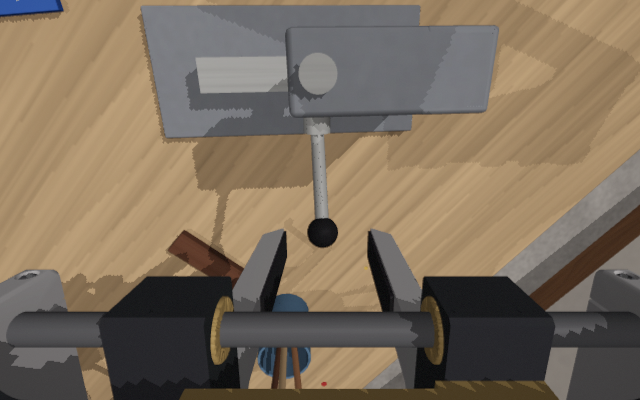

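Knob at (322,232), matches the prediction (322,230). Descend and pinch.

carry_out(
  steps=[
    {"offset": [0, 0, 1.8], "twist": 0, "grip": 0},
    {"offset": [0, 0, 1.5], "twist": 0, "grip": 0},
    {"offset": [0, 0, 0.6], "twist": 0, "grip": 0},
  ],
)

```text
clock: 57.9
eef_pos: [0.662, 0.2763, 0.151]
orientation: [173.9, -4.7, 41.9]
force: [-0.5, 0.1, -0.4]
gripper_width: 0.0468
```

```bash
python3 t.py; python3 -c "
from h import *
plan(.662,.276,.152,42.6,step=3)
"
```

```text
57.9 tilt -6.65 j4 -3.9 [ 20.04  22.37  64.06  -3.9   86.91 -21.58] [0.662  0.2763 0.151 ] [173.9  -4.7  41.9]
toolz [ 0.132  -0.0242 -0.991 ] F [-0.5  0.1 -0.4]
clock 57.9 at [66.2  27.63 15.1 ] ypr [173.9  -4.7  41.9] w 0.0468 F [-0.5  0.1 -0.4]
N 1 twist -0.013
[-0.01, 0.04, -0.1]
```

carry_out(
  steps=[
    {"offset": [0, 0, 0], "twist": 0, "grip": -0.8},
    {"offset": [0, 0, 0], "twist": 0, "grip": -0.9},
    {"offset": [0, 0, 0], "twist": 0, "grip": -0.9},
  ],
  newtons=25,
)

```text
clock: 58.28
eef_pos: [0.6623, 0.276, 0.1521]
orientation: [173.9, -4.8, 41.8]
force: [-4.5, -2.6, -1.9]
gripper_width: 0.0202
```

carry_out(
  steps=[
    {"offset": [-0.1, 0.2, 1.6], "twist": 0, "grip": -0.9},
    {"offset": [-0.1, 0, 1.6], "twist": 0, "grip": -0.9},
    {"offset": [-0.1, -0.4, 1.6], "twist": 0, "grip": -0.9},
    {"offset": [-0.1, -0.6, 1.4], "twist": 0, "grip": -0.9},
  ],
)

```text
clock: 58.78
eef_pos: [0.6644, 0.2734, 0.0933]
orientation: [173.4, -4.9, 41.6]
force: [-2.1, -2.1, 2.5]
gripper_width: 0.0186
```

```bash
python3 t.py; python3 -c "
from h import *
cv2.imwrite('pics/w36.png',grab_frame('wrist'))
"
```

```text
58.77 tilt -6.95 j4 -4.42 [ 19.98  23.72  68.9   -4.42  80.43 -20.92] [0.6644 0.2734 0.0933] [173.4  -4.9  41.6]
toolz [ 0.1398 -0.03   -0.9897] F [-2.1 -2.1  2.5]
```

View pics/w36.png

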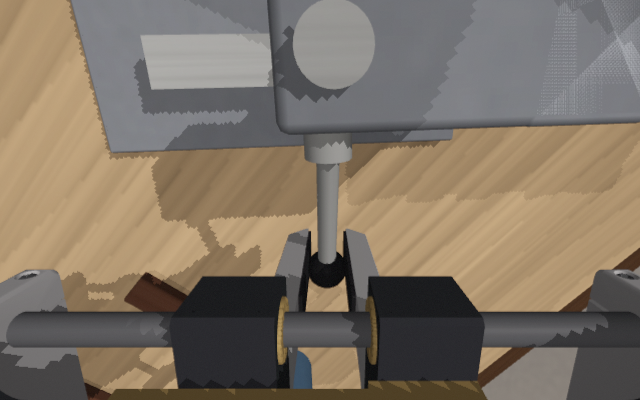

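carry_out(
  steps=[
    {"offset": [-0.1, -0.4, 0.9], "twist": 0, "grip": -0.9},
    {"offset": [0, -0.3, 0.9], "twist": 0, "grip": -0.9},
  ],
)

```text
clock: 59.08
eef_pos: [0.6605, 0.2788, 0.0768]
orientation: [173.4, -4.9, 41.7]
force: [-12.7, -10.5, 29.3]
gripper_width: 0.0182
```

```bash
python3 t.py
```

```text
59.08 tilt -6.94 j4 -4.51 [ 20.52  24.08  70.31  -4.51  78.67 -20.31] [0.6605 0.2788 0.0768] [173.4  -4.9  41.7]
toolz [ 0.1404 -0.0297 -0.9897] F [-12.7 -10.5  29.3]
```

carry_out(
  steps=[
    {"offset": [0, 0, 0], "twist": 0, "grip": -0.2},
    {"offset": [0, 0, 0], "twist": 0, "grip": 0.1},
    {"offset": [0.1, 0.1, -2], "twist": 0, "grip": 0.1},
    {"offset": [0.2, 0.3, -3], "twist": 0, "grip": 0.1},
    {"offset": [0.2, 0.3, -3], "twist": 0, "grip": 0.1},
  ],
)

```text
clock: 59.7
eef_pos: [0.6545, 0.2832, 0.1551]
orientation: [173.8, -4.7, 41.9]
force: [1.0, 0.8, 0.7]
gripper_width: 0.0514
```

carry_out(
  steps=[
    {"offset": [0, 0, -3], "twist": 0, "grip": 0.1},
    {"offset": [0, 0, -3], "twist": 0, "grip": 0.1},
    {"offset": [0, -4, 0], "twist": 0, "grip": 0.1},
    {"offset": [-4, 0, 0], "twist": 0, "grip": 0.1},
    {"offset": [-5, 0, 0], "twist": 0, "grip": 0.1},
  ],
)

```text
clock: 60.32
eef_pos: [0.5553, 0.2597, 0.2133]
orientation: [173.7, -5.7, 42.2]
force: [-0.5, -1.5, 1.0]
gripper_width: 0.0516
```

carry_out(
  steps=[
    {"offset": [-5, 0, -1], "twist": 0, "grip": 0.1},
    {"offset": [-5, 0, -1], "twist": 0, "grip": 0.1},
    {"offset": [-3, 0, 0], "twist": 0, "grip": 0.1},
  ],
)

```text
clock: 60.7
eef_pos: [0.4529, 0.172, 0.2236]
orientation: [173.6, -6.0, 42.3]
force: [0.6, -0.1, 0.6]
gripper_width: 0.0518
```

```bash
python3 t.py; python3 -c "
from h import *
for n in ['side','scene']: cv2.imwrite(f'pics/{n}37.png',grab_frame(n))
crop('pics/side37.png',250,90,350,180,7,'pics/s37c.png');crop('pics/scene37.png',330,220,430,320,6,'pics/sc37c.png')
"
```

```text
60.7 tilt -8.19 j4 -3.11 [ 16.35  -9.76  91.17  -3.11  90.39 -25.86] [0.4529 0.172  0.2236] [173.6  -6.   42.3]
toolz [ 0.1518 -0.012  -0.9883] F [ 0.6 -0.1  0.6]
```

View pics/side37.png

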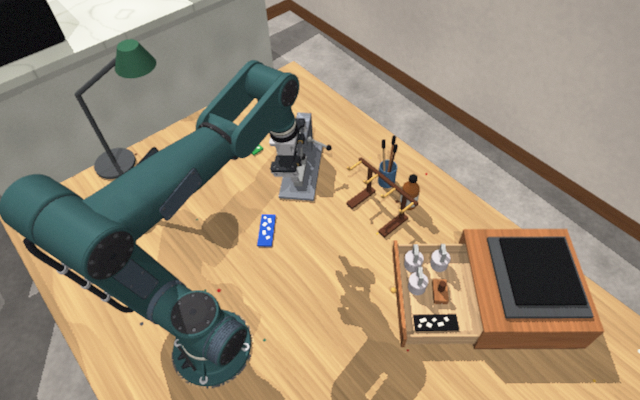

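View pics/scene37.png

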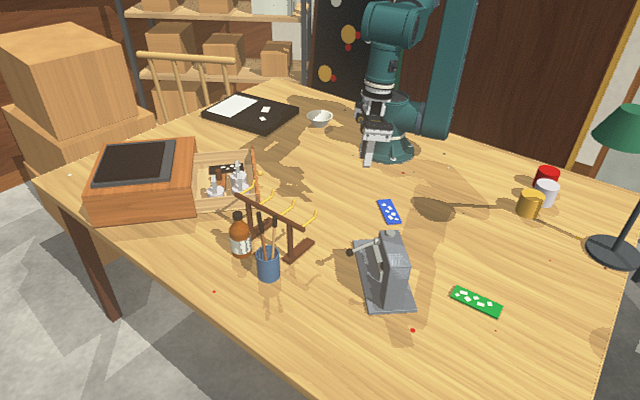

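View pics/s37c.png

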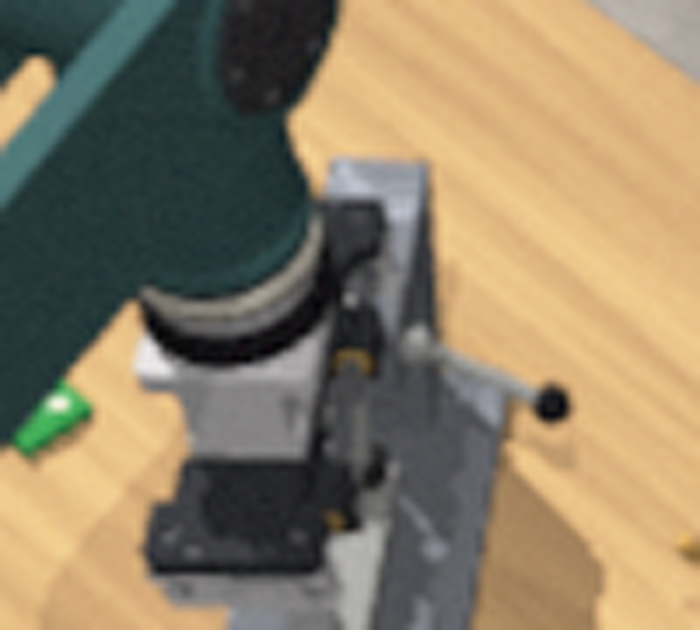

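View pics/sc37c.png

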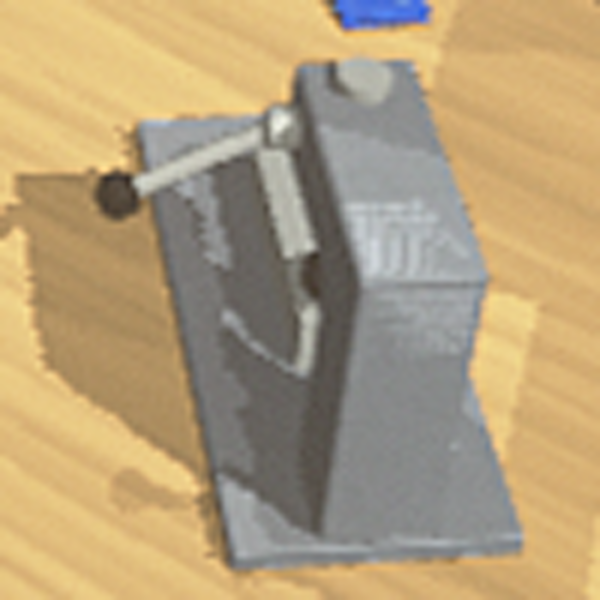

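```bash
python3 -c "
from h import *
X=tri(ray('side',328.7,147.6),ray('scene',349.5,252.3));print(X,np.arcsin((X[0][2]-.14)/.07))
crop('pics/side37.png',385,230,485,350,5,'pics/s37d.png')
"
```

```text
(array([0.65861906, 0.27645728, 0.10498984]), [np.float64(0.00040918803039353816), np.float64(0.0004091880303933658)]) -0.5237664172548289
```

View pics/s37d.png

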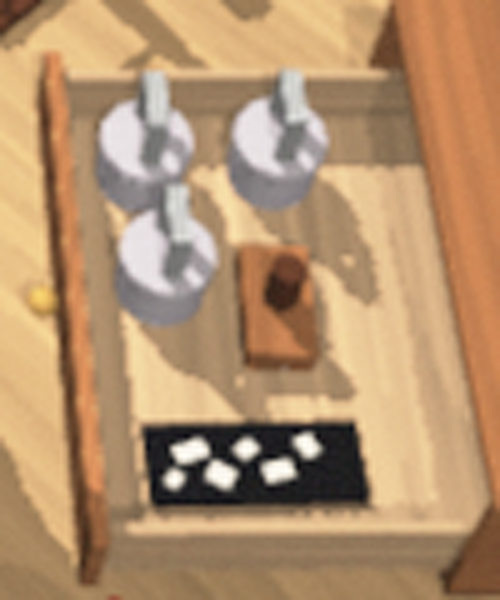

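Lever fully down (−0.52 rad measured, stop at −0.5); everything stands in the drawer. Handing in.

```bash
python3 -c "
from h import *
print(sign_off())"
```

```text
the job is handed in; nothing more can be done
None
```

The job is handed in at about 61 s. I raised the press lever to its stop and took out the black tile. It went into the drawer face up, followed by the three pots (the fourth hook was empty from the start) and the rubbing block. Last, I pushed the lever down to its stop.

**Last checks:**
- **Lever up:** the knob measured about 0.47 rad above level against a nominal 0.5, after pushing about 25 N into the stop.
- **Lever down:** the knob measured 0.52 rad below level against a nominal 0.5, after about 29 N into the stop.
- **Drawer:** the side picture shows the tile flat and face up, the three pots upright and the block standing.
- **Rest of the scene:** the rack is empty, the brush jar and bottle appear not to have moved, and the open gripper is clear of everything.

**What went wrong on the way:**
- **Fingers hit the press:** while I was testing moves, the fingers ran into the press head. The wrist force was about 64 N. That is below the 120 N wrist limit. I believe only the fingers touched, so the 40 N limit on the arm and gripper body should not apply, but I could not confirm it. The press and tile had not shifted.
- **Tool tilt:** the tool kept drifting out of vertical. I levelled it once by gripping the fixed press head. It later leaned about 10 degrees again while I handled the last pot and the block; both still landed upright.

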